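Scoop loose nuts from the tray into the stock bin

TASK

Lift the hand scoop out of the small bin where it stands on end, lay it flat on its bottom on the open trolley top and let go of it, then take it again by its grip bar from above. Use it to scoop the hex nuts out of the long steel tray and tip them into the large grey bin: at least five of the six must go in, a nut left over stays in the tray, none may lie anywhere else, and the gripper must not touch the nuts. Finally set the scoop down flat on its bottom on the trolley top, clear of the bins and the tray, and leave the bearing, the slide block and the nylon block where they are.

Things in the scene. Friction and masses are not known exactly. Their poses are not given: they have to be found in the camera images.
- scoop: Aluminium hand scoop, black grip bar over the pan, about 0.23 kg. Axes: z to the open mouth, x up when it lies flat on its bottom, y across. Origin: middle of the rear edge of the underside. At the start it stands in the small bin on its back wall, 3 to 4 mm play all round, mouth and bar end straight up (top 120 mm above the trolley), x away from the robot, within 0.3 rad.
- scoop_middle (a point): On the scoop's underside, 53 mm from the rear edge; axes of the scoop. Pan: 62 mm wide, 106 mm long; back wall 4 mm thick, 34 mm high; side walls 2.4 mm, 34 mm high at the back, sloping to 14 mm near the mouth, where they taper off.
- scoop_lip (a point): Middle of the scoop's front edge, on the underside, 106 mm from the rear edge; axes of the scoop. The pan floor is 2.5 mm thick and thins to a sharp edge here over the last 26 mm. The pan is smooth: nuts slide out when it is tipped nose down by 35 degrees or more.
- scoop_grip (a point): Centre of the grip bar's depth, 60 mm from the rear edge and 90 mm above the underside; axes of the scoop. The bar is 18 mm wide (y) and 20 mm deep (x, 80 to 100 mm above the underside), straight, parallel to the pan floor from z = 0 (a post at the back carries it) to its free end at z = 118 mm; 46 mm free between it and the pan walls.
- free_spot (a point): A point on the trolley top (fixed, no object) in the middle of a patch that is always free, 130 mm in x by 90 mm in y: room to lay the scoop. Beyond it and to its left lies a fixed heap of parts, up to 100 mm high; behind that stands a big pulley, 205 mm high.
- holder_bin: Small open stacking bin, fixed, the scoop stands in it: outside 99 x 136 mm (x, y), 71 mm high; inside 70 x 106 mm, straight walls, floor 2 mm thick. Origin: centre of the underside. Its long axis y points roughly towards the robot, parallel to the scoop's x axis.
- nut_tray: Long low sheet-steel tray, fixed: outside 246 mm (x) x 82 mm (y) x 30 mm high (rim bead to 32 mm), walls and floor 3 mm (inside 240 x 76 mm). Origin: centre of the underside. The nuts lie in one layer in the half on its -x side (towards the robot); the +x half, from x = -18 mm on, is empty.
- stock_bin: Large grey open bin, fixed: outside 158 mm (x) x 220 mm (y), 86 mm high; inside 128 x 188 mm, floor 3 mm. Origin: centre of the underside. The nuts go in here.
- nut_1: Steel hex nut, 24 mm across flats, 27 mm across corners, 13 mm high, 32 g, lying flat in the tray. Origin: centre of its underside as it lies at the start.
- nut_2: Steel hex nut, 24 mm across flats, 27 mm across corners, 13 mm high, 32 g, lying flat in the tray. Origin: centre of its underside as it lies at the start.
- nut_3: Steel hex nut, 24 mm across flats, 27 mm across corners, 13 mm high, 32 g, lying flat in the tray. Origin: centre of its underside as it lies at the start.
- nut_4: Steel hex nut, 24 mm across flats, 27 mm across corners, 13 mm high, 32 g, lying flat in the tray. Origin: centre of its underside as it lies at the start.
- nut_5: Steel hex nut, 24 mm across flats, 27 mm across corners, 13 mm high, 32 g, lying flat in the tray. Origin: centre of its underside as it lies at the start.
- nut_6: Steel hex nut, 24 mm across flats, 27 mm across corners, 13 mm high, 32 g, lying flat in the tray. Origin: centre of its underside as it lies at the start.
- loose_bearing: Bystander: ball bearing ring, 47 mm across, 14 mm high, on the trolley top. Origin: centre of its underside.
- loose_slide_block: Bystander: slide block, 87 x 58 x 22 mm. Origin: centre of its underside.
- loose_nylon_block: Bystander: white nylon block, 24 x 50 x 24 mm. Origin: centre of its underside.

How it is judged:
On the way, in this order (a step that is already met when the one before it is completed fails the run):
1. the scoop is out of the small bin, lies flat on its bottom on the trolley top, clear of tray and bins, and the gripper has let go of it (angle between scoop's own x axis and vertical below 0.15 rad and height (world z) of scoop between -0.01 and 0.012 m and linear speed of scoop below 0.03 m/s and contact force between the fingers and scoop below 0.1 N and horizontal distance between scoop and holder_bin above 0.03 m and horizontal distance between scoop_middle and nut_tray above 0.08 m and horizontal distance between scoop_middle and stock_bin above 0.08 m), for 0.2 s.
2. the scoop is held and carries at least one nut, lifted out of the tray (contact force between the fingers and scoop above 1 N and (((x of nut_1 in the frame of scoop between -0.002 and 0.06 m and y of nut_1 in the frame of scoop between -0.033 and 0.033 m and z of nut_1 in the frame of scoop between -0.002 and 0.11 m) and height (world z) of nut_1 above 0.06 m) or ((x of nut_2 in the frame of scoop between -0.002 and 0.06 m and y of nut_2 in the frame of scoop between -0.033 and 0.033 m and z of nut_2 in the frame of scoop between -0.002 and 0.11 m) and height (world z) of nut_2 above 0.06 m) or ((x of nut_3 in the frame of scoop between -0.002 and 0.06 m and y of nut_3 in the frame of scoop between -0.033 and 0.033 m and z of nut_3 in the frame of scoop between -0.002 and 0.11 m) and height (world z) of nut_3 above 0.06 m) or ((x of nut_4 in the frame of scoop between -0.002 and 0.06 m and y of nut_4 in the frame of scoop between -0.033 and 0.033 m and z of nut_4 in the frame of scoop between -0.002 and 0.11 m) and height (world z) of nut_4 above 0.06 m) or ((x of nut_5 in the frame of scoop between -0.002 and 0.06 m and y of nut_5 in the frame of scoop between -0.033 and 0.033 m and z of nut_5 in the frame of scoop between -0.002 and 0.11 m) and height (world z) of nut_5 above 0.06 m) or ((x of nut_6 in the frame of scoop between -0.002 and 0.06 m and y of nut_6 in the frame of scoop between -0.033 and 0.033 m and z of nut_6 in the frame of scoop between -0.002 and 0.11 m) and height (world z) of nut_6 above 0.06 m))), for 0.2 s.
At the end, for the whole second after the job is handed in: Five or six nuts lie in the grey bin, any sixth in the tray, all at rest; the scoop lies still and released, flat on its bottom (within 0.15 rad, 12 mm) on the trolley, its middle over 80 mm from the centres of tray and grey bin; the three bystanders moved under 30 mm (all of step 1 and ((x of nut_1 in the frame of stock_bin between -0.067 and 0.067 m and y of nut_1 in the frame of stock_bin between -0.097 and 0.097 m and z of nut_1 in the frame of stock_bin between -0.005 and 0.075 m) or (x of nut_2 in the frame of stock_bin between -0.067 and 0.067 m and y of nut_2 in the frame of stock_bin between -0.097 and 0.097 m and z of nut_2 in the frame of stock_bin between -0.005 and 0.075 m)) and ((x of nut_1 in the frame of stock_bin between -0.067 and 0.067 m and y of nut_1 in the frame of stock_bin between -0.097 and 0.097 m and z of nut_1 in the frame of stock_bin between -0.005 and 0.075 m) or (x of nut_3 in the frame of stock_bin between -0.067 and 0.067 m and y of nut_3 in the frame of stock_bin between -0.097 and 0.097 m and z of nut_3 in the frame of stock_bin between -0.005 and 0.075 m)) and ((x of nut_1 in the frame of stock_bin between -0.067 and 0.067 m and y of nut_1 in the frame of stock_bin between -0.097 and 0.097 m and z of nut_1 in the frame of stock_bin between -0.005 and 0.075 m) or (x of nut_4 in the frame of stock_bin between -0.067 and 0.067 m and y of nut_4 in the frame of stock_bin between -0.097 and 0.097 m and z of nut_4 in the frame of stock_bin between -0.005 and 0.075 m)) and ((x of nut_1 in the frame of stock_bin between -0.067 and 0.067 m and y of nut_1 in the frame of stock_bin between -0.097 and 0.097 m and z of nut_1 in the frame of stock_bin between -0.005 and 0.075 m) or (x of nut_5 in the frame of stock_bin between -0.067 and 0.067 m and y of nut_5 in the frame of stock_bin between -0.097 and 0.097 m and z of nut_5 in the frame of stock_bin between -0.005 and 0.075 m)) and ((x of nut_1 in the frame of stock_bin between -0.067 and 0.067 m and y of nut_1 in the frame of stock_bin between -0.097 and 0.097 m and z of nut_1 in the frame of stock_bin between -0.005 and 0.075 m) or (x of nut_6 in the frame of stock_bin between -0.067 and 0.067 m and y of nut_6 in the frame of stock_bin between -0.097 and 0.097 m and z of nut_6 in the frame of stock_bin between -0.005 and 0.075 m)) and ((x of nut_2 in the frame of stock_bin between -0.067 and 0.067 m and y of nut_2 in the frame of stock_bin between -0.097 and 0.097 m and z of nut_2 in the frame of stock_bin between -0.005 and 0.075 m) or (x of nut_3 in the frame of stock_bin between -0.067 and 0.067 m and y of nut_3 in the frame of stock_bin between -0.097 and 0.097 m and z of nut_3 in the frame of stock_bin between -0.005 and 0.075 m)) and ((x of nut_2 in the frame of stock_bin between -0.067 and 0.067 m and y of nut_2 in the frame of stock_bin between -0.097 and 0.097 m and z of nut_2 in the frame of stock_bin between -0.005 and 0.075 m) or (x of nut_4 in the frame of stock_bin between -0.067 and 0.067 m and y of nut_4 in the frame of stock_bin between -0.097 and 0.097 m and z of nut_4 in the frame of stock_bin between -0.005 and 0.075 m)) and ((x of nut_2 in the frame of stock_bin between -0.067 and 0.067 m and y of nut_2 in the frame of stock_bin between -0.097 and 0.097 m and z of nut_2 in the frame of stock_bin between -0.005 and 0.075 m) or (x of nut_5 in the frame of stock_bin between -0.067 and 0.067 m and y of nut_5 in the frame of stock_bin between -0.097 and 0.097 m and z of nut_5 in the frame of stock_bin between -0.005 and 0.075 m)) and ((x of nut_2 in the frame of stock_bin between -0.067 and 0.067 m and y of nut_2 in the frame of stock_bin between -0.097 and 0.097 m and z of nut_2 in the frame of stock_bin between -0.005 and 0.075 m) or (x of nut_6 in the frame of stock_bin between -0.067 and 0.067 m and y of nut_6 in the frame of stock_bin between -0.097 and 0.097 m and z of nut_6 in the frame of stock_bin between -0.005 and 0.075 m)) and ((x of nut_3 in the frame of stock_bin between -0.067 and 0.067 m and y of nut_3 in the frame of stock_bin between -0.097 and 0.097 m and z of nut_3 in the frame of stock_bin between -0.005 and 0.075 m) or (x of nut_4 in the frame of stock_bin between -0.067 and 0.067 m and y of nut_4 in the frame of stock_bin between -0.097 and 0.097 m and z of nut_4 in the frame of stock_bin between -0.005 and 0.075 m)) and ((x of nut_3 in the frame of stock_bin between -0.067 and 0.067 m and y of nut_3 in the frame of stock_bin between -0.097 and 0.097 m and z of nut_3 in the frame of stock_bin between -0.005 and 0.075 m) or (x of nut_5 in the frame of stock_bin between -0.067 and 0.067 m and y of nut_5 in the frame of stock_bin between -0.097 and 0.097 m and z of nut_5 in the frame of stock_bin between -0.005 and 0.075 m)) and ((x of nut_3 in the frame of stock_bin between -0.067 and 0.067 m and y of nut_3 in the frame of stock_bin between -0.097 and 0.097 m and z of nut_3 in the frame of stock_bin between -0.005 and 0.075 m) or (x of nut_6 in the frame of stock_bin between -0.067 and 0.067 m and y of nut_6 in the frame of stock_bin between -0.097 and 0.097 m and z of nut_6 in the frame of stock_bin between -0.005 and 0.075 m)) and ((x of nut_4 in the frame of stock_bin between -0.067 and 0.067 m and y of nut_4 in the frame of stock_bin between -0.097 and 0.097 m and z of nut_4 in the frame of stock_bin between -0.005 and 0.075 m) or (x of nut_5 in the frame of stock_bin between -0.067 and 0.067 m and y of nut_5 in the frame of stock_bin between -0.097 and 0.097 m and z of nut_5 in the frame of stock_bin between -0.005 and 0.075 m)) and ((x of nut_4 in the frame of stock_bin between -0.067 and 0.067 m and y of nut_4 in the frame of stock_bin between -0.097 and 0.097 m and z of nut_4 in the frame of stock_bin between -0.005 and 0.075 m) or (x of nut_6 in the frame of stock_bin between -0.067 and 0.067 m and y of nut_6 in the frame of stock_bin between -0.097 and 0.097 m and z of nut_6 in the frame of stock_bin between -0.005 and 0.075 m)) and ((x of nut_5 in the frame of stock_bin between -0.067 and 0.067 m and y of nut_5 in the frame of stock_bin between -0.097 and 0.097 m and z of nut_5 in the frame of stock_bin between -0.005 and 0.075 m) or (x of nut_6 in the frame of stock_bin between -0.067 and 0.067 m and y of nut_6 in the frame of stock_bin between -0.097 and 0.097 m and z of nut_6 in the frame of stock_bin between -0.005 and 0.075 m)) and ((x of nut_1 in the frame of stock_bin between -0.067 and 0.067 m and y of nut_1 in the frame of stock_bin between -0.097 and 0.097 m and z of nut_1 in the frame of stock_bin between -0.005 and 0.075 m) or (x of nut_1 in the frame of nut_tray between -0.122 and 0.122 m and y of nut_1 in the frame of nut_tray between -0.04 and 0.04 m and z of nut_1 in the frame of nut_tray between -0.003 and 0.03 m)) and ((x of nut_2 in the frame of stock_bin between -0.067 and 0.067 m and y of nut_2 in the frame of stock_bin between -0.097 and 0.097 m and z of nut_2 in the frame of stock_bin between -0.005 and 0.075 m) or (x of nut_2 in the frame of nut_tray between -0.122 and 0.122 m and y of nut_2 in the frame of nut_tray between -0.04 and 0.04 m and z of nut_2 in the frame of nut_tray between -0.003 and 0.03 m)) and ((x of nut_3 in the frame of stock_bin between -0.067 and 0.067 m and y of nut_3 in the frame of stock_bin between -0.097 and 0.097 m and z of nut_3 in the frame of stock_bin between -0.005 and 0.075 m) or (x of nut_3 in the frame of nut_tray between -0.122 and 0.122 m and y of nut_3 in the frame of nut_tray between -0.04 and 0.04 m and z of nut_3 in the frame of nut_tray between -0.003 and 0.03 m)) and ((x of nut_4 in the frame of stock_bin between -0.067 and 0.067 m and y of nut_4 in the frame of stock_bin between -0.097 and 0.097 m and z of nut_4 in the frame of stock_bin between -0.005 and 0.075 m) or (x of nut_4 in the frame of nut_tray between -0.122 and 0.122 m and y of nut_4 in the frame of nut_tray between -0.04 and 0.04 m and z of nut_4 in the frame of nut_tray between -0.003 and 0.03 m)) and ((x of nut_5 in the frame of stock_bin between -0.067 and 0.067 m and y of nut_5 in the frame of stock_bin between -0.097 and 0.097 m and z of nut_5 in the frame of stock_bin between -0.005 and 0.075 m) or (x of nut_5 in the frame of nut_tray between -0.122 and 0.122 m and y of nut_5 in the frame of nut_tray between -0.04 and 0.04 m and z of nut_5 in the frame of nut_tray between -0.003 and 0.03 m)) and ((x of nut_6 in the frame of stock_bin between -0.067 and 0.067 m and y of nut_6 in the frame of stock_bin between -0.097 and 0.097 m and z of nut_6 in the frame of stock_bin between -0.005 and 0.075 m) or (x of nut_6 in the frame of nut_tray between -0.122 and 0.122 m and y of nut_6 in the frame of nut_tray between -0.04 and 0.04 m and z of nut_6 in the frame of nut_tray between -0.003 and 0.03 m)) and linear speed of each of nut_1, nut_2, nut_3, nut_4, nut_5, nut_6 below 0.05 m/s and distance of each of loose_bearing, loose_slide_block, loose_nylon_block from where it was at the start of the episode below 0.03 m); the robot touches nothing.
It fails at once if the gripper's fingers touch a nut (contact force between the fingers and nut_1 above 0.5 N or contact force between the fingers and nut_2 above 0.5 N or contact force between the fingers and nut_3 above 0.5 N or contact force between the fingers and nut_4 above 0.5 N or contact force between the fingers and nut_5 above 0.5 N or contact force between the fingers and nut_6 above 0.5 N).
It fails at once if a bystander is moved by more than 30 mm (distance of any of loose_bearing, loose_slide_block, loose_nylon_block from where it was at the start of the episode above 0.03 m).
It also fails if it takes over 72 s, if anything falls off the work surface, if the arm or the gripper's body presses on something with over 40 N, if the wrist force passes 120 N, or if a joint passes its speed limit or range.

ROBOT

A 6-joint arm with a two-finger parallel gripper is mounted at the origin on a cart in front of the work surface, level with it; the furniture and walls round the work are solid. World frame = base frame: x ahead of the robot, y to its left, z up, the work surface at z = 0. Lengths are in m, angles in rad, forces in N, time in s.
With the tool pointing down it reaches from about 0.35 to 0.975 m from the base axis. Payload 4.9 kg.
Tool frame: the origin (TCP) lies at the very end of the fingers, on their centre line; the grasp point (between the pads) lies r.tcp_to_grasp behind it (r.tcp_to_grasp is the distance from the TCP to the grasp point, in m); z points along the fingers, y is the direction in which the jaws open and shut (so a half turn about z gives the same grasp; the last joint's range is limited). The gripper opens to 85 mm and grips with 20 to 120 N. Pads are 22 mm wide; open, the fingers measure 114 mm over their backs; the gripper's body (76 mm by 85 mm) begins 54 mm behind the grasp point. The pads swing forward as they close: fully open they stand 13 mm farther back than shut.
Start: joints at [1.189, 0.053, 1.613, -0, 1.476, -0.119], TCP at [0.162, 0.604, 0.203] pointing down, gripper open.
Joint ranges: [-3.01, 3.01], [-1.01, 2.22], [0.06, 2.58], [-1.02, 4.17], [0.09, 2.62], [-3.14, 3.14]. Speed limits (rad/s): [2.57, 2.57, 3.14, 3.14, 3.14, 3.14].

INTERFACE

Orientations are given as a unit quaternion [x, y, z, w].
In Python, from workcell import r, cams, workorder gives the robot as it stands.
- The arm moves only by the shell command python3 -m pendant 'ROWS'. ROWS is a JSON object of lists of equal length, an entry for each row: "translation": the shift along the tool's x, y, z in m, a list of three; "twist": the turn, a rotation vector about the tool's x, y, z in degrees, a list of three; "fingers": the opening, from 0 (shut) to 1 (fully open). A call has 1 to 8 rows; each row shifts and turns the commanded pose from where the row before left it, along the tool's axes as they then stand; what a row does not reach is not made up. A row lasts 1/12 s, in which the tool goes at most 41.7 mm and 7.16 degrees, less where a joint would pass 70% of its speed; a pose out of reach is approached as far as the arm can. A call with a gripper value outside its range is refused whole. The fingers move at their own pace and stop on an object; the grip force is fixed at half the most. Time passes only in rows, so rows that do not move let the fingers close. It gives the time, the measured TCP pose, the force and the opening at its end, in the units of the state.
- r.get_state(): the state, without advancing time (a new reading comes with each control period).
- cams.capture(name): name is "scene" or "top"; returns a dict with "frame" (384x512x3 uint8, red, green, blue), "mtx" (3x3 intrinsics, pixels), "k1" (the pictures are not rectified: a ray, as slopes to the right and down, at radius r is drawn at 1 + k1 r^2 times it, then the intrinsics apply), "R" (3x3) and "t" (3): a world point X has camera coordinates R X + t. Camera axes: x right, y down, z forward; pixel columns grow to the right and rows downward; lengths in m; the calibration is good to about 2 mm. A picture is of the moment at which its call begins. There is no depth.
- workorder.close_job(): hands the job in, once; it reports no verdict.
The state is a dict: "time": time; "qpos": joint angles; "qvel": joint speeds; "tau": joint torques, N m; "tcp_pos": TCP position; "ee_rot": TCP orientation; "force": force on the tool from outside, world axes, zero at the start; "wrist_torque": the same for the moment, N m; "grip_width": finger opening in m.
Only numpy, scipy, OpenCV 4.12 (cv2) and the standard library are available. Lean on these libraries where they do the work, as an engineer would, in place of code of your own. Each camera call takes 0.05 s, during which the arm holds its last target.

## Working session

There is one attempt and no reset: what is moved stays moved. The work goes in short steps, Python scripts to look and compute and a shell command to move; the robot and the scene stay as the last step left them, time stands still between calls to the robot, and variables do not carry over. Pictures are saved under pics/ and viewed, and the job is handed in when it is done.

```bash
ls -la; mkdir -p pics; python3 - <<'E'
from workcell import r, cams, workorder
import cv2
s=r.get_state(); print({k:(v if not hasattr(v,'round') else v) for k,v in s.items()}, r.tcp_to_grasp)
for n in ('scene','top'):
    c=cams.capture(n); cv2.imwrite(f'pics/{n}0.png',c['frame'][:,:,::-1]); print(n,c['mtx'],c['k1'],c['R'],c['t'])
E
```

```text
total 12
drwxr-xr-x  3 agent agent 4096 Dec  6 16:25 .
drwxr-xr-x 23 root  root  4096 Dec  6 16:25 ..
drwxr-xr-x  2 agent agent 4096 Dec  6 16:25 pics
{'time': 0.0, 'qpos': array([ 1.18899939e+00,  5.33433221e-02,  1.61429708e+00, -4.57181222e-06,
        1.47598136e+00, -1.19027376e-01]), 'qvel': array([-0.00035259,  0.00017754,  0.00098108,  0.00121133, -0.00055663,
       -0.00102554]), 'tau': array([-2.03706964e-03, -3.93680155e+01, -3.70176351e+01, -2.12363634e-04,
        7.12972018e-03, -1.94181627e-05]), 'tcp_pos': array([0.16211116, 0.60290947, 0.20166962]), 'ee_rot': array([ 1.31006828e-01,  9.91380947e-01, -9.83473220e-04, -2.49205087e-04]), 'force': array([-0.10376746, -1.07973266,  0.68890738]), 'wrist_torque': array([ 0.02097011,  0.03526382, -0.004578  ]), 'grip_width': 0.08541672322017167} 0.0187
scene [[386.56056871   0.         256.51296661]
 [  0.         386.56056871 192.92517222]
 [  0.           0.           1.        ]] -0.06879011581857479 [[ 0.75002382 -0.66140782  0.00199429]
 [-0.48085791 -0.54734901 -0.6849706 ]
 [ 0.45413648  0.51278529 -0.72856798]] [-0.37682918  0.25451435  1.03530949]
top [[357.07677631   0.         255.38808259]
 [  0.         357.07677631 188.55501936]
 [  0.           0.           1.        ]] -0.053915819524193415 [[ 0.02379108 -0.99967593 -0.00905646]
 [-0.99395973 -0.02268228 -0.10737579]
 [ 0.10713557  0.01155635 -0.99417726]] [-0.07852302  0.46921861  1.32123912]
```

```bash
python3 - <<'E'
import cv2
for n in ('scene','top'):
    i=cv2.imread(f'pics/{n}0.png'); cv2.imwrite(f'pics/{n}0b.png',cv2.resize(i,(800,600),interpolation=cv2.INTER_CUBIC))
E
```

```text
(no output)
```

View pics/scene0b.png

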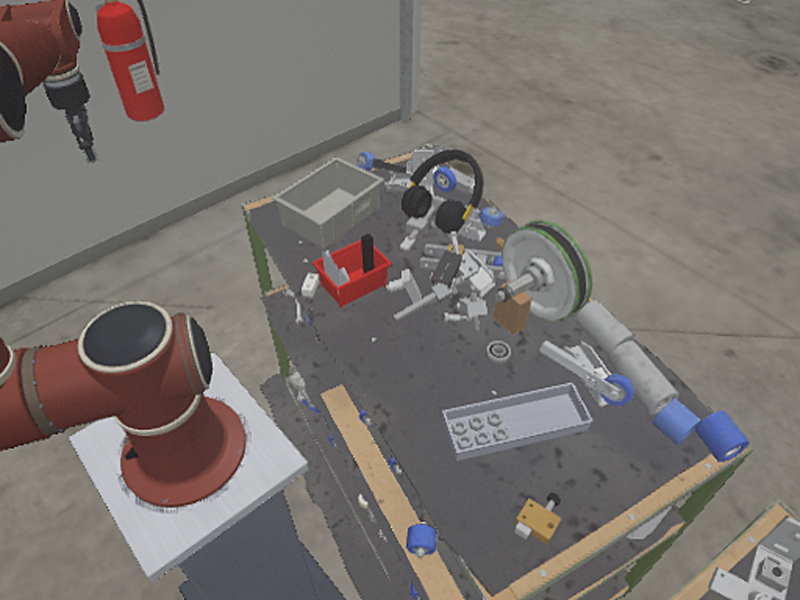

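View pics/top0b.png

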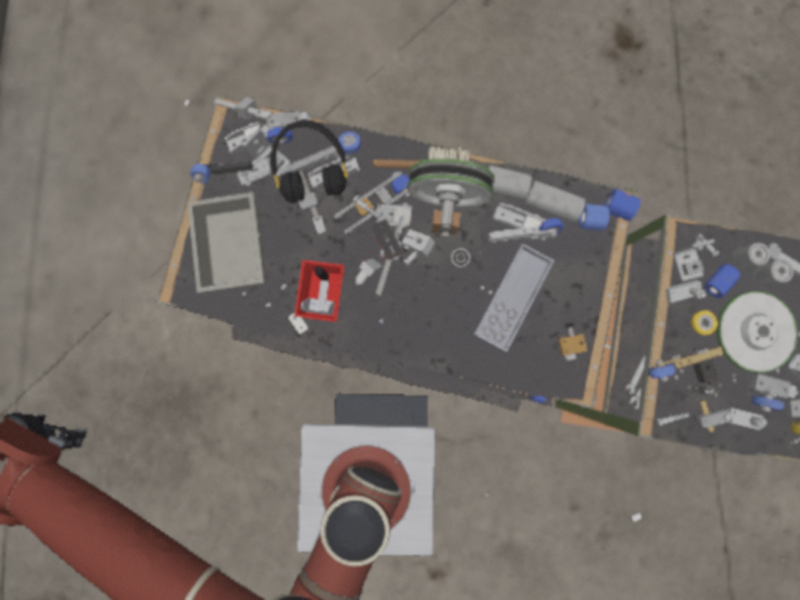

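```bash
cat > h.py <<'E'
import numpy as np, cv2
from scipy.spatial.transform import Rotation as Ro
from scipy.optimize import least_squares
def proj(c,X):
    X=np.atleast_2d(X); p=X@c['R'].T+c['t']; s=p[:,:2]/p[:,2:]
    r2=(s**2).sum(1,keepdims=True); d=s*(1+c['k1']*r2)
    return d@c['mtx'][:2,:2].T+c['mtx'][:2,2]
def back(c,uv,z):
    uv=np.atleast_2d(np.array(uv,float)); K=c['mtx']
    s=cv2.undistortPoints(uv[:,None],K,np.array([c['k1'],0,0,0.]))[:,0]
    d=np.c_[s,np.ones(len(s))]@c['R']; o=-c['R'].T@c['t']
    return o+d*((z-o[2])/d[:,2])[:,None]
def crop(img,x0,y0,w,h,k,fn,ov=None,grid=10):
    i=img[y0:y0+h,x0:x0+w,::-1].copy(); i=cv2.resize(i,(w*k,h*k),interpolation=cv2.INTER_CUBIC)
    for x in range((x0//grid+1)*grid,x0+w,grid):
        cv2.line(i,(int((x-x0+.5)*k),0),(int((x-x0+.5)*k),6),(0,255,255),1); cv2.putText(i,str(x),(int((x-x0+.5)*k)-10,16),0,.35,(0,255,255),1)
    for y in range((y0//grid+1)*grid,y0+h,grid):
        cv2.line(i,(0,int((y-y0+.5)*k)),(6,int((y-y0+.5)*k)),(0,255,255),1); cv2.putText(i,str(y),(8,int((y-y0+.5)*k)+4),0,.35,(0,255,255),1)
    if ov is not None:
        for a,b,col in ov:
            cv2.line(i,tuple(int(v) for v in (a-[x0,y0]+.5)*k),tuple(int(v) for v in (b-[x0,y0]+.5)*k),col,1,cv2.LINE_AA)
    cv2.imwrite(fn,i)
E
python3 - <<'E'
from h import *
s=cv2.imread('pics/scene0.png')[:,:,::-1];t=cv2.imread('pics/top0.png')[:,:,::-1]
crop(s,170,90,100,110,5,'pics/a1.png'); crop(s,275,235,110,65,7,'pics/a2.png')
crop(t,110,110,120,110,6,'pics/a3.png'); crop(t,280,140,110,100,6,'pics/a4.png')
E
```

```text
(no output)
```

View pics/a1.png

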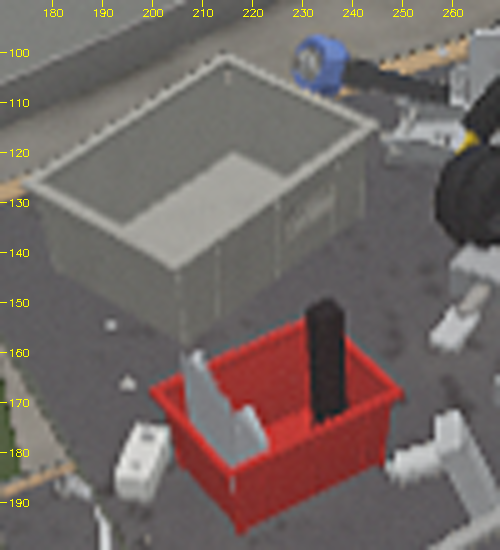

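View pics/a2.png

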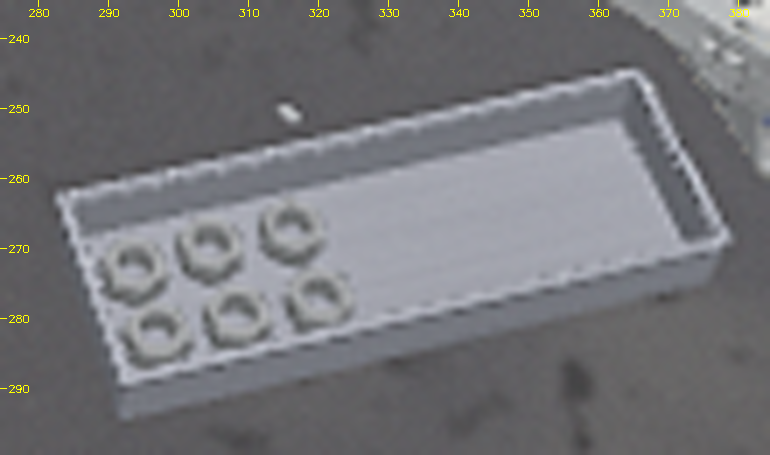

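View pics/a3.png

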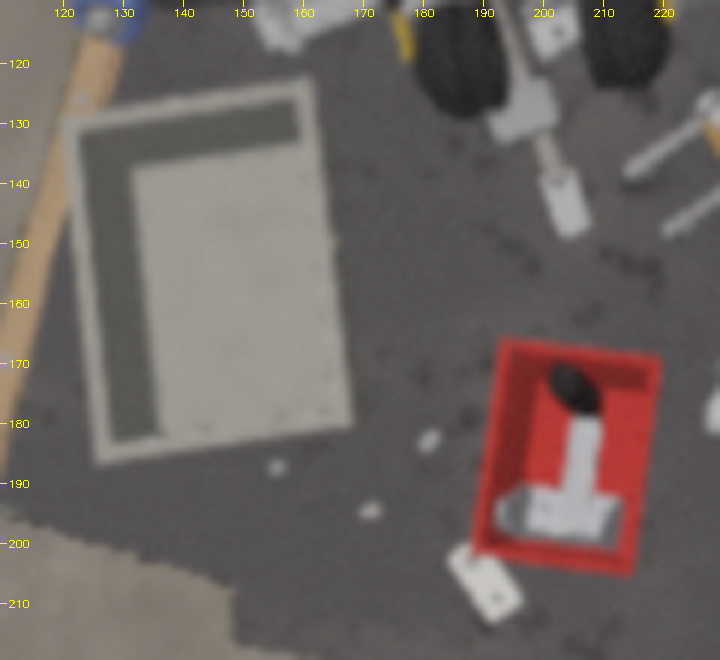

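View pics/a4.png

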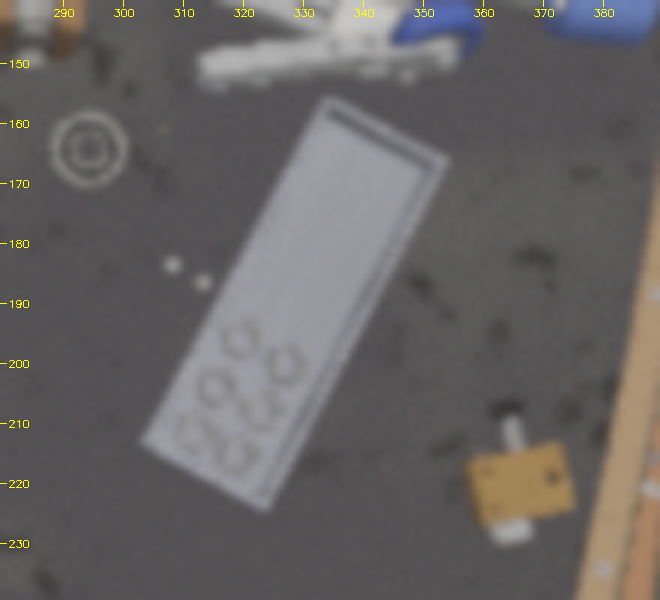

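```bash
cat > fit0.py <<'E'
from h import *
from workcell import cams
C={n:cams.capture(n) for n in('scene','top')}
def rect(w,l,z): return np.array([[a*w/2,b*l/2,z] for a,b in((1,1),(1,-1),(-1,-1),(-1,1))])
def place(P,q): c,s=np.cos(q[2]),np.sin(q[2]); return P@np.array([[c,s,0],[-s,c,0],[0,0,1]])+[q[0],q[1],0]
D={'stock':(rect(.158,.220,.086),[(174.5,126),(214.5,100.5),(245.1,114.5),(205.5,143.1)],[(120.3,129.8),(161.2,122.8),(168.2,180.3),(125.8,186.7)]),
'holder':(rect(.099,.136,.071),[(199.5,167.5),(229.9,153.9),(250.1,168.5),(215.9,183.5)],[(193.2,165.8),(219.8,169),(214.8,205.3),(188.2,201.2)]),
'tray':(rect(.246,.082,.032),[(283.1,262.8),(365.2,244.5),(378.8,268.5),(291.9,289.1)],[(303.3,212.8),(334.2,155.3),(354.2,165.8),(323.7,224.5)])}
if __name__=='__main__':
  for n,(P,s,t) in D.items():
    s=np.array(s);t=np.array(t)
    Z=P[0,2]
    bs=back(C['scene'],s,Z);bt=back(C['top'],t,Z)
    print(n,'scene',bs.round(4).tolist(),'top',bt.round(4).tolist())
    for nm,b in(('scene',bs),('top',bt)):
        print(nm,b.mean(0).round(4),[round(float(np.linalg.norm(b[(i+1)%4]-b[i])),4) for i in range(4)])
E
python3 fit0.py
```

```text
stock scene [[0.4575, 0.3953, 0.086], [0.6639, 0.4302, 0.086], [0.6931, 0.2805, 0.086], [0.4841, 0.2429, 0.086]] top [[0.6722, 0.4382, 0.086], [0.7011, 0.2861, 0.086], [0.4872, 0.2486, 0.086], [0.4604, 0.4032, 0.086]]
scene [0.5747 0.3372 0.086 ] [0.2094, 0.1525, 0.2123, 0.1546]
top [0.5802 0.344  0.086 ] [0.1548, 0.2171, 0.157, 0.2147]
holder scene [[0.4056, 0.1709, 0.071], [0.5219, 0.1579, 0.071], [0.5261, 0.0585, 0.071], [0.4014, 0.0773, 0.071]] top [[0.5449, 0.1626, 0.071], [0.5351, 0.0641, 0.071], [0.4015, 0.0777, 0.071], [0.4141, 0.1753, 0.071]]
scene [0.4638 0.1162 0.071 ] [0.117, 0.0995, 0.1262, 0.0937]
top [0.4739 0.1199 0.071 ] [0.099, 0.1343, 0.0984, 0.1314]
tray scene [[0.3756, -0.2535, 0.032], [0.5935, -0.365, 0.032], [0.5574, -0.4397, 0.032], [0.3367, -0.3265, 0.032]] top [[0.3835, -0.2481, 0.032], [0.6038, -0.3634, 0.032], [0.5652, -0.4393, 0.032], [0.3418, -0.3244, 0.032]]
scene [ 0.4658 -0.3462  0.032 ] [0.2448, 0.083, 0.248, 0.0827]
top [ 0.4736 -0.3438  0.032 ] [0.2487, 0.0851, 0.2513, 0.0869]
```

```bash
python3 - <<'E'
from h import *
from fit0 import *
for n in C: print(n,-C[n]['R'].T@C[n]['t'], proj(C[n],[[.16211,.60291,.20167],[.16211,.60291,.254],[0,0,0],[0,0,.1]]).round(1).tolist())
tcp=np.array([.16211,.60291,.20167])
import itertools
crop(C['scene']['frame'],0,0,130,110,6,'pics/b1.png',[(proj(C['scene'],tcp)[0]-[3,0],proj(C['scene'],tcp)[0]+[3,0],(0,255,0))])
crop(C['top']['frame'],0,240,100,80,8,'pics/b2.png',[(proj(C['top'],tcp)[0]-[3,0],proj(C['top'],tcp)[0]+[3,0],(0,255,0))])
a=np.linspace(0,2*np.pi,41)
print(C['scene']['frame'].shape)
E
```

```text
scene [-0.06515571 -0.64082107  0.9293797 ] [[62.1, 106.2], [56.6, 92.8], [117.7, 286.7], [107.2, 266.7]]
top [ 0.32670085 -0.08312332  1.36321747] [[48.3, 271.7], [38.7, 273.7], [234.3, 314.5], [232.4, 321.5]]
(384, 512, 3)
```

View pics/b1.png

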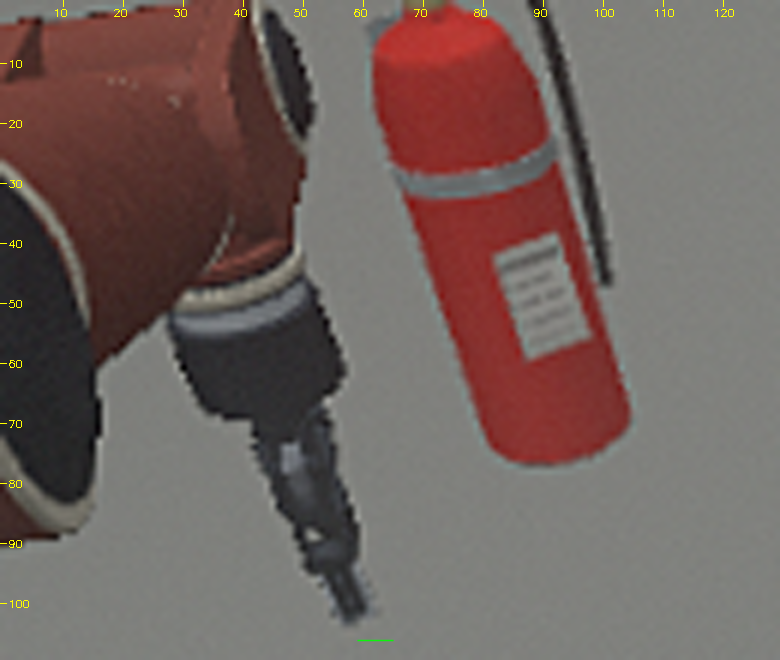

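View pics/b2.png

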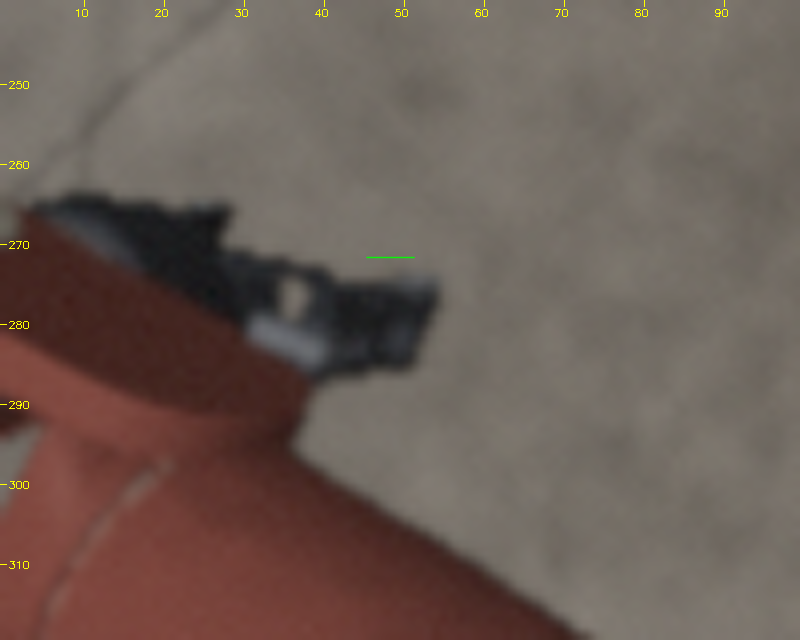

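```bash
python3 - <<'E'
from workcell import r, cams, workorder
print([a for a in dir(r) if a[0]!='_'],[a for a in dir(cams) if a[0]!='_'])
s=r.get_state();print(s['tcp_pos'],s['ee_rot'],s['time'],s['qpos'])
from h import *
from fit0 import C
print(Ro.from_quat(s['ee_rot']).as_matrix().round(3))
for p in ([255,190],[270,205],[285,190],[270,245],[215,225],[330,255]): print(p,back(C['top'],p,0).round(3))
E
```

```text
['IKError', 'get_state', 'tcp_to_grasp'] ['capture']
[0.16229878 0.60331352 0.20247355] [ 1.31044364e-01  9.91376436e-01 -3.61247802e-04 -7.79897636e-05] 0.3 [ 1.18897301e+00  5.29693459e-02  1.61333970e+00 -2.80397588e-05
  1.47602222e+00 -1.18975930e-01]
[[-0.966  0.26  -0.   ]
 [ 0.26   0.966 -0.001]
 [ 0.    -0.001 -1.   ]]
[255, 190] [[ 0.468 -0.066  0.   ]]
[270, 205] [[ 0.412 -0.125  0.   ]]
[285, 190] [[ 0.471 -0.181  0.   ]]
[270, 245] [[ 0.26  -0.128  0.   ]]
[215, 225] [[0.331 0.083 0.   ]]
[330, 255] [[ 0.228 -0.355  0.   ]]
```

```bash
python3 -m pendant '{"translation":[[-0.031,-0.018,-0.006],[-0.031,-0.018,-0.006],[-0.031,-0.018,-0.006],[-0.031,-0.018,-0.006],[-0.031,-0.018,-0.006],[-0.031,-0.018,-0.006],[-0.031,-0.018,-0.006],[-0.031,-0.018,-0.006]],"twist":[[0,0,0],[0,0,0],[0,0,0],[0,0,0],[0,0,0],[0,0,0],[0,0,0],[0,0,0]],"fingers":[1,1,1,1,1,1,1,1]}'
```

```text
time: 1.07
tcp_pos: [0.3654, 0.3987, 0.2514]
ee_rot: [0.131, 0.991, 0.0, 0.0]
force: [-0.0, 0.8, -0.9]
grip_width: 0.0852
```

```bash
python3 -m pendant '{"translation":[[-0.014,-0.036,0.006],[-0.014,-0.036,0.006],[-0.014,-0.036,0.006],[-0.014,-0.036,0.006],[-0.014,-0.036,0.006],[-0.014,-0.036,0.006],[-0.014,-0.036,0.006],[-0.014,-0.036,0.006]],"twist":[[0,0,0],[0,0,0],[0,0,0],[0,0,0],[0,0,0],[0,0,0],[0,0,0],[0,0,0]],"fingers":[1,1,1,1,1,1,1,1]}'
python3 -m pendant '{"translation":[[-0.014,-0.036,0.012],[-0.014,-0.036,0.012],[-0.014,-0.036,0.012],[-0.014,-0.036,0.012],[-0.014,-0.036,0.012],[0,0,0]],"twist":[[0,0,0],[0,0,0],[0,0,0],[0,0,-7],[0,0,-8],[0,0,0]],"fingers":[1,1,1,1,1,1]}'
python3 - <<'E'
from workcell import r
from h import *
from fit0 import C
s=r.get_state();R=Ro.from_quat(s['ee_rot']).as_matrix();print(s['tcp_pos'],R.round(3),s['qpos'].round(3))
p=s['tcp_pos']
for n in C:
    c=C[n]; L=[]
    for w in(-.0427,.0427):
        for o in (0,-.013):
          a=proj(c,p+R@[ -.011,w,o])[0];b=proj(c,p+R@[.011,w,o])[0]; L.append((a,b,(0,255,0) if o==0 else (0,0,255)))
    m=proj(c,p)[0].astype(int); crop(c['frame'],m[0]-50,m[1]-50,100,75,8,f'pics/c_{n}.png',L)
E
```

```text
time: 1.73
tcp_pos: [0.3976, 0.0912, 0.2029]
ee_rot: [0.131, 0.991, 0.0, 0.001]
force: [0.1, 0.7, 0.4]
grip_width: 0.0853
time: 2.23
tcp_pos: [0.4209, -0.0942, 0.1436]
ee_rot: [0.023, 1.0, -0.001, -0.001]
force: [-0.1, 1.5, -0.2]
grip_width: 0.0852
[ 0.42131953 -0.09073673  0.14516583] [[-0.999  0.047 -0.001]
 [ 0.047  0.999  0.001]
 [ 0.001  0.001 -1.   ]] [-0.385 -0.401  2.108  0.     1.436 -1.909]
```

View pics/c_scene.png

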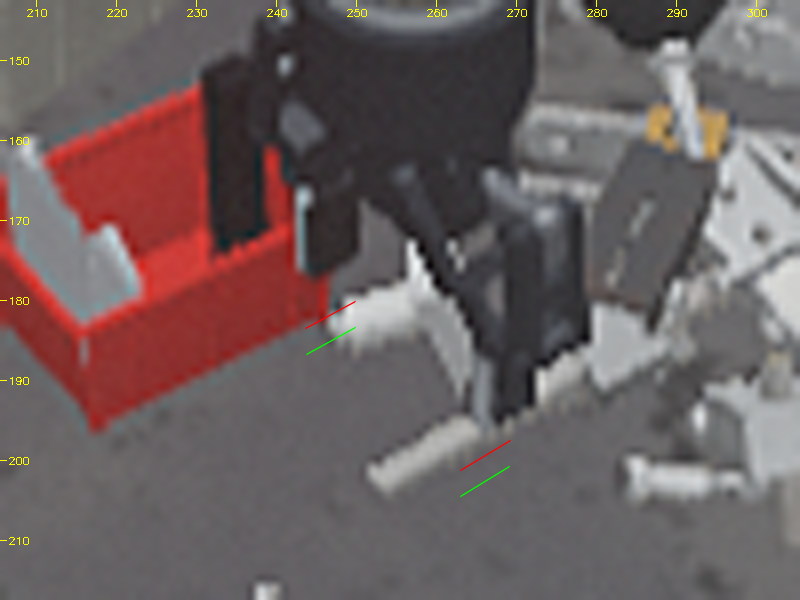

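View pics/c_top.png

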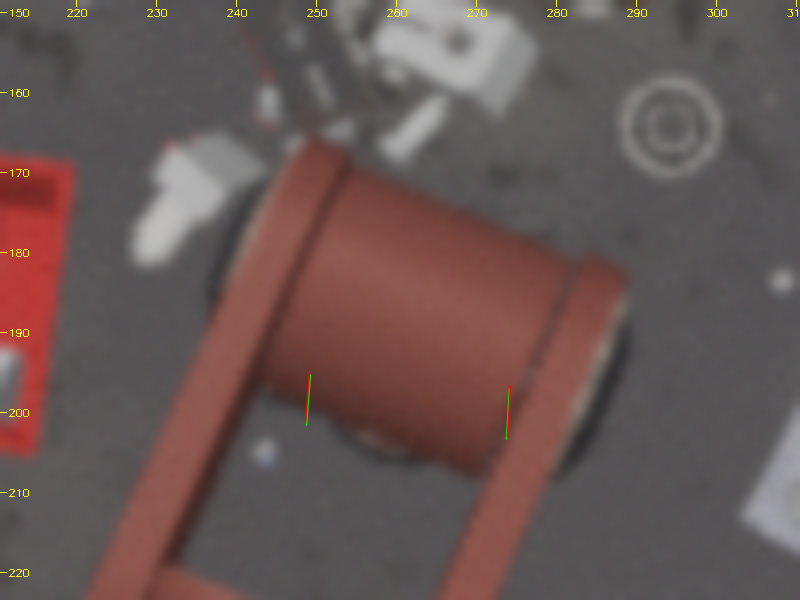

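```bash
python3 - <<'E'
from workcell import r
from h import *
from fit0 import C
s=r.get_state();R=Ro.from_quat(s['ee_rot']).as_matrix();print(s['tcp_pos'],s['time'],s['force'])
p=s['tcp_pos'];c=C['scene'];L=[]
def box(x0,x1,y0,y1,z0,z1,col):
    P=np.array([[x,y,z] for x in(x0,x1) for y in(y0,y1) for z in(z0,z1)])
    q=proj(c,p+P@R.T)
    for a in range(8):
        for b in (1,2,4):
            if not a&b: L.append((q[a],q[a|b],col))
for sg in(1,-1):
    box(-.011,.011,sg*.0427,sg*.057,-.013-.04,-.013,(0,0,255))
box(-.038,.038,-.0425,.0425,-.12,-.0727,(0,255,0))
crop(c['frame'],205,110,100,100,6,'pics/d.png',L)
E
```

```text
[ 0.4218611  -0.08940133  0.14601673] 2.4333 [ 0.35988565 -0.10286046  0.41104652]
```

View pics/d.png

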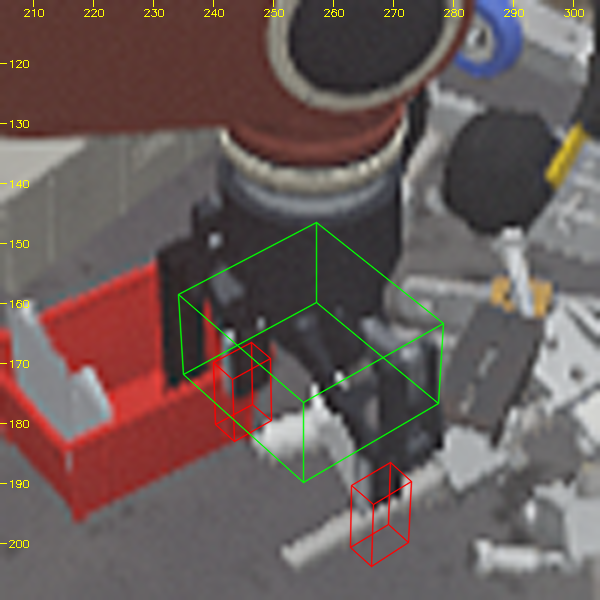

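```bash
python3 -m pendant '{"translation":[[0,0,0],[0,0,0],[0,0,0],[0,0,0],[0,0,0],[0,0,0],[0,0,0],[0,0,0]],"twist":[[0,0,0],[0,0,0],[0,0,0],[0,0,0],[0,0,0],[0,0,0],[0,0,0],[0,0,0]],"fingers":[0,0,0,0,0,0,0,0]}'; python3 - <<'E'
from workcell import r
from h import *
from fit0 import C
s=r.get_state();R=Ro.from_quat(s['ee_rot']).as_matrix();print(s['tcp_pos'],s['time'],s['force'],s['grip_width'])
p=s['tcp_pos'];c=C['scene'];L=[]
def box(x0,x1,y0,y1,z0,z1,col):
    P=np.array([[x,y,z] for x in(x0,x1) for y in(y0,y1) for z in(z0,z1)])
    q=proj(c,p+P@R.T)
    for a in range(8):
        for b in (1,2,4):
            if not a&b: L.append((q[a],q[a|b],col))
box(-.011,.011,-.015,.015,-.04,0,(0,0,255))
crop(c['frame'],205,110,100,100,6,'pics/d2.png',L)
crop(C['top']['frame'],205,150,100,80,6,'pics/d3.png',L)
E
```

```text
time: 3.1
tcp_pos: [0.4217, -0.0899, 0.1456]
ee_rot: [0.022, 1.0, -0.0, 0.0]
force: [0.1, 0.9, -0.7]
grip_width: 0.0001
[ 0.4217055  -0.08992615  0.14560933] 3.2 [ 0.43191057  0.19274478 -0.0836985 ] -9.28165745951674e-06
```

View pics/d2.png

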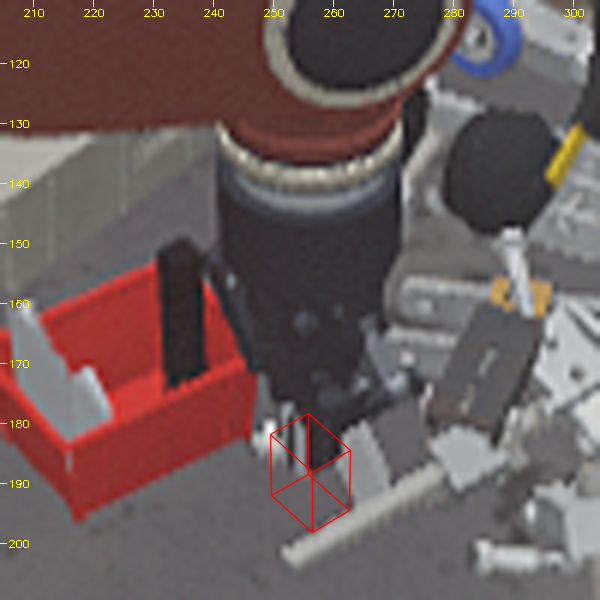

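```bash
python3 - <<'E'
from h import *
from fit0 import C
f=C['scene']['frame'].astype(float); f=np.clip((f/255)**.5*255,0,255).astype(np.uint8)
crop(f,235,150,50,50,12,'pics/d4.png')
E
```

```text
(no output)
```

View pics/d4.png

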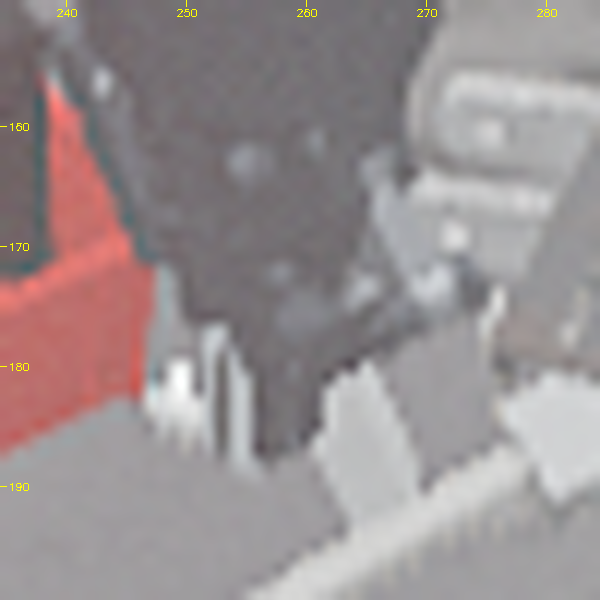

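View pics/d3.png

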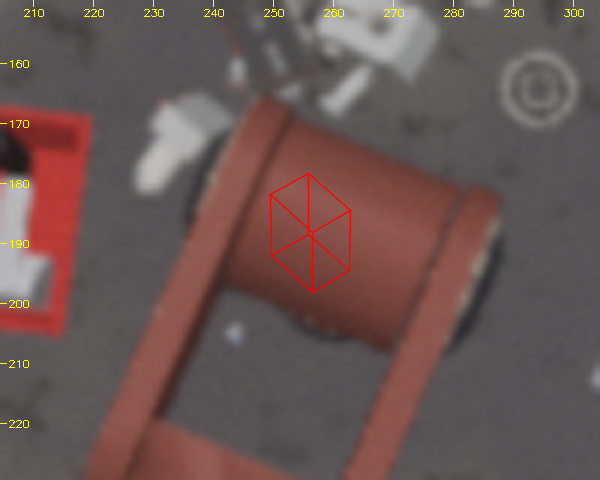

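```bash
python3 -m pendant '{"translation":[[0,0,0.025],[0,0,0.025],[0,0,0.025],[0,0,0.025],[0,0,0],[0,0,0]],"twist":[[0,0,0],[0,0,0],[0,0,0],[0,0,0],[0,0,0],[0,0,0]],"fingers":[0,0,0,0,0,0]}'; python3 - <<'E'
from workcell import r
from h import *
from fit0 import C
s=r.get_state();R=Ro.from_quat(s['ee_rot']).as_matrix();print(s['tcp_pos'],s['time'],s['force'],s['grip_width'])
p=s['tcp_pos'];c=C['scene'];L=[]
def box(x0,x1,y0,y1,z0,z1,col):
    P=np.array([[x,y,z] for x in(x0,x1) for y in(y0,y1) for z in(z0,z1)])
    q=proj(c,p+P@R.T)
    for a in range(8):
        for b in (1,2,4):
            if not a&b: L.append((q[a],q[a|b],col))
box(-.011,.011,-.008,.008,-.03,0,(0,0,255))
f=C['scene']['frame'].astype(float); f=np.clip((f/255)**.5*255,0,255).astype(np.uint8)
crop(f,210,150,90,70,8,'pics/d5.png',L)
E
```

```text
time: 3.8
tcp_pos: [0.4205, -0.0894, 0.0445]
ee_rot: [0.022, 1.0, 0.001, -0.002]
force: [0.2, 0.4, 1.0]
grip_width: 0.0
[ 0.42287243 -0.09037354  0.04731964] 3.9 [ 0.46130792  0.94969402 -0.3207603 ] -0.00018595714408264796
```

View pics/d5.png

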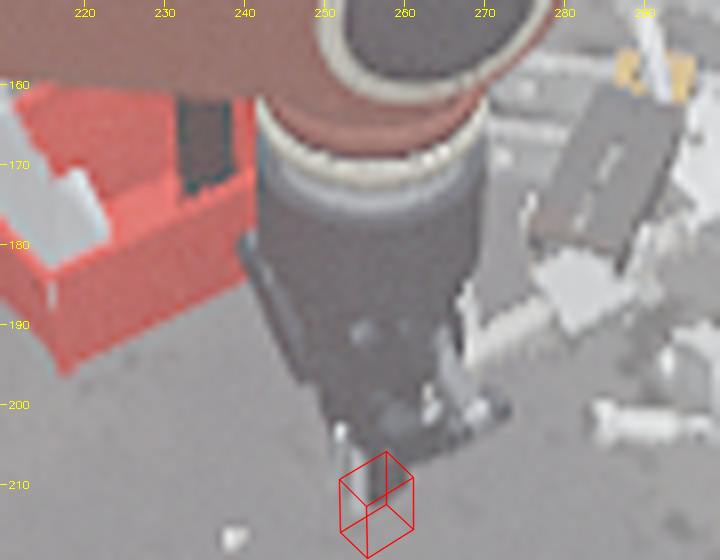

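```bash
python3 -m pendant '{"translation":[[0,0,0.013],[0,0,0.013],[0,0,0.013],[0,0,0],[0,0,0]],"twist":[[0,0,0],[0,0,0],[0,0,0],[0,0,0],[0,0,0]],"fingers":[0,0,0,0,0]}'; python3 -m pendant '{"translation":[[0,0,0.003],[0,0,0.002],[0,0,0.002],[0,0,0]],"twist":[[0,0,0],[0,0,0],[0,0,0],[0,0,0]],"fingers":[0,0,0,0]}'
```

```text
time: 4.32
tcp_pos: [0.4225, -0.0902, 0.0079]
ee_rot: [0.022, 1.0, -0.0, 0.001]
force: [-0.0, -0.4, 0.1]
grip_width: 0.0001
time: 4.65
tcp_pos: [0.4219, -0.0899, -0.0002]
ee_rot: [0.022, 1.0, -0.0, 0.0]
force: [0.1, 0.8, 0.5]
grip_width: -0.0
```

```bash
python3 -m pendant '{"translation":[[0,0,0.002],[0,0,0.002],[0,0,0]],"twist":[[0,0,0],[0,0,0],[0,0,0]],"fingers":[0,0,0]}';  python3 - <<'E'
from workcell import r
from h import *
from fit0 import C
s=r.get_state();R=Ro.from_quat(s['ee_rot']).as_matrix();print(s['tcp_pos'],s['time'],s['force'],s['grip_width'])
p=s['tcp_pos'];c=C['scene'];L=[]
def box(x0,x1,y0,y1,z0,z1,col):
    P=np.array([[x,y,z] for x in(x0,x1) for y in(y0,y1) for z in(z0,z1)])
    q=proj(c,p+P@R.T)
    for a in range(8):
        for b in (1,2,4):
            if not a&b: L.append((q[a],q[a|b],col))
box(-.011,.011,-.008,.008,-.03,0,(0,0,255))
f=C['scene']['frame'].astype(float); f=np.clip((f/255)**.5*255,0,255).astype(np.uint8)
crop(f,230,190,60,50,12,'pics/d6.png',L)
E
```

```text
time: 4.9
tcp_pos: [0.4214, -0.0897, -0.0048]
ee_rot: [0.022, 1.0, 0.0, -0.0]
force: [-0.8, 0.6, 0.2]
grip_width: 0.0003
[ 0.42157198 -0.08983369 -0.00454213] 5.0 [-0.43592017  0.35590534  0.55765904] -8.62994284575691e-05
```

View pics/d6.png

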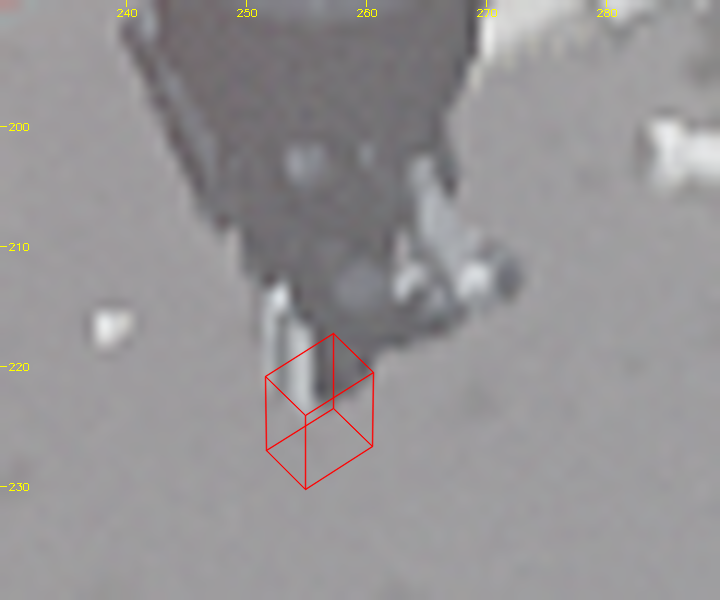

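```bash
python3 -m pendant '{"translation":[[0,0,0.005],[0,0,0.003],[0,0,0.002],[0,0,0]],"twist":[[0,0,0],[0,0,0],[0,0,0],[0,0,0]],"fingers":[0,0,0,0]}';  python3 -m pendant '{"translation":[[0,0,0.002],[0,0,0.001],[0,0,0]],"twist":[[0,0,0],[0,0,0],[0,0,0]],"fingers":[0,0,0]}'
```

```text
time: 5.33
tcp_pos: [0.4211, -0.0896, -0.0152]
ee_rot: [0.022, 1.0, 0.0, -0.001]
force: [-0.1, 0.6, -0.8]
grip_width: -0.0004
time: 5.58
tcp_pos: [0.4216, -0.0898, -0.0176]
ee_rot: [0.022, 1.0, 0.0, -0.0]
force: [-0.6, 0.7, 0.5]
grip_width: -0.0003
```

```bash
python3 -m pendant '{"translation":[[0,0,0.002],[0,0,0.001],[0,0,0]],"twist":[[0,0,0],[0,0,0],[0,0,0]],"fingers":[0,0,0]}';python3 -m pendant '{"translation":[[0,0,0.002],[0,0,0.001],[0,0,0]],"twist":[[0,0,0],[0,0,0],[0,0,0]],"fingers":[0,0,0]}'
```

```text
time: 5.83
tcp_pos: [0.4215, -0.0898, -0.0206]
ee_rot: [0.022, 1.0, 0.0, -0.0]
force: [-0.2, 0.3, 0.2]
grip_width: 0.0
time: 6.08
tcp_pos: [0.4215, -0.0898, -0.0237]
ee_rot: [0.022, 1.0, 0.0, -0.0]
force: [-0.3, 0.4, 0.2]
grip_width: -0.0001
```

```bash
python3 -m pendant '{"translation":[[0,0,0.001],[0,0,0.001],[0,0,0]],"twist":[[0,0,0],[0,0,0],[0,0,0]],"fingers":[0,0,0]}';python3 -m pendant '{"translation":[[0,0,0.001],[0,0,0.001],[0,0,0]],"twist":[[0,0,0],[0,0,0],[0,0,0]],"fingers":[0,0,0]}'; python3 - <<'E'
from workcell import r
from h import *
from fit0 import C
s=r.get_state();R=Ro.from_quat(s['ee_rot']).as_matrix();print(s['tcp_pos'],s['time'],s['force'],s['grip_width'])
p=s['tcp_pos'];c=C['scene'];L=[]
def box(x0,x1,y0,y1,z0,z1,col):
    P=np.array([[x,y,z] for x in(x0,x1) for y in(y0,y1) for z in(z0,z1)])
    q=proj(c,p+P@R.T)
    for a in range(8):
        for b in (1,2,4):
            if not a&b: L.append((q[a],q[a|b],col))
box(-.011,.011,-.008,.008,-.03,0,(0,0,255))
p=p+[0,0,.026]
box(-.011,.011,-.008,.008,-.03,0,(0,255,0))
f=C['scene']['frame'].astype(float); f=np.clip((f/255)**.5*255,0,255).astype(np.uint8)
crop(f,230,195,60,50,12,'pics/d7.png',L)
E
```

```text
time: 6.33
tcp_pos: [0.4216, -0.0898, -0.0256]
ee_rot: [0.022, 1.0, 0.0, -0.0]
force: [-0.2, 0.7, 0.1]
grip_width: 0.0002
time: 6.58
tcp_pos: [0.4216, -0.0898, -0.0276]
ee_rot: [0.022, 1.0, 0.0, -0.0]
force: [-0.9, 0.9, 0.5]
grip_width: -0.0001
[ 0.42166349 -0.08985655 -0.02742329] 6.6833 [0.23003536 0.1400279  0.91690094] 2.6955030475256797e-05
```

View pics/d7.png

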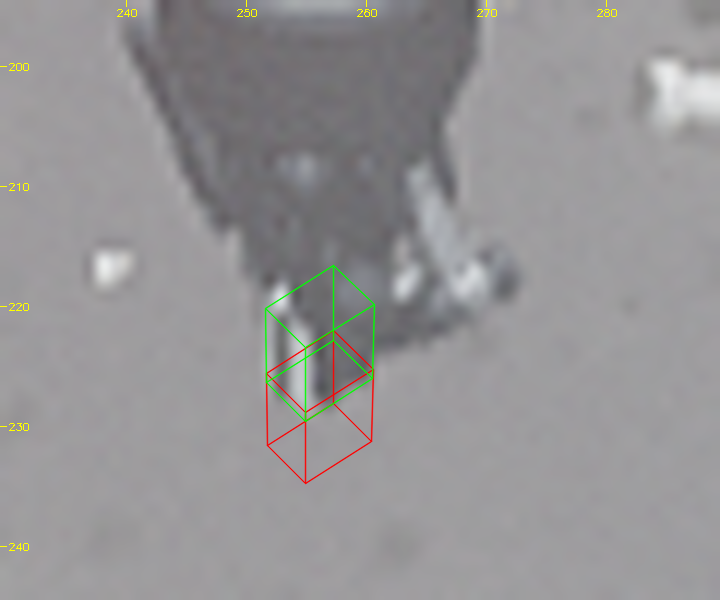

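```bash
python3 -m pendant '{"translation":[[0,0,0.001],[0,0,0.001],[0,0,0]],"twist":[[0,0,0],[0,0,0],[0,0,0]],"fingers":[0,0,0]}';python3 -m pendant '{"translation":[[0,0,0.001],[0,0,0.001],[0,0,0]],"twist":[[0,0,0],[0,0,0],[0,0,0]],"fingers":[0,0,0]}'
```

```text
time: 6.93
tcp_pos: [0.4219, -0.09, -0.0284]
ee_rot: [0.022, 1.0, 0.0, -0.0]
force: [-4.1, 1.2, 7.8]
grip_width: 0.0002
time: 7.18
tcp_pos: [0.4219, -0.09, -0.0285]
ee_rot: [0.021, 1.0, 0.0, -0.002]
force: [-12.5, 3.3, 26.2]
grip_width: 0.0
```

```bash
python3 -m pendant '{"translation":[[0,0,-0.02],[0,0,-0.035],[0,0,-0.035],[0,0,-0.03],[0,0,0],[0,0,0],[0,0,0],[0,0,0]],"twist":[[0,0,0],[0,0,0],[0,0,0],[0,-5,0],[0,-7,0],[0,-7,0],[0,-7,0],[0,-7,0]],"fingers":[0,0,0,0,0,0,0,0]}';python3 -m pendant '{"translation":[[0,0,0],[0,0,0],[0,0,0]],"twist":[[0,-7,0],[0,-5,0],[0,0,0]],"fingers":[0,0,0]}'; python3 - <<'E'
from workcell import r
from h import *
from fit0 import C
s=r.get_state();R=Ro.from_quat(s['ee_rot']).as_matrix();print(s['tcp_pos'],s['time'],s['force'],R.round(3),s['qpos'])
p=s['tcp_pos'];c=C['scene'];L=[]
def box(x0,x1,y0,y1,z0,z1,col):
    P=np.array([[x,y,z] for x in(x0,x1) for y in(y0,y1) for z in(z0,z1)])
    q=proj(c,p+P@R.T)
    for a in range(8):
        for b in (1,2,4):
            if not a&b: L.append((q[a],q[a|b],col))
box(-.011,.011,-.008,.008,-.03,0,(0,0,255))
p=s['tcp_pos']+[0,0,.028]
box(-.011,.011,-.008,.008,-.03,0,(0,255,0))
p=s['tcp_pos']+R@[0,0,-.028]
box(-.011,.011,-.008,.008,-.03,0,(255,0,0))
f=C['scene']['frame'].astype(float); f=np.clip((f/255)**.5*255,0,255).astype(np.uint8)
crop(f,205,140,90,75,8,'pics/d8.png',L)
E
```

```text
time: 7.85
tcp_pos: [0.4229, -0.0901, 0.09]
ee_rot: [0.019, 0.958, -0.007, 0.285]
force: [24.8, -0.4, -99.5]
grip_width: 0.0001
time: 8.1
tcp_pos: [0.4666, -0.108, 0.1066]
ee_rot: [0.019, 0.929, -0.004, 0.369]
force: [-1.2, -0.5, -0.8]
grip_width: -0.0002
[ 0.46517823 -0.10613222  0.10359221] 8.2 [-0.23000818 -1.18236356 -0.67897965] [[-0.732  0.036  0.68 ]
 [ 0.033  0.999 -0.018]
 [-0.68   0.01  -0.733]] [-0.64827719 -0.86287404  2.58398645  0.55319149  0.8551109  -2.42573973]
```

View pics/d8.png

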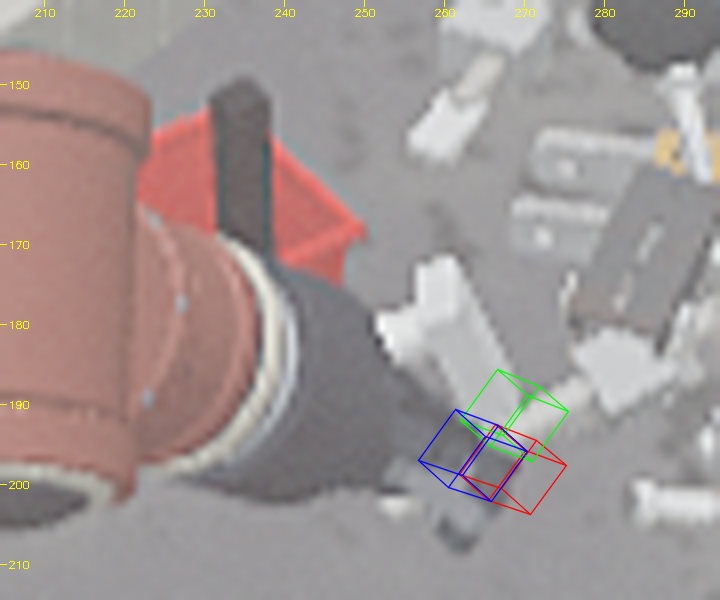

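```bash
cat > ov.py <<'E'
from workcell import r, cams
from h import *
TO=.028
def look(name,fn,x0,y0,w,h,k,tip=True,extra=None,gam=.5,fw=.008):
    c=cams.capture(name); s=r.get_state();R=Ro.from_quat(s['ee_rot']).as_matrix();p=s['tcp_pos']-R[:,2]*TO;L=[]
    if tip:
        P=np.array([[x,y,z] for x in(-.011,.011) for y in(-fw,fw) for z in(-.03,0)]);q=proj(c,p+P@R.T)
        for a in range(8):
            for b in (1,2,4):
                if not a&b: L.append((q[a],q[a|b],(255,0,0)))
    for P,col in (extra or []):
        q=proj(c,P)
        for i in range(len(q)): L.append((q[i],q[(i+1)%len(q)],col))
    f=np.clip((c['frame']/255.)**gam*255,0,255).astype(np.uint8)
    crop(f,x0,y0,w,h,k,fn,L)
    return c,s,p,R
E
python3 - <<'E'
from ov import *
look('top','pics/e1.png',220,140,80,80,7)
E
```

```text
(no output)
```

View pics/e1.png

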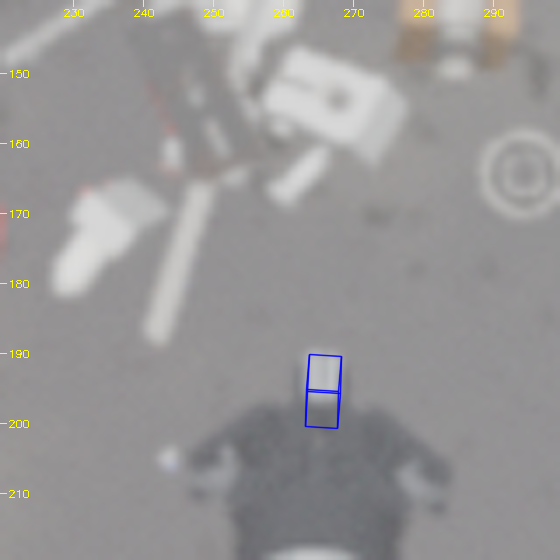

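```bash
python3 -m pendant '{"translation":[[-0.02,0,0.02],[-0.025,0,0.025],[0,0,0]],"twist":[[0,0,0],[0,7,0],[0,7,0]],"fingers":[0.5,1,1]}'; cat > ov2.py <<'E'
from h import *
import pickle,os
from workcell import cams
if not os.path.exists('C.pkl'): pickle.dump({n:cams.capture(n) for n in('scene','top')},open('C.pkl','wb'))
C=pickle.load(open('C.pkl','rb'))
for n in C: C[n]['frame']=cv2.imread(f'pics/{n}0.png')[:,:,::-1]
def rect(w,l,z): return np.array([[a*w/2,b*l/2,z] for a,b in((1,1),(1,-1),(-1,-1),(-1,1))])
def place(P,q): c,s=np.cos(q[2]),np.sin(q[2]); return np.asarray(P)@np.array([[c,s,0],[-s,c,0],[0,0,1]])+[q[0],q[1],0]
def draw(n,items,x0,y0,w,h,k,fn,gam=.6):
    L=[]
    for P,col in items:
        q=proj(C[n],P)
        for i in range(len(q)): L.append((q[i],q[(i+1)%len(q)],col))
    f=np.clip((C[n]['frame']/255.)**gam*255,0,255).astype(np.uint8)
    crop(f,x0,y0,w,h,k,fn,L)
G=(0,255,0);B=(255,0,0);Y=(0,255,255);M=(255,0,255)
E
cat > t1.py <<'E'
from ov2 import *
h=(.470,.119,np.radians(-90-5.7)+np.pi)  # y axis away? drawn symmetric
s=(.574,.341,np.radians(10))
t=(.4705,-.345,np.radians(-27.3))
it=[(place(rect(.099,.136,.071),h),G),(place(rect(.070,.106,.071),h),G),(place(rect(.070,.106,.002),h),Y),(place(rect(.099,.136,0),h),Y),
(place(rect(.158,.22,.086),s),G),(place(rect(.128,.188,.003),s),Y),(place(rect(.158,.22,0),s),Y)]
draw('scene',it,165,90,95,110,7,'pics/f1.png');draw('top',it,115,115,110,95,7,'pics/f2.png')
it=[(place(rect(.246,.082,.031),t),G),(place(rect(.246,.082,0),t),Y),(place(rect(.24,.076,.003),t),Y)]
draw('scene',it,275,235,112,65,7,'pics/f3.png');draw('top',it,290,145,75,85,7,'pics/f4.png')
E
python3 t1.py
```

```text
time: 8.5
tcp_pos: [0.5165, -0.1069, 0.1009]
ee_rot: [0.019, 0.964, 0.001, 0.264]
force: [-0.2, -0.2, -0.7]
grip_width: 0.0358
```

View pics/f1.png

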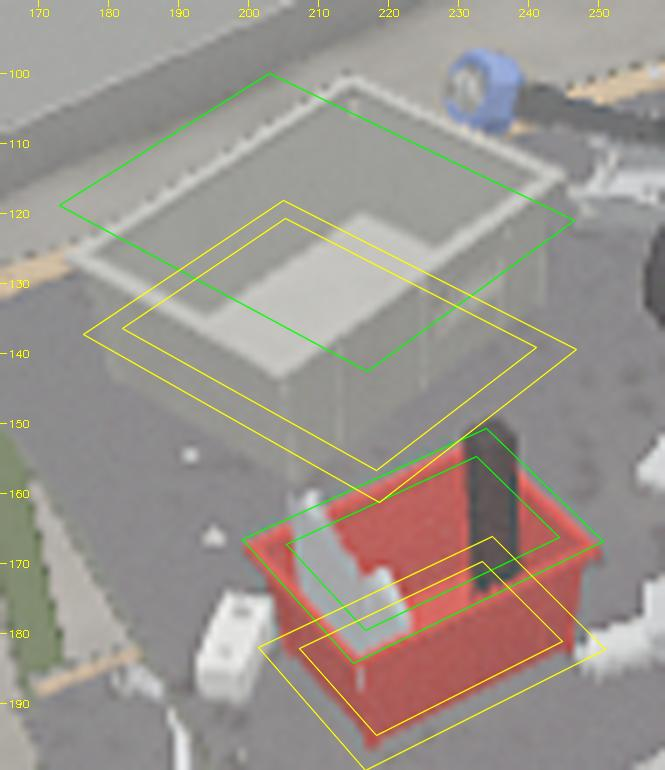

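View pics/f2.png

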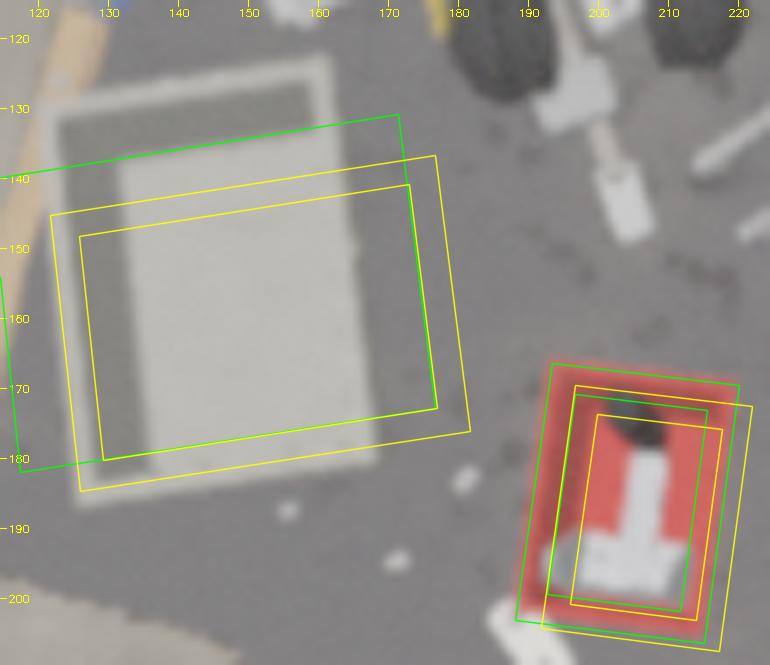

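View pics/f3.png

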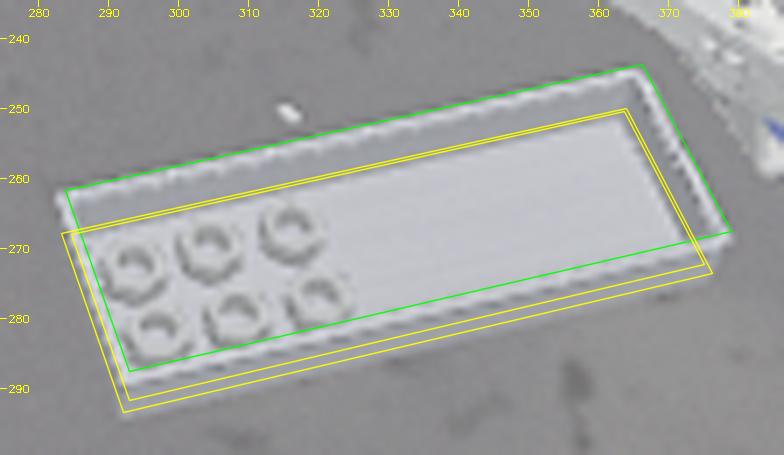

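View pics/f4.png

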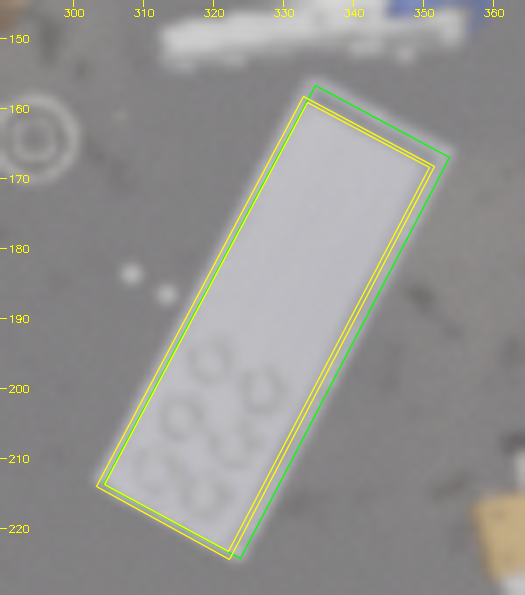

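```bash
cat > t2.py <<'E'
from ov2 import *
h=(.469,.118,np.radians(-5.7))  # here frame: x = scoop x (away)
def sc(xs,ys,zs): return place([[xs-.05,ys,zs+.002]],h)[0]
def ring(x0,x1,y0,y1,z): return np.array([sc(x0,y0,z),sc(x1,y0,z),sc(x1,y1,z),sc(x0,y1,z)])
it=[(ring(.08,.10,-.009,.009,.118),G),(ring(.08,.10,-.009,.009,.07),B),(ring(0,.0025,-.031,.031,.106),G),(place(rect(.136,.099,.071),h),Y)]
draw('scene',it,190,140,75,65,10,'pics/f1.png');draw('top',it,180,155,60,60,10,'pics/f2.png')
it=[(place(rect(.22,.158,.086),(.576,.341,np.radians(10))),G)]
draw('scene',it,165,90,95,110,7,'pics/f3.png');
print(ring(.08,.10,-.009,.009,.118).mean(0))
for p in ((260,168),(242,189),(294.5,164),(283,165)): print(p,back(C['top'],p,0.01).round(3))
E
python3 t2.py
```

```text
[0.50880222 0.11402721 0.12      ]
(260, 168) [[ 0.552 -0.083  0.01 ]]
(242, 189) [[ 0.47  -0.016  0.01 ]]
(294.5, 164) [[ 0.571 -0.215  0.01 ]]
(283, 165) [[ 0.566 -0.171  0.01 ]]
```

View pics/f1.png

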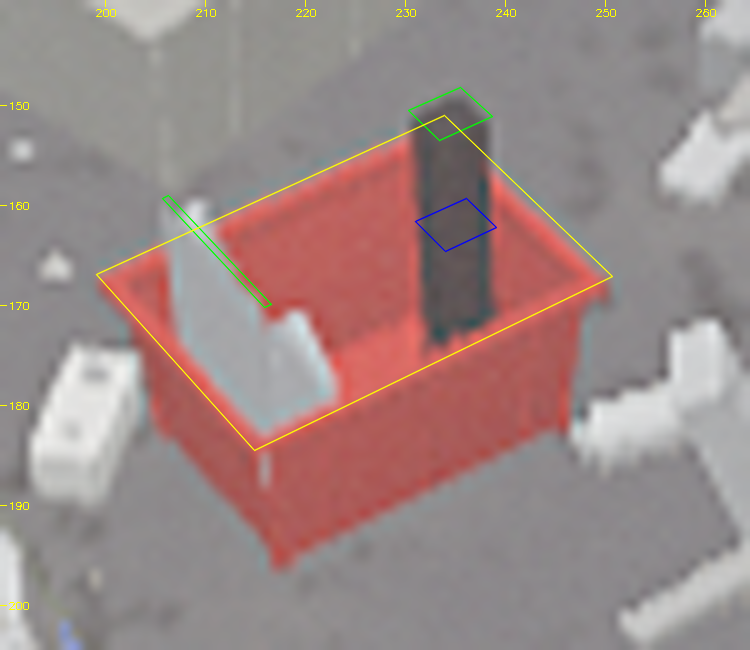

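View pics/f2.png

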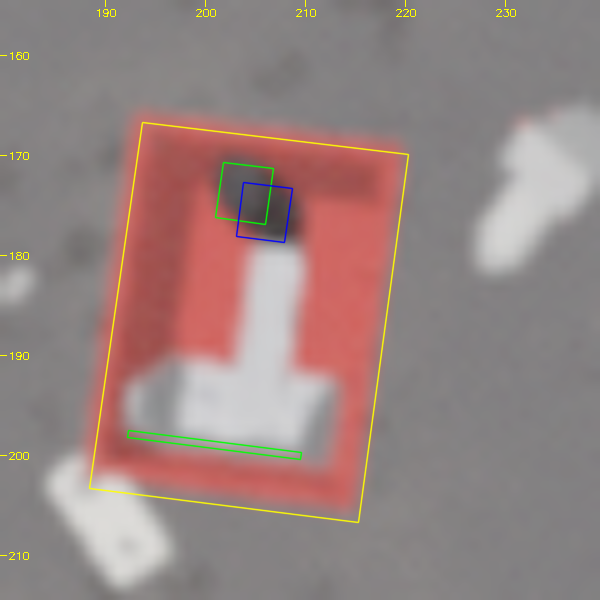

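```bash
cat > plan.py <<'E'
# works out rows (tool axes, m / deg) from current state (or given) to target pose; prints rounded rows + check
from h import *
from workcell import r
import json
def cur():
    s=r.get_state(); return s['tcp_pos'].copy(), Ro.from_quat(s['ee_rot'])
def pose(zdir,ydir):
    z=np.array(zdir,float);z/=np.linalg.norm(z);y=np.array(ydir,float);y-=z*(y@z);y/=np.linalg.norm(y)
    return Ro.from_matrix(np.c_[np.cross(y,z),y,z])
def rows(p0,R0,p1,R1,n=None,pr=True,off=None):
    # off: tool-frame point to move in a straight line (default TCP)
    o=np.zeros(3) if off is None else np.array(off)
    rv=(R0.inv()*R1).as_rotvec(); a=np.degrees(np.linalg.norm(rv)); d=p1-p0
    if n is None: n=int(max(np.ceil(a/7.0),np.ceil(np.linalg.norm(d)/.036),1))
    T=[];W=[]
    g0=p0+R0.apply(o);g1=p1+R1.apply(o)
    p=p0.copy();R=R0
    for i in range(n):
        Rn=R0*Ro.from_rotvec(rv*(i+1)/n); g=g0+(g1-g0)*(i+1)/n; pn=g-Rn.apply(o)
        t=np.round(R.inv().apply(pn-p),3); w=np.round(np.degrees((R.inv()*Rn).as_rotvec()),1)
        p=p+R.apply(t); R=R*Ro.from_rotvec(np.radians(w)); T.append(t.tolist());W.append(w.tolist())
    if pr:
        for k in range(0,n,8): print(json.dumps({"translation":T[k:k+8],"twist":W[k:k+8]}))
        print('end',p.round(4),'err mm',((p-p1)*1000).round(1),'maxstep',max(np.linalg.norm(t) for t in T))
    return p,R
E
python3 - <<'E'
from plan import *
p,R=cur();print(p,R.as_matrix().round(3).tolist())
xs=np.array([.995,-.099,0]);ys=np.array([.099,.995,0]);t=np.radians(50)
zt=-np.sin(t)*xs-np.cos(t)*np.array([0,0,1])
Rp=pose(zt,ys); G=np.array([.510,.113,.104]); T=G+.0467*zt; P=T-.12*zt
print('T',T,'P',P)
Rm=pose([-.2,0.05,-1],[.08,1,0])
p,R=rows(p,R,np.array([.54,-.03,.28]),Rm)
p,R=rows(p,R,P,Rp)
E
```

```text
[ 0.52044518 -0.10795567  0.10634396] [[-0.855, 0.032, 0.518], [0.033, 0.999, -0.008], [-0.518, 0.01, -0.856]]
T [0.4744046  0.11654165 0.07398182] P [0.5658703  0.10744105 0.15111633]
{"translation": [[-0.015, 0.011, -0.02], [-0.012, 0.012, -0.021], [-0.011, 0.012, -0.023], [-0.007, 0.012, -0.023], [-0.005, 0.012, -0.024], [-0.003, 0.012, -0.025], [0.001, 0.012, -0.024]], "twist": [[-0.1, 6.1, 0.5], [-0.1, 6.1, 0.5], [-0.1, 6.1, 0.4], [-0.1, 6.0, 0.5], [-0.1, 6.1, 0.5], [-0.1, 6.1, 0.5], [-0.1, 6.1, 0.5]]}
end [ 0.5398 -0.0298  0.2799] err mm [-0.2  0.2 -0.1] maxstep 0.028178005607210743
{"translation": [[-0.007, 0.022, 0.021], [-0.009, 0.023, 0.021], [-0.011, 0.023, 0.019], [-0.013, 0.023, 0.018], [-0.014, 0.022, 0.016], [-0.017, 0.024, 0.014]], "twist": [[0.2, 6.4, 0.3], [0.2, 6.4, 0.2], [0.2, 6.4, 0.3], [0.2, 6.5, 0.2], [0.2, 6.4, 0.3], [0.2, 6.4, 0.3]]}
end [0.5659 0.1079 0.1508] err mm [ 0.1  0.4 -0.3] maxstep 0.032572994949804666
```

```bash
python3 -m pendant '{"translation": [[-0.015, 0.011, -0.02], [-0.012, 0.012, -0.021], [-0.011, 0.012, -0.023], [-0.007, 0.012, -0.023], [-0.005, 0.012, -0.024], [-0.003, 0.012, -0.025], [0.001, 0.012, -0.024]], "twist": [[-0.1, 6.1, 0.5], [-0.1, 6.1, 0.5], [-0.1, 6.1, 0.4], [-0.1, 6.0, 0.5], [-0.1, 6.1, 0.5], [-0.1, 6.1, 0.5], [-0.1, 6.1, 0.5]],"fingers":[1,1,1,1,1,1,1]}'; python3 -m pendant '{"translation": [[-0.007, 0.022, 0.021], [-0.009, 0.023, 0.021], [-0.011, 0.023, 0.019], [-0.013, 0.023, 0.018], [-0.014, 0.022, 0.016], [-0.017, 0.024, 0.014],[0,0,0]], "twist": [[0.2, 6.4, 0.3], [0.2, 6.4, 0.2], [0.2, 6.4, 0.3], [0.2, 6.5, 0.2], [0.2, 6.4, 0.3], [0.2, 6.4, 0.3],[0,0,0]],"fingers":[1,1,1,1,1,1,1]}'; python3 - <<'E'
from ov import *
from workcell import r
s=r.get_state();print(s['tcp_pos'],s['qpos'].round(3),Ro.from_quat(s['ee_rot']).as_matrix().round(3).tolist())
look('scene','pics/g1.png',190,90,100,110,7,fw=.043)
look('top','pics/g2.png',170,120,80,90,7,fw=.043)
E
```

```text
time: 9.18
tcp_pos: [0.536, -0.0289, 0.279]
ee_rot: [0.042, 0.994, 0.022, -0.101]
force: [0.5, -0.5, -0.2]
grip_width: 0.0857
time: 9.77
tcp_pos: [0.5577, 0.1107, 0.1314]
ee_rot: [0.045, 0.899, 0.023, -0.436]
force: [-2.2, -0.1, -6.9]
grip_width: 0.0855
[0.55773805 0.11067738 0.13136458] [ 0.015  0.605  1.256  0.111  2.177 -1.437] [[-0.616, 0.1, -0.781], [0.061, 0.995, 0.08], [0.785, 0.002, -0.619]]
```

View pics/g1.png

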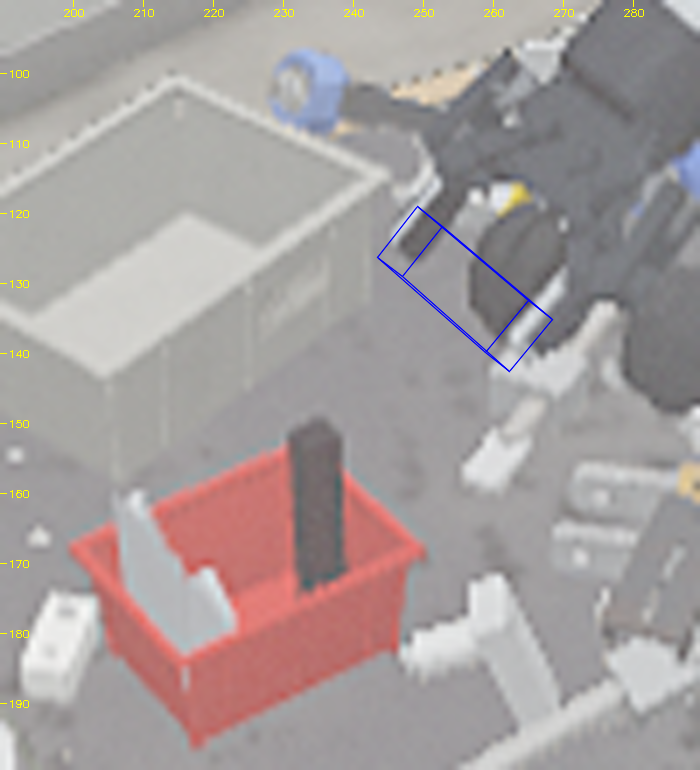

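View pics/g2.png

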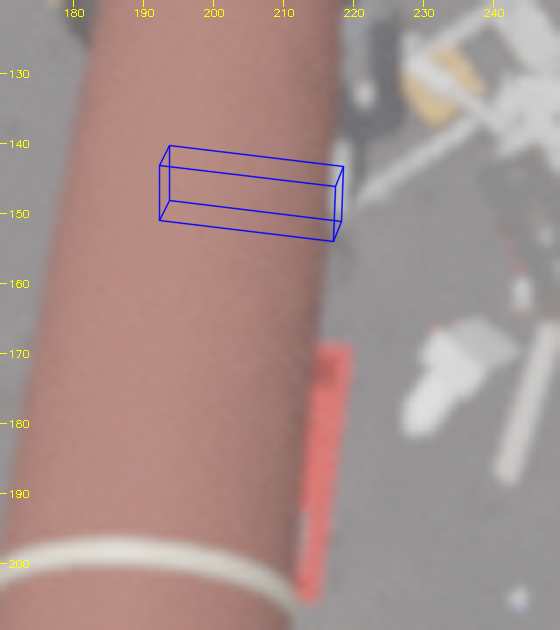

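```bash
python3 - <<'E'
from plan import *
p,R=cur();s=r.get_state();print(p,s['time'],s['force'])
xs=np.array([.995,-.099,0]);ys=np.array([.099,.995,0]);t=np.radians(50)
zt=-np.sin(t)*xs-np.cos(t)*np.array([0,0,1])
Rp=pose(zt,ys); G=np.array([.510,.113,.106]); T=G+.0467*zt
rows(p,R,T-.04*zt,Rp); rows(T-.04*zt,Rp,T,Rp,n=3)
E
```

```text
[0.56027051 0.10805507 0.14294232] 9.8667 [ 0.32998986 -0.69933265  1.00923569]
{"translation": [[0.002, -0.0, 0.035], [0.002, -0.0, 0.034]], "twist": [[0.1, -0.4, -0.0], [0.1, -0.3, -0.0]]}
end [0.5048 0.1137 0.1021] err mm [-0.1  0.2  0.5] maxstep 0.03505709628591621
{"translation": [[-0.0, 0.0, 0.013], [0.0, -0.0, 0.014], [0.0, -0.0, 0.013]], "twist": [[0.0, 0.0, 0.0], [0.0, 0.0, 0.0], [0.0, 0.0, 0.0]]}
end [0.4744 0.1165 0.076 ] err mm [-0.  0. -0.] maxstep 0.014
```

```bash
python3 -m pendant '{"translation": [[0,0,0.025],[0,0,0.03],[0,0,0.025],[0,0,0],[0,0,0]],"twist":[[0,0,0],[0,0,0],[0,0,0],[0,0,0],[0,0,0]],"fingers":[1,1,1,1,1]}'; python3 - <<'E'
from ov import *
c,s,p,R=look('scene','pics/g3.png',190,90,100,110,7,fw=.043)
print(s['tcp_pos'],p,R[:,2])
E
```

```text
time: 10.28
tcp_pos: [0.5022, 0.1133, 0.1011]
ee_rot: [0.047, 0.906, 0.023, -0.42]
force: [1.2, -0.1, 0.9]
grip_width: 0.0853
[0.50363288 0.11327344 0.10160194] [0.52483486 0.1110104  0.11975007] [-0.75721354  0.08082294 -0.6481476 ]
```

View pics/g3.png

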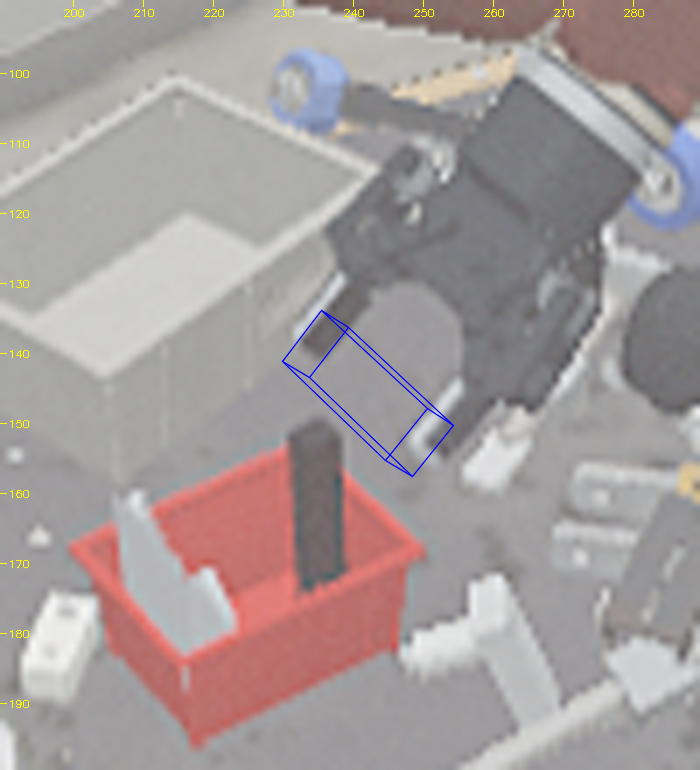

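```bash
python3 -m pendant '{"translation": [[0,0,0.015],[0,0,0.015],[0,0,0.01],[0,0,0],[0,0,0]],"twist":[[0,0,0],[0,0,0],[0,0,0],[0,0,0],[0,0,0]],"fingers":[1,1,1,1,1]}'; python3 - <<'E'
from ov import *
c,s,p,R=look('scene','pics/g4.png',190,90,100,110,7,fw=.043)
print(s['tcp_pos'],p,R[:,2],s['force'])
E
```

```text
time: 10.75
tcp_pos: [0.4731, 0.1168, 0.0733]
ee_rot: [0.047, 0.906, 0.023, -0.421]
force: [0.3, -0.7, 0.2]
grip_width: 0.0858
[0.47345071 0.11680767 0.07334125] [0.49472385 0.11456536 0.09140849] [-0.75975514  0.08008239 -0.64525881] [ 0.83594298 -0.0720554   0.09409979]
```

View pics/g4.png

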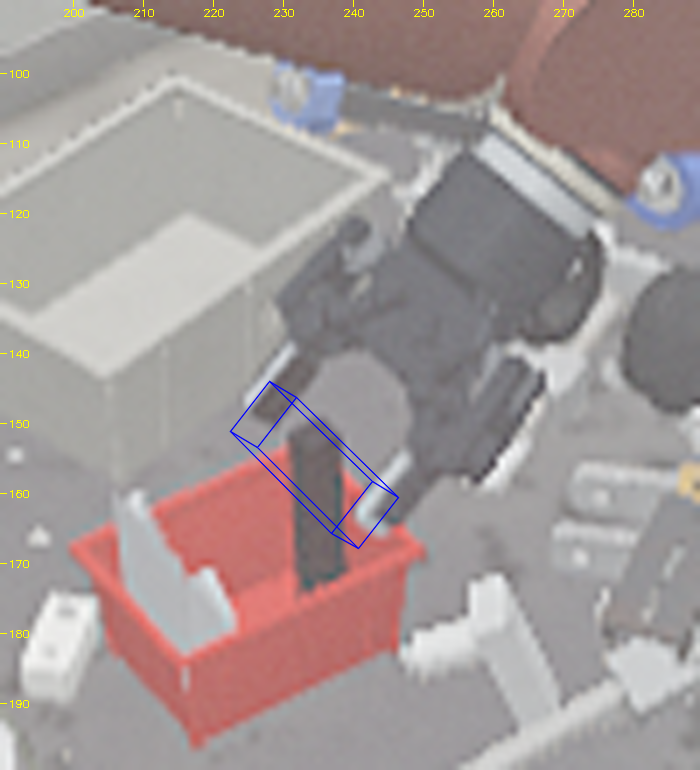

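```bash
python3 -m pendant '{"translation": [[0,0,0],[0,0,0],[0,0,0],[0,0,0],[0,0,0],[0,0,0],[0,0,0]],"twist":[[0,0,0],[0,0,0],[0,0,0],[0,0,0],[0,0,0],[0,0,0],[0,0,0]],"fingers":[0,0,0,0,0,0,0]}'; python3 - <<'E'
from ov import *
c,s,p,R=look('scene','pics/g5.png',190,90,100,110,7,fw=.009)
print(s['tcp_pos'],p,R[:,2],s['force'],s['wrist_torque'])
E
```

```text
time: 11.38
tcp_pos: [0.4722, 0.1171, 0.072]
ee_rot: [0.047, 0.905, 0.022, -0.422]
force: [-0.0, 0.6, 0.9]
grip_width: 0.017
[0.47226241 0.11706636 0.07198312] [0.49358637 0.11483205 0.08999135] [-0.76157017  0.07979699 -0.64315109] [-0.20123828  0.26609275 -0.80141583] [ 0.05857164 -0.4568767  -0.1044786 ]
```

View pics/g5.png

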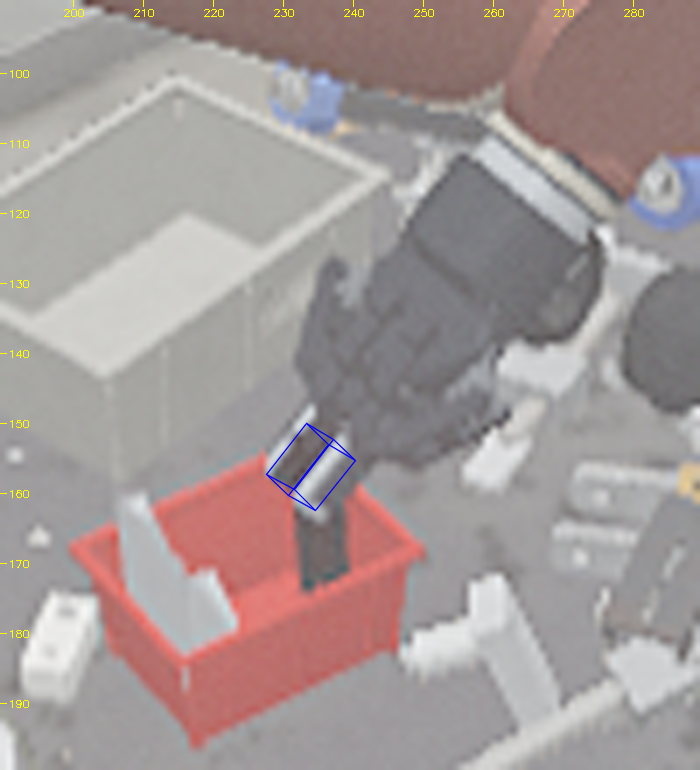

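```bash
python3 -m pendant '{"translation": [[0.008,0,-0.006],[0.015,0,-0.013],[0.019,0,-0.016],[0.019,0,-0.016],[0.019,0,-0.016],[0.008,0,-0.006],[0,0,0]],"twist":[[0,0,0],[0,0,0],[0,0,0],[0,0,0],[0,0,0],[0,0,0],[0,0,0]],"fingers":[0,0,0,0,0,0,0]}'; python3 - <<'E'
from ov import *
c,s,p,R=look('scene','pics/g6.png',190,70,100,110,7,fw=.009)
print(s['tcp_pos'],p,R[:,2],s['force'],s['wrist_torque'])
E
```

```text
time: 12.02
tcp_pos: [0.4729, 0.117, 0.1889]
ee_rot: [0.047, 0.907, 0.022, -0.419]
force: [0.3, -0.5, -2.8]
grip_width: 0.0175
[0.47209537 0.1169216  0.18680666] [0.49335893 0.11469219 0.20488678] [-0.75941295  0.07962172 -0.64571848] [ 0.26121103 -0.27108386 -3.24772858] [-0.11405935 -0.91414231 -0.04327621]
```

View pics/g6.png

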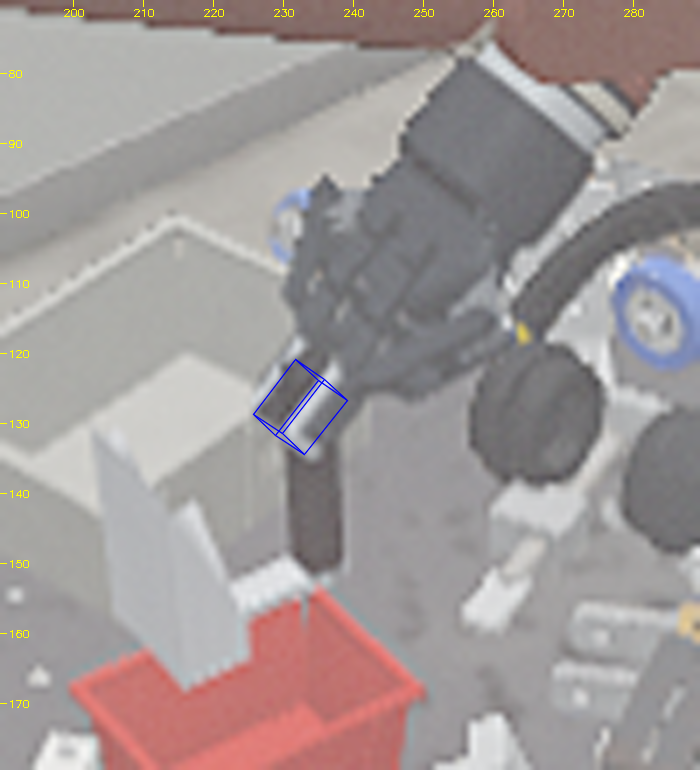

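```bash
cat >> plan.py <<'E'
OFF=np.array([0,0,-.0467])
def tilt(deg,az,G):
    # deg>0: pointing away from robot along azimuth az (deg); G = grasp point. returns reported tcp, R
    a=np.radians(az);u=np.array([np.cos(a),np.sin(a),0]);y=np.array([-np.sin(a),np.cos(a),0]);t=np.radians(deg)
    R=pose(np.sin(t)*u-np.cos(t)*np.array([0,0,1]),y); return np.array(G)-R.apply(OFF),R
E
python3 - <<'E'
from plan import *
p,R=cur()
pA,RA=tilt(-5,-10,[.50,-.03,.30]); pB,RB=tilt(40,-16.4,[.475,-.14,.20])
p,R=rows(p,R,pA,RA,n=8,off=OFF); p,R=rows(p,R,pB,RB,n=8,off=OFF)
E
```

```text
{"translation": [[0.003, -0.018, -0.008], [0.002, -0.017, -0.008], [0.001, -0.018, -0.009], [-0.0, -0.018, -0.01], [-0.002, -0.018, -0.01], [-0.002, -0.017, -0.01], [-0.003, -0.018, -0.011], [-0.005, -0.018, -0.01]], "twist": [[-0.2, -5.6, 0.5], [-0.3, -5.6, 0.4], [-0.2, -5.6, 0.5], [-0.2, -5.6, 0.5], [-0.3, -5.6, 0.4], [-0.2, -5.6, 0.5], [-0.2, -5.6, 0.5], [-0.3, -5.6, 0.4]]}
end [ 0.4959 -0.0294  0.2532] err mm [-0.1 -0.1 -0.3] maxstep 0.021307275752662516
{"translation": [[-0.005, -0.014, 0.012], [-0.004, -0.015, 0.013], [-0.003, -0.014, 0.012], [-0.002, -0.014, 0.012], [-0.001, -0.014, 0.012], [0.0, -0.014, 0.011], [0.002, -0.015, 0.011], [0.001, -0.014, 0.011]], "twist": [[0.3, -5.6, 0.8], [0.2, -5.6, 0.8], [0.3, -5.6, 0.8], [0.2, -5.7, 0.7], [0.3, -5.6, 0.8], [0.2, -5.6, 0.8], [0.3, -5.6, 0.8], [0.2, -5.6, 0.8]]}
end [ 0.5043 -0.1489  0.1642] err mm [ 0.5 -0.4 -0. ] maxstep 0.020248456731316585
```

```bash
python3 -m pendant '{"translation": [[0.003, -0.018, -0.008], [0.002, -0.017, -0.008], [0.001, -0.018, -0.009], [0.0, -0.018, -0.01], [-0.002, -0.018, -0.01], [-0.002, -0.017, -0.01], [-0.003, -0.018, -0.011], [-0.005, -0.018, -0.01]], "twist": [[-0.2, -5.6, 0.5], [-0.3, -5.6, 0.4], [-0.2, -5.6, 0.5], [-0.2, -5.6, 0.5], [-0.3, -5.6, 0.4], [-0.2, -5.6, 0.5], [-0.2, -5.6, 0.5], [-0.3, -5.6, 0.4]],"fingers":[0,0,0,0,0,0,0,0]}'; python3 -m pendant '{"translation": [[-0.005, -0.014, 0.012], [-0.004, -0.015, 0.013], [-0.003, -0.014, 0.012], [-0.002, -0.014, 0.012], [-0.001, -0.014, 0.012], [0.0, -0.014, 0.011], [0.002, -0.015, 0.011], [0.001, -0.014, 0.011]], "twist": [[0.3, -5.6, 0.8], [0.2, -5.6, 0.8], [0.3, -5.6, 0.8], [0.2, -5.7, 0.7], [0.3, -5.6, 0.8], [0.2, -5.6, 0.8], [0.3, -5.6, 0.8], [0.2, -5.6, 0.8]],"fingers":[0,0,0,0,0,0,0,0]}'; python3 -m pendant '{"translation":[[0,0,0],[0,0,0]],"twist":[[0,0,0],[0,0,0]],"fingers":[0,0]}'; python3 - <<'E'
from ov import *
c,s,p,R=look('scene','pics/h1.png',220,130,100,100,6,fw=.009)
look('top','pics/h2.png',220,130,90,90,7,fw=.009)
print(s['tcp_pos'],p,R.round(3).tolist(),s['force'],s['wrist_torque'],s['qpos'].round(3))
E
```

```text
time: 12.73
tcp_pos: [0.4946, -0.03, 0.2508]
ee_rot: [0.087, 0.995, 0.004, -0.045]
force: [0.7, 0.8, -3.4]
grip_width: 0.0167
time: 13.4
tcp_pos: [0.5015, -0.1484, 0.159]
ee_rot: [0.134, 0.931, -0.048, 0.336]
force: [-0.0, 1.2, -2.9]
grip_width: 0.017
time: 13.57
tcp_pos: [0.5001, -0.1476, 0.1568]
ee_rot: [0.135, 0.933, -0.047, 0.332]
force: [-0.1, -0.7, -2.2]
grip_width: 0.0175
[ 0.5024792  -0.14832915  0.16123586] [ 0.48539322 -0.14331404  0.18284415] [[-0.74, 0.282, 0.61], [0.218, 0.959, -0.179], [-0.636, 0.001, -0.772]] [ 0.01211711 -0.11089561 -1.53708913] [2.02061852e-01 6.79681663e-01 2.13311148e-04] [-0.516 -0.702  2.387  0.206  0.791 -1.895]
```

View pics/h1.png

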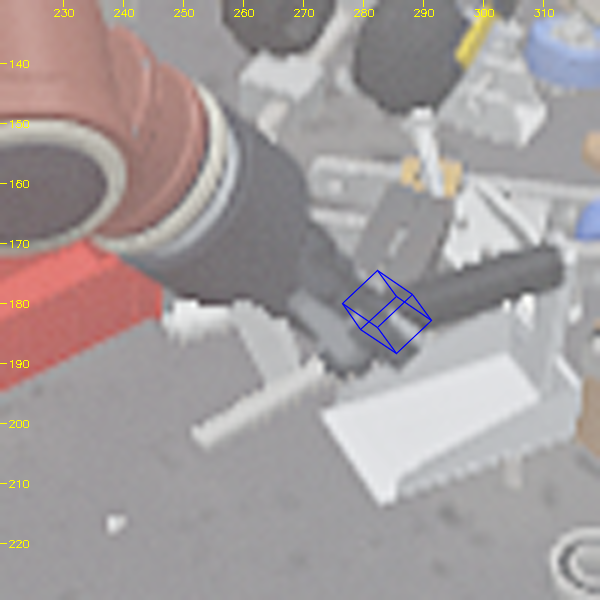

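View pics/h2.png

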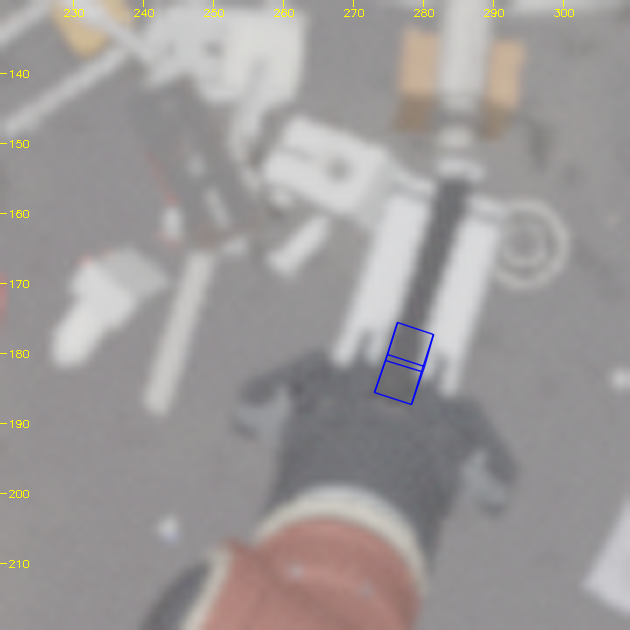

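```bash
python3 - <<'E'
from plan import *
p,R=tilt(40,-16.4,[.475,-.14,.20])
p1,R1=tilt(40,-16.4,[.45,-.13,.11])
rows(p,R,p1,R1,n=4)
E
```

```text
{"translation": [[0.02, 0.001, 0.013], [0.019, 0.0, 0.013], [0.02, 0.001, 0.013], [0.019, 0.001, 0.013]], "twist": [[0.0, 0.0, 0.0], [0.0, 0.0, 0.0], [0.0, 0.0, 0.0], [0.0, 0.0, 0.0]]}
end [ 0.4794 -0.1382  0.0743] err mm [0.6 0.3 0. ] maxstep 0.023874672772626643
```

```bash
python3 -m pendant '{"translation": [[0.014, 0.001, 0.009], [0.02, 0.001, 0.013], [0.02, 0.001, 0.013], [0.016, 0.001, 0.011],[0.008,0,0.005],[0,0,0],[0,0,0]],"twist":[[0,0,0],[0,0,0],[0,0,0],[0,0,0],[0,0,0],[0,0,0],[0,0,0]],"fingers":[0,0,0,0,0,0,0]}';  cat > scw.py <<'E'
from h import *
def scoop_wire(o,R):
    # o: origin world, R: 3x3 columns x,y,z of scoop
    f=lambda P:np.asarray(P,float)@R.T+o
    w=.031
    G=(0,255,0);Y=(0,255,255);M=(255,0,255)
    return [(f([[0,-w,0],[0,w,0],[0,w,.106],[0,-w,.106]]),G),(f([[0,-w,0],[.034,-w,0],[.034,w,0],[0,w,0]]),Y),
      (f([[.08,-.009,0],[.08,.009,0],[.08,.009,.118],[.08,-.009,.118]]),M),(f([[.1,-.009,0],[.1,.009,0],[.1,.009,.118],[.1,-.009,.118]]),M)]
def scoop_from_tool(tcp,Rt,zs,tiltdeg,off=.0467):
    """tool gripping bar across y_s with y_tool=y_s; tiltdeg = angle of tool z from -x_s towards -z_s ; zs = grip station"""
    G=tcp-Rt[:,2]*off; t=np.radians(tiltdeg)
    # tool z = -cos t xs - sin t zs ; tool x = y x z ;
    z=Rt[:,2];y=Rt[:,1];x=Rt[:,0]
    # xs,zs in tool: solve: ys=y ; xs = -cos t z + sin t * a ; a = unit in plane
    # choose a = x sign so that zs = xs x ys right-handed
    for sg in(1,-1):
        a=sg*x; xs=-np.cos(t)*z+np.sin(t)*a; zs_=np.cross(xs,y)
        if abs((-np.cos(t)*xs-np.sin(t)*zs_-z)).max()<1e-6: break
    Rs=np.c_[xs,y,zs_]; return G-Rs@[.09,0,zs],Rs
E
python3 - <<'E'
from ov import *
from scw import *
from workcell import r
s=r.get_state();R=Ro.from_quat(s['ee_rot']).as_matrix()
o,Rs=scoop_from_tool(s['tcp_pos'],R,.100,40); print('scoop origin',o,Rs.round(3).tolist())
c,s,p,R=look('scene','pics/h3.png',230,140,100,90,7,tip=False,extra=scoop_wire(o,Rs))
look('top','pics/h4.png',220,130,90,90,7,tip=False,extra=scoop_wire(o,Rs))
print(s['tcp_pos'],p,s['force'],s['wrist_torque'],s['qpos'].round(3))
E
```

```text
time: 14.25
tcp_pos: [0.4799, -0.1375, 0.0764]
ee_rot: [0.133, 0.931, -0.049, 0.338]
force: [-0.4, -0.7, -2.1]
grip_width: 0.0171
scoop origin [ 0.54689745 -0.15723249  0.02199532] [[0.002, 0.281, -0.96], [0.0, 0.96, 0.281], [1.0, -0.001, 0.002]]
[ 0.48034219 -0.13795526  0.07738545] [ 0.46308498 -0.13286751  0.09884014] [ 0.86806055 -0.10745236 -2.93960244] [0.18640858 0.74143885 0.00752852] [-0.523 -0.684  2.525  0.258  0.632 -1.965]
```

View pics/h3.png

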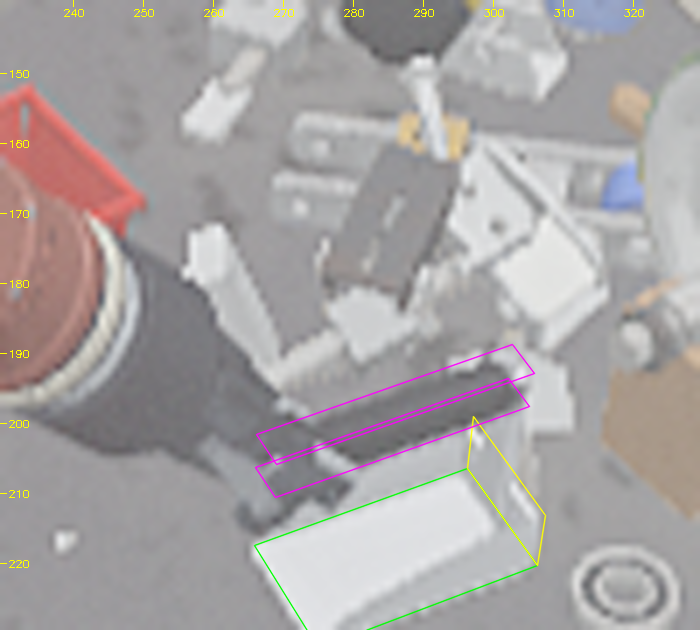

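View pics/h4.png

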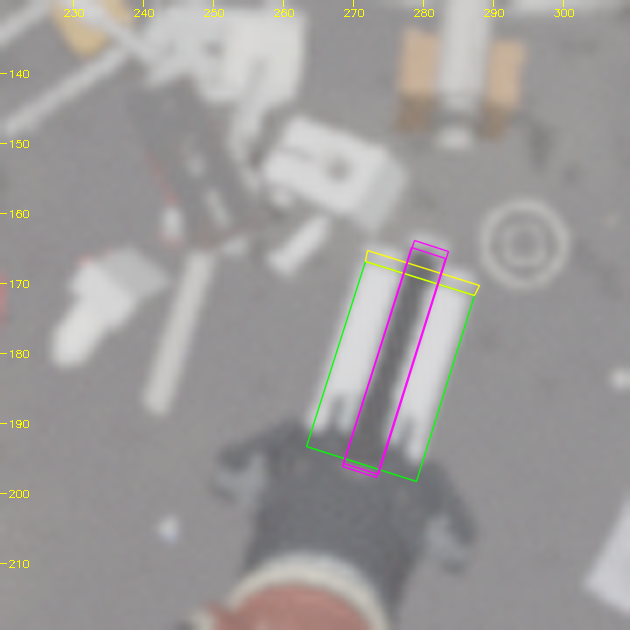

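```bash
python3 -m pendant '{"translation": [[0.004, -0.001, 0.003], [0.005, -0.002, 0.003], [0.004, -0.001, 0.003],[0,0,0],[0,0,0]],"twist":[[0,0,0],[0,0,0],[0,0,0],[0,0,0],[0,0,0]],"fingers":[0,0,0,0,0]}'; python3 -m pendant '{"translation": [[0.001,0,0.001],[0.001,0,0.001],[0,0,0]],"twist":[[0,0,0],[0,0,0],[0,0,0]],"fingers":[0,0,0]}'; python3 -c "
from workcell import r
s=r.get_state();print(s['qpos'].round(3),s['tcp_pos'],s['force'],s['wrist_torque'])"
```

```text
time: 14.77
tcp_pos: [0.4727, -0.1399, 0.0583]
ee_rot: [0.134, 0.931, -0.048, 0.336]
force: [-0.8, 0.3, -3.4]
grip_width: 0.0173
time: 15.02
tcp_pos: [0.473, -0.1398, 0.0562]
ee_rot: [0.134, 0.931, -0.049, 0.337]
force: [0.1, 0.1, -2.9]
grip_width: 0.0174
[-0.541 -0.665  2.552  0.292  0.596 -2.013] [ 0.47298667 -0.13984439  0.05617382] [ 0.11051234  0.07770358 -2.86062823] [0.23464797 0.75149467 0.0089686 ]
```

```bash
python3 -m pendant '{"translation": [[0.001,0,0.001],[0,0,0]],"twist":[[0,0,0],[0,0,0]],"fingers":[0,0]}';python3 -m pendant '{"translation": [[0.001,0,0.001],[0,0,0],[0,0,0]],"twist":[[0,0,0],[0,0,0],[0,0,0]],"fingers":[0,0,0]}'
```

```text
time: 15.18
tcp_pos: [0.4729, -0.1398, 0.0548]
ee_rot: [0.134, 0.931, -0.049, 0.337]
force: [-0.2, 0.5, -2.7]
grip_width: 0.0168
time: 15.43
tcp_pos: [0.4729, -0.1399, 0.0537]
ee_rot: [0.134, 0.931, -0.049, 0.337]
force: [-0.6, -0.6, -3.1]
grip_width: 0.0171
```

```bash
python3 -m pendant '{"translation": [[0.001,0,0.001],[0,0,0]],"twist":[[0,0,0],[0,0,0]],"fingers":[0,0]}';python3 -m pendant '{"translation": [[0.001,0,0.001],[0,0,0]],"twist":[[0,0,0],[0,0,0]],"fingers":[0,0]}'; python3 - <<'E'
from ov import *
from scw import *
from workcell import r
s=r.get_state();R=Ro.from_quat(s['ee_rot']).as_matrix()
o,Rs=scoop_from_tool(s['tcp_pos'],R,.100,40); print('scoop origin',o,Rs.round(3).tolist())
c,s,p,R=look('scene','pics/h5.png',230,160,100,90,7,tip=False,extra=scoop_wire(o,Rs))
print(s['tcp_pos'],p,s['force'],s['wrist_torque'],s['qpos'].round(3))
E
```

```text
time: 15.6
tcp_pos: [0.4734, -0.1402, 0.0532]
ee_rot: [0.134, 0.93, -0.049, 0.338]
force: [0.7, 0.8, -2.1]
grip_width: 0.017
time: 15.77
tcp_pos: [0.474, -0.1406, 0.0529]
ee_rot: [0.134, 0.93, -0.049, 0.339]
force: [1.2, 0.1, 1.8]
grip_width: 0.0172
scoop origin [ 0.54112775 -0.16049301 -0.00130227] [[-0.0, 0.283, -0.959], [0.001, 0.959, 0.283], [1.0, -0.001, -0.001]]
[ 0.47396323 -0.14062735  0.05285931] [ 0.45669424 -0.13551271  0.07429812] [ 1.6089452  -0.52051504  2.23486736] [-0.11034039 -0.25420356  0.14666206] [-0.542 -0.653  2.554  0.3    0.579 -2.022]
```

View pics/h5.png

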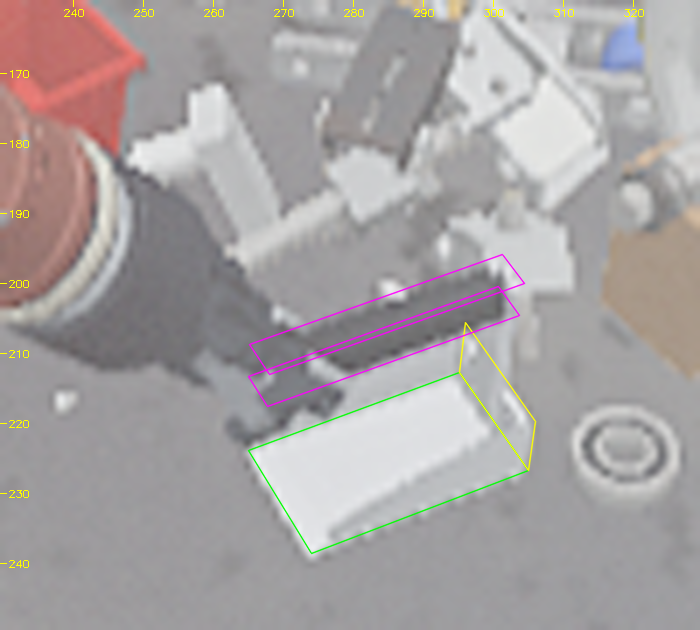

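```bash
python3 -m pendant '{"translation": [[0,0,0],[0,0,0],[0,0,0],[0,0,0],[0,0,0],[0,0,0],[0,0,0]],"twist":[[0,0,0],[0,0,0],[0,0,0],[0,0,0],[0,0,0],[0,0,0],[0,0,0]],"fingers":[1,1,1,1,1,1,1]}'; python3 - <<'E'
from plan import *
p,R=cur();print(p,r.get_state()['force'])
G=p+R.apply(OFF)
# up 80 mm, then vertical
p1=p+[0.0,0,.08]
p,R=rows(p,R,p1,R,n=4)
pv,Rv=tilt(0,-16.4,[.47,-.14,.25])
p,R=rows(p,R,pv,Rv,off=OFF)
E
```

```text
time: 16.4
tcp_pos: [0.4725, -0.1397, 0.0506]
ee_rot: [0.134, 0.931, -0.049, 0.337]
force: [-0.7, 0.1, 0.8]
grip_width: 0.0854
[ 0.47249346 -0.13970323  0.0505961 ] [-0.65507933  0.10466257  0.81069772]
{"translation": [[-0.013, -0.0, -0.015], [-0.013, -0.0, -0.016], [-0.012, -0.0, -0.015], [-0.013, -0.0, -0.015]], "twist": [[0.0, 0.0, 0.0], [0.0, 0.0, 0.0], [0.0, 0.0, 0.0], [0.0, 0.0, 0.0]]}
end [ 0.4727 -0.1397  0.1301] err mm [ 0.2 -0.  -0.5] maxstep 0.0206155281280883
{"translation": [[-0.007, -0.0, -0.008], [-0.006, -0.0, -0.01], [-0.005, -0.001, -0.011], [-0.004, 0.0, -0.011], [-0.002, 0.0, -0.013], [-0.001, -0.0, -0.014]], "twist": [[-0.0, 6.6, 0.0], [-0.0, 6.7, 0.0], [-0.0, 6.6, 0.0], [-0.0, 6.6, 0.0], [-0.0, 6.6, 0.0], [-0.0, 6.7, 0.0]]}
end [ 0.4702 -0.14    0.2033] err mm [ 0.2 -0.   0. ] maxstep 0.0140356688476182
```

```bash
python3 -m pendant '{"translation": [[-0.013, 0, -0.015], [-0.013, 0, -0.016], [-0.012, 0, -0.015], [-0.013, 0, -0.015]],"twist":[[0,0,0],[0,0,0],[0,0,0],[0,0,0]],"fingers":[1,1,1,1]}'; python3 -m pendant '{"translation": [[-0.007, 0, -0.008], [-0.006, 0, -0.01], [-0.005, -0.001, -0.011], [-0.004, 0, -0.011], [-0.002, 0, -0.013], [-0.001, 0, -0.014],[0,0,0],[0,0,0]],"twist":[[0,6.6,0],[0,6.7,0],[0,6.6,0],[0,6.6,0],[0,6.6,0],[0,6.7,0],[0,0,0],[0,0,0]],"fingers":[1,1,1,1,1,1,1,1]}'; python3 - <<'E'
from ov import *
from scw import *
o=np.array([.5411,-.1605,0]); a=np.radians(-16.4);Rs=np.array([[0,-np.sin(a),-np.cos(a)],[0,np.cos(a),-np.sin(a)],[1,0,0]])
c,s,p,R=look('scene','pics/h6.png',230,150,100,100,7,tip=False,extra=scoop_wire(o,Rs))
look('top','pics/h7.png',220,130,100,90,7,tip=False,extra=scoop_wire(o,Rs))
print(s['tcp_pos'],p,s['force'],s['wrist_torque'],s['qpos'].round(3))
E
```

```text
time: 16.73
tcp_pos: [0.4724, -0.1396, 0.1308]
ee_rot: [0.134, 0.931, -0.049, 0.337]
force: [0.2, 0.2, 1.0]
grip_width: 0.0855
time: 17.4
tcp_pos: [0.4715, -0.1405, 0.2033]
ee_rot: [0.142, 0.99, -0.0, 0.0]
force: [-0.9, 0.1, -0.3]
grip_width: 0.0854
[ 0.47020861 -0.13992526  0.20248856] [ 0.47022033 -0.13992784  0.23048856] [-0.66195037  0.52635588  0.32189408] [ 0.04924799 -0.02539842  0.00447127] [-0.441 -0.277  1.917 -0.     1.502 -1.726]
```

View pics/h6.png

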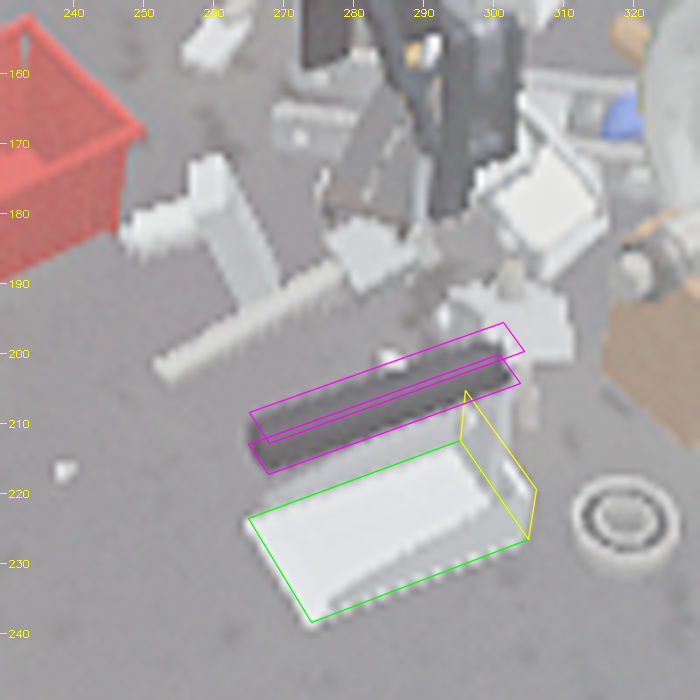

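View pics/h7.png

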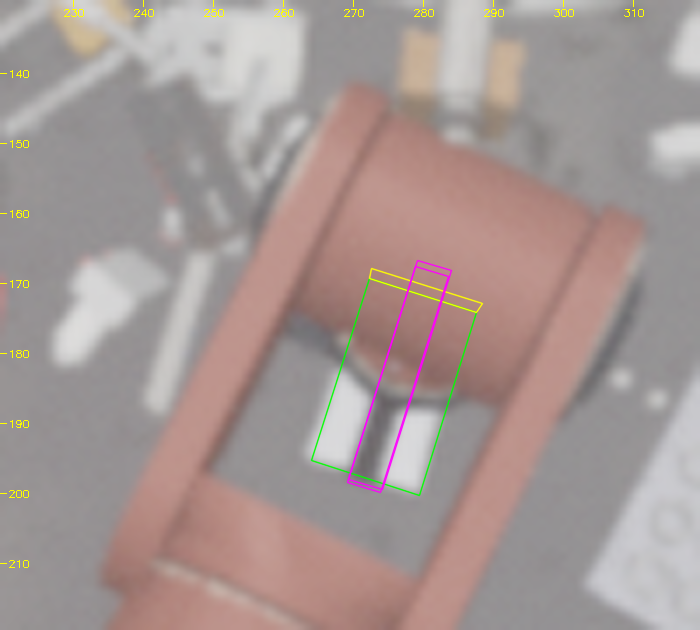

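```bash
python3 -m pendant '{"translation": [[-0.004,0,0.03],[-0.004,0,0.03],[-0.003,0,0.03],[-0.003,0,0.03],[0,0,0.025],[0,0,0.015],[0,0,0],[0,0,0]],"twist":[[0,0,0],[0,0,0],[0,0,0],[0,0,0],[0,0,0],[0,0,0],[0,0,0],[0,0,0]],"fingers":[1,1,1,1,1,1,1,1]}'; python3 - <<'E'
from ov import *
c,s,p,R=look('scene','pics/i1.png',240,160,80,80,8,fw=.043)
print(s['tcp_pos'],p,s['force'],s['wrist_torque'],s['qpos'].round(3))
E
```

```text
time: 18.17
tcp_pos: [0.4817, -0.1433, 0.0425]
ee_rot: [0.143, 0.99, 0.0, -0.001]
force: [0.3, -0.1, 0.5]
grip_width: 0.0853
[ 0.48313499 -0.14390743  0.04405773] [ 0.48311206 -0.14388815  0.07205771] [ 1.04435682 -0.55757514  1.43996259] [0.03275337 0.00308713 0.02186366] [-0.437 -0.082  2.025 -0.     1.197 -1.722]
```

View pics/i1.png

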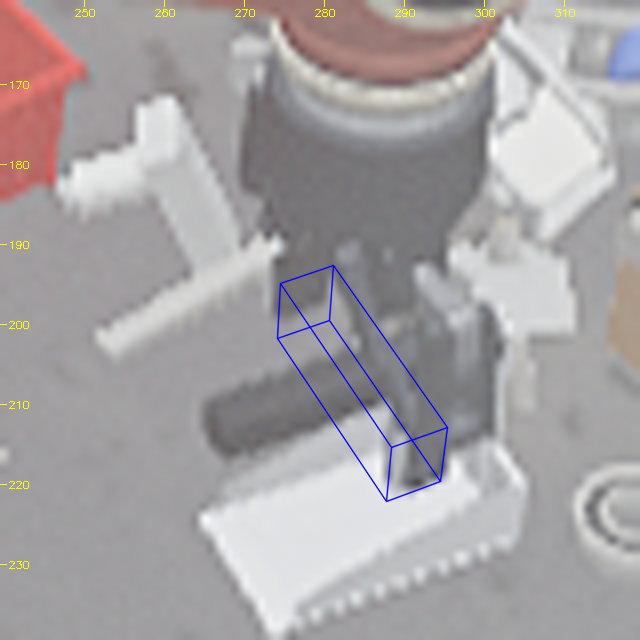

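Bar lies between the open fingers at about pixel (283,208), right finger tip at (292,218). Closing.

```bash
python3 -m pendant '{"translation": [[0,0,0],[0,0,0],[0,0,0],[0,0,0],[0,0,0],[0,0,0],[0,0,0]],"twist":[[0,0,0],[0,0,0],[0,0,0],[0,0,0],[0,0,0],[0,0,0],[0,0,0]],"fingers":[0,0,0,0,0,0,0]}'; python3 -m pendant '{"translation": [[0,0,-0.01],[0,0,-0.03],[0,0,-0.035],[0,0,-0.035],[0,0,-0.01],[0,0,0],[0,0,0]],"twist":[[0,0,0],[0,0,0],[0,0,0],[0,0,0],[0,0,0],[0,0,0],[0,0,0]],"fingers":[0,0,0,0,0,0,0]}'; python3 - <<'E'
from ov import *
from scw import *
s=r.get_state();R=Ro.from_quat(s['ee_rot']).as_matrix()
o,Rs=scoop_from_tool(s['tcp_pos'],R,.060,0); print('scoop origin',o,Rs.round(3).tolist())
c,s,p,R=look('scene','pics/i2.png',240,130,100,100,7,tip=False,extra=scoop_wire(o,Rs))
print(s['tcp_pos'],p,s['force'],s['wrist_torque'],s['qpos'].round(3))
E
```

```text
time: 18.8
tcp_pos: [0.484, -0.1441, 0.0439]
ee_rot: [0.142, 0.99, -0.0, 0.0]
force: [0.2, 0.9, 2.0]
grip_width: 0.0167
time: 19.38
tcp_pos: [0.4832, -0.1439, 0.1627]
ee_rot: [0.142, 0.99, -0.0, -0.001]
force: [-0.0, -0.4, -3.6]
grip_width: 0.0166
scoop origin [ 0.54073439 -0.16079034  0.11929991] [[0.001, 0.282, -0.959], [-0.0, 0.959, 0.282], [1.0, -0.0, 0.001]]
[ 0.48230862 -0.14342245  0.16100044] [ 0.48241967 -0.14346015  0.1890002 ] [-0.27645063  0.64399802 -4.27982052] [ 0.07657639  0.05753084 -0.02739859] [-0.437 -0.212  1.933 -0.     1.425 -1.722]
```

View pics/i2.png

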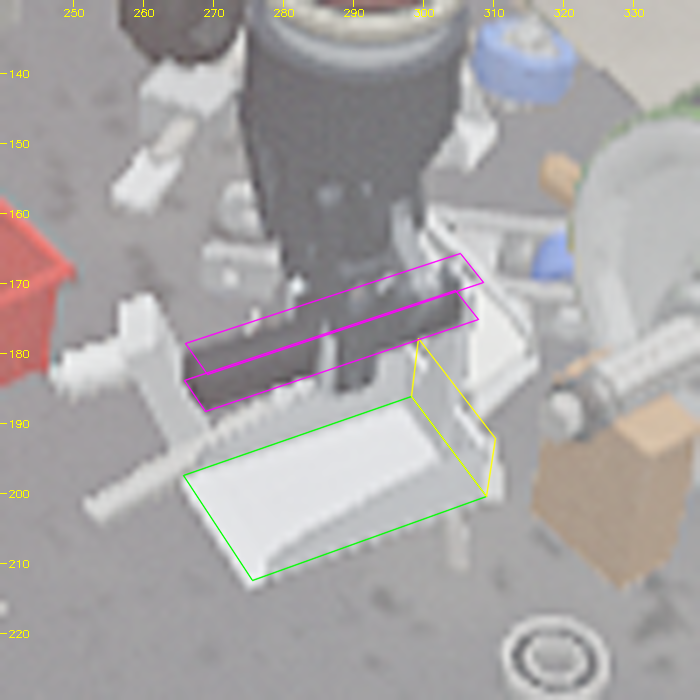

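```bash
cat >> plan.py <<'E'
TC=np.array([.4736,-.3438]);TA=-27.3
def traypt(x,y=0.):
    a=np.radians(TA);return TC+np.array([np.cos(a)*x-np.sin(a)*y,np.sin(a)*x+np.cos(a)*y])
def scooppose(lipx,h,ty=0.,nose=0.,pivot=.106):
    """lip at tray x=lipx,y=ty; underside height of the point at z_s=pivot is h; nose: deg nose-up. returns reported tcp,R"""
    a=np.radians(TA); u=np.array([np.cos(a),np.sin(a),0]); zdir=-u; up=np.array([0,0,1.]); t=np.radians(nose)
    zs=np.cos(t)*zdir+np.sin(t)*up; xs=-np.sin(t)*zdir+np.cos(t)*up; ys=np.cross(zs,xs)
    lip=np.append(traypt(lipx,ty),0)
    P=lip.copy(); P[2]=h
    P=P-zdir*(.106-pivot)*np.cos(t)   # pivot point
    G=P+zs*(.060-pivot)+xs*(.0906)
    R=pose(-xs,ys); return G-R.apply(OFF),R
E
python3 - <<'E'
from plan import *
p,R=cur();p1,R1=scooppose(.002,.06);print(p1,R1.as_matrix().round(3).tolist())
rows(p,R,p1,R1)
E
```

```text
[ 0.51625363 -0.36581518  0.1039    ] [[-0.889, 0.459, 0.0], [0.459, 0.889, 0.0], [0.0, 0.0, -1.0]]
{"translation": [[-0.014, -0.029, 0.008], [-0.014, -0.029, 0.008], [-0.015, -0.028, 0.008], [-0.016, -0.028, 0.008], [-0.017, -0.028, 0.009], [-0.017, -0.027, 0.008], [-0.019, -0.026, 0.008]], "twist": [[-0.0, -0.0, 1.6], [-0.0, -0.1, 1.5], [-0.0, -0.0, 1.6], [-0.0, -0.0, 1.5], [-0.0, -0.1, 1.6], [-0.0, -0.0, 1.6], [-0.0, -0.0, 1.5]]}
end [ 0.5166 -0.366   0.1038] err mm [ 0.4 -0.2 -0.1] maxstep 0.03397057550292606
```

```bash
python3 -m pendant '{"translation": [[-0.014, -0.029, 0.008], [-0.014, -0.029, 0.008], [-0.015, -0.028, 0.008], [-0.016, -0.028, 0.008], [-0.017, -0.028, 0.009], [-0.017, -0.027, 0.008], [-0.019, -0.026, 0.008],[0,0,0]],"twist":[[0,0,1.6],[0,0,1.5],[0,0,1.6],[0,0,1.5],[0,0,1.6],[0,0,1.6],[0,0,1.5],[0,0,0]],"fingers":[0,0,0,0,0,0,0,0]}';python3 -m pendant '{"translation": [[0,0,0],[0,0,0]],"twist":[[0,0,0],[0,0,0]],"fingers":[0,0]}'; python3 - <<'E'
from ov import *
from scw import *
from ov2 import rect,place
t=(.4736,-.3438,np.radians(-27.3))
tr=[(place(rect(.246,.082,.031),t),(255,0,0)),(place(rect(.24,.076,.003),t),(255,0,0))]
s=r.get_state();R=Ro.from_quat(s['ee_rot']).as_matrix()
o,Rs=scoop_from_tool(s['tcp_pos'],R,.060,0); print('scoop origin',o)
c,s,p,R=look('scene','pics/j1.png',275,200,112,95,7,tip=False,extra=scoop_wire(o,Rs)[:1]+tr)
look('top','pics/j2.png',280,140,90,90,7,tip=False,extra=scoop_wire(o,Rs)[:1]+tr)
print(s['tcp_pos'],s['force'],s['qpos'].round(3))
E
```

```text
time: 20.1
tcp_pos: [0.5154, -0.3697, 0.1]
ee_rot: [0.238, 0.971, 0.001, -0.004]
force: [0.7, 0.6, -3.3]
grip_width: 0.0173
time: 20.27
tcp_pos: [0.5166, -0.3652, 0.1034]
ee_rot: [0.236, 0.972, 0.001, -0.003]
force: [-0.4, 0.7, -3.1]
grip_width: 0.0171
scoop origin [ 0.56977465 -0.39252226  0.05972627]
[ 0.51717537 -0.36506434  0.1044406 ] [-0.16571575  0.48956377 -2.53868537] [-0.732  0.151  1.676 -0.     1.318 -1.827]
```

View pics/j1.png

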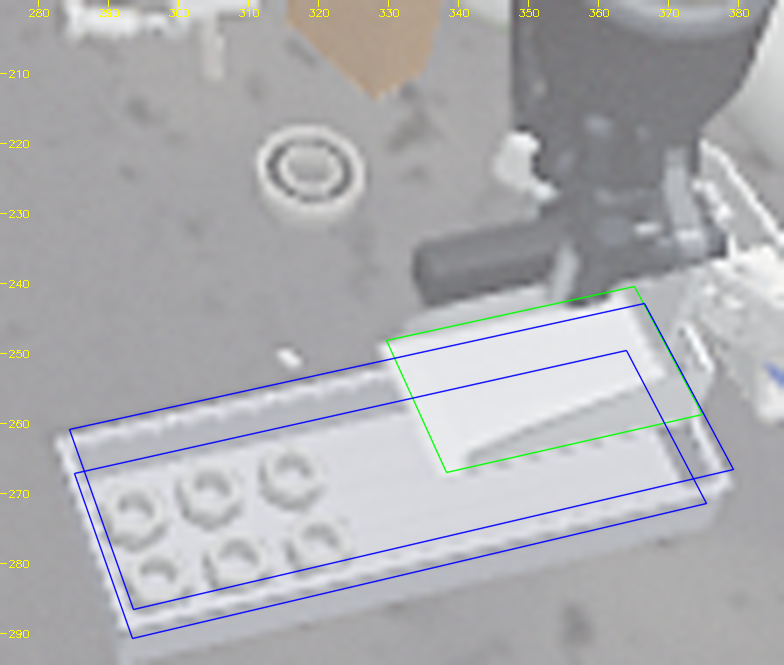

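View pics/j2.png

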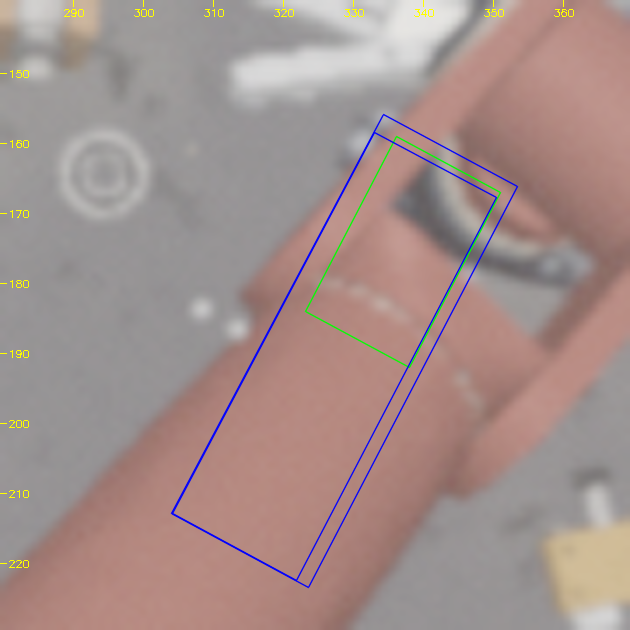

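```bash
python3 -m pendant '{"translation": [[0.002,-0.002,0.01],[0.002,-0.001,0.012],[0,0,0],[0,0,0]],"twist":[[0,0,0],[0,0,0],[0,0,0],[0,0,0]],"fingers":[0,0,0,0]}'; python3 - <<'E'
from ov import *
from scw import *
from ov2 import rect,place
t=(.469,-.3452,np.radians(-27.3))
tr=[(place(rect(.246,.082,.031),t),(255,0,0))]
s=r.get_state();R=Ro.from_quat(s['ee_rot']).as_matrix()
o,Rs=scoop_from_tool(s['tcp_pos'],R,.060,0); print('scoop origin',o)
c,s,p,R=look('scene','pics/j3.png',320,215,65,70,11,tip=False,gam=.8,extra=scoop_wire(o,Rs)[:1]+tr)
print(s['tcp_pos'],s['force'],s['qpos'].round(3))
E
```

```text
time: 20.7
tcp_pos: [0.512, -0.3661, 0.0825]
ee_rot: [0.236, 0.972, 0.001, -0.002]
force: [0.0, -1.0, -1.5]
grip_width: 0.0172
scoop origin [ 0.56517742 -0.39347786  0.0389611 ]
[ 0.51266587 -0.36677039  0.0835959 ] [ 0.50413688 -0.8952863  -2.54105978] [-0.739  0.165  1.698 -0.     1.281 -1.834]
```

View pics/j3.png

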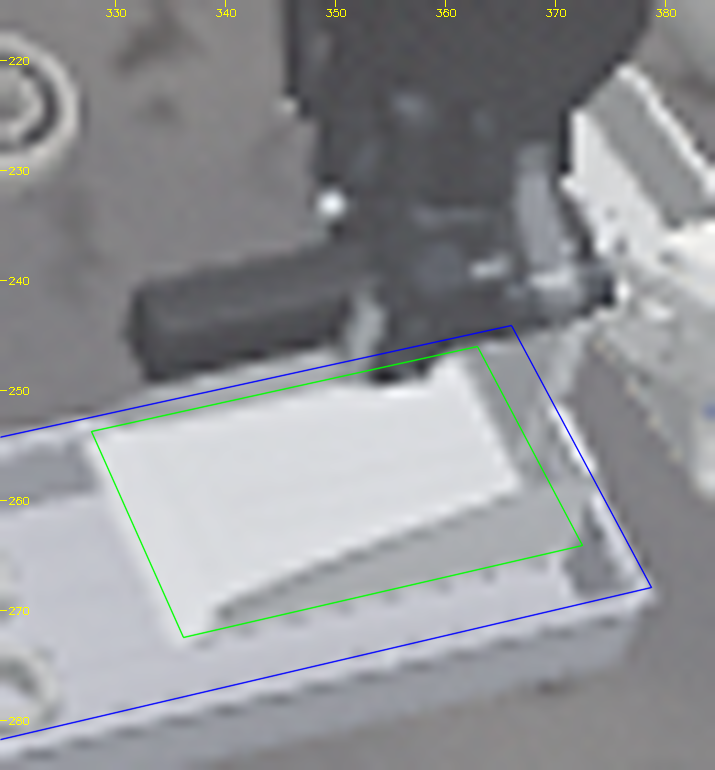

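```bash
python3 -m pendant '{"translation": [[0,-0.001,0.012],[0,0,0.012],[0,0,0.008],[0,0,0],[0,0,0]],"twist":[[0,0,0],[0,0,0],[0,-1,0],[0,0,0],[0,0,0]],"fingers":[0,0,0,0,0]}'; python3 - <<'E'
from ov import *
from scw import *
from ov2 import rect,place
t=(.469,-.3452,np.radians(-27.3))
tr=[(place(rect(.246,.082,.031),t),(255,0,0)),(place(rect(.24,.076,.003),t),(255,0,0))]
s=r.get_state();R=Ro.from_quat(s['ee_rot']).as_matrix()
o,Rs=scoop_from_tool(s['tcp_pos'],R,.060,0); print('scoop origin',o, 'lip',o+Rs@[0,0,.106])
c,s,p,R=look('scene','pics/j4.png',280,215,105,80,7,tip=False,gam=.8,extra=scoop_wire(o,Rs)[:1]+tr)
print(s['tcp_pos'],s['force'],s['qpos'].round(3))
E
```

```text
time: 21.17
tcp_pos: [0.5118, -0.3676, 0.0508]
ee_rot: [0.236, 0.972, -0.002, 0.007]
force: [-0.1, 0.5, -2.7]
grip_width: 0.0173
scoop origin [ 0.56568805 -0.39541959  0.00838897] lip [ 0.47149576 -0.34682429  0.00686962]
[ 0.51246844 -0.3682439   0.05188899] [-0.93021112 -0.31050106 -2.5469339 ] [-0.743  0.19   1.727  0.004  1.209 -1.839]
```

View pics/j4.png

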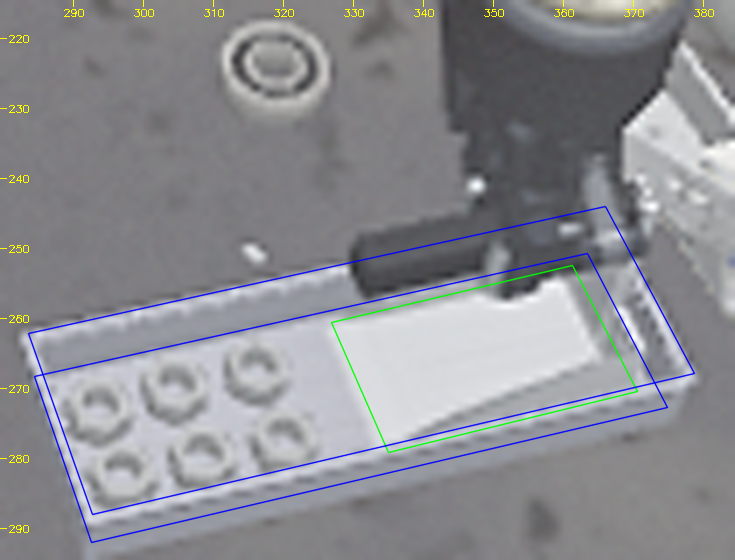

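```bash
python3 -m pendant '{"translation": [[0,0,0.002],[0,0,0.001],[0,0,0]],"twist":[[0,0,0],[0,0,0],[0,0,0]],"fingers":[0,0,0]}';python3 -m pendant '{"translation": [[0,0,0.001],[0,0,0],[0,0,0]],"twist":[[0,0,0],[0,0,0],[0,0,0]],"fingers":[0,0,0]}'
```

```text
time: 21.47
tcp_pos: [0.513, -0.3686, 0.0498]
ee_rot: [0.236, 0.972, -0.002, 0.009]
force: [0.4, -0.4, -2.5]
grip_width: 0.0171
time: 21.72
tcp_pos: [0.5129, -0.3684, 0.0486]
ee_rot: [0.236, 0.972, -0.002, 0.008]
force: [0.5, -0.1, -2.6]
grip_width: 0.017
```

```bash
python3 -m pendant '{"translation": [[0,0,0.001],[0,0,0.001],[0,0,0]],"twist":[[0,0,0],[0,0,0],[0,0,0]],"fingers":[0,0,0]}';python3 -m pendant '{"translation": [[0,0,0.001],[0,0,0],[0,0,0]],"twist":[[0,0,0],[0,0,0],[0,0,0]],"fingers":[0,0,0]}'
```

```text
time: 21.97
tcp_pos: [0.5133, -0.3687, 0.0475]
ee_rot: [0.236, 0.972, -0.002, 0.009]
force: [-0.2, 0.8, 0.4]
grip_width: 0.0168
time: 22.22
tcp_pos: [0.5136, -0.369, 0.0473]
ee_rot: [0.236, 0.972, -0.003, 0.009]
force: [-0.1, 1.5, 5.1]
grip_width: 0.0171
```

```bash
python3 -m pendant '{"translation": [[0,0,-0.0005],[0,0,0]],"twist":[[0,0,0],[0,0,0]],"fingers":[0,0]}'; python3 - <<'E'
from h import *
from workcell import cams
c=cams.capture('scene')
n=[(293.5,272.5),(303.9,269.2),(315.6,267.5),(296.8,282),(308,279.5),(319.8,277)]
f=np.clip((c['frame']/255.)**.8*255,0,255).astype(np.uint8)
crop(f,280,255,60,40,13,'pics/k1.png')
a=np.radians(-27.3);t=np.array([np.cos(a),np.sin(a)]);m=np.array([-t[1],t[0]])
for q in n:
    d=back(c,q,.016)[0][:2]-[.469,-.3452]; print(q,(d@t*1000).round(1),(d@m*1000).round(1))
E
```

```text
time: 22.38
tcp_pos: [0.5135, -0.3689, 0.0473]
ee_rot: [0.236, 0.972, -0.003, 0.009]
force: [1.1, 1.9, 5.0]
grip_width: 0.0172
(293.5, 272.5) -102.7 11.6
(303.9, 269.2) -71.8 14.5
(315.6, 267.5) -38.8 11.7
(296.8, 282) -103.1 -18.7
(308, 279.5) -71.5 -18.9
(319.8, 277) -38.0 -19.5
```

View pics/k1.png

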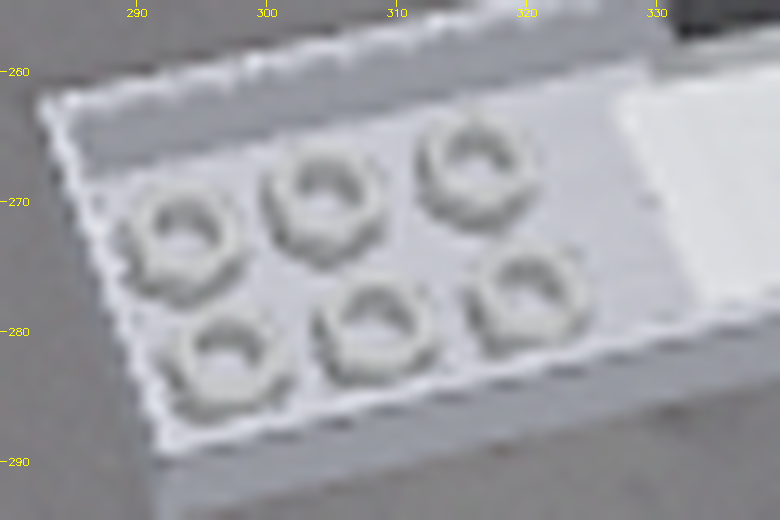

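```bash
python3 -m pendant '{"translation": [[0.006,0,0],[0.01,0,-0.0002],[0.012,0,-0.0002],[0.012,0,-0.0002],[0.01,0,-0.0002],[0,0,0]],"twist":[[0,0,0],[0,0,0],[0,0,0],[0,0,0],[0,0,0],[0,0,0]],"fingers":[0,0,0,0,0,0]}'; cat > tv.py <<'E'
import sys
from ov import *
from scw import *
s=r.get_state();R=Ro.from_quat(s['ee_rot']).as_matrix()
o,Rs=scoop_from_tool(s['tcp_pos'],R,.060,0)
a=np.radians(-27.3);t=np.array([np.cos(a),np.sin(a)]);m=np.array([-t[1],t[0]])
l=o+Rs@[0,0,.106]; d=l[:2]-[.469,-.3452]
print('lip tray x,y mm',(d@t*1000).round(1),(d@m*1000).round(1),'z',(l[2]*1000).round(1),'rear z',(o[2]*1000).round(1),'F',s['force'].round(1),'M',s['wrist_torque'].round(2))
look('scene',sys.argv[1],275,235,75,60,10,tip=False,gam=.7,extra=scoop_wire(o,Rs)[:1])
E
python3 tv.py pics/k2.png
```

```text
time: 22.93
tcp_pos: [0.4677, -0.3457, 0.0473]
ee_rot: [0.236, 0.972, -0.003, 0.009]
force: [1.9, -0.8, 7.1]
grip_width: 0.017
lip tray x,y mm -46.1 -1.2 z 3.1 rear z 5.2 F [ 1.9 -0.8  7.1] M [0.07 0.28 0.07]
```

View pics/k2.png

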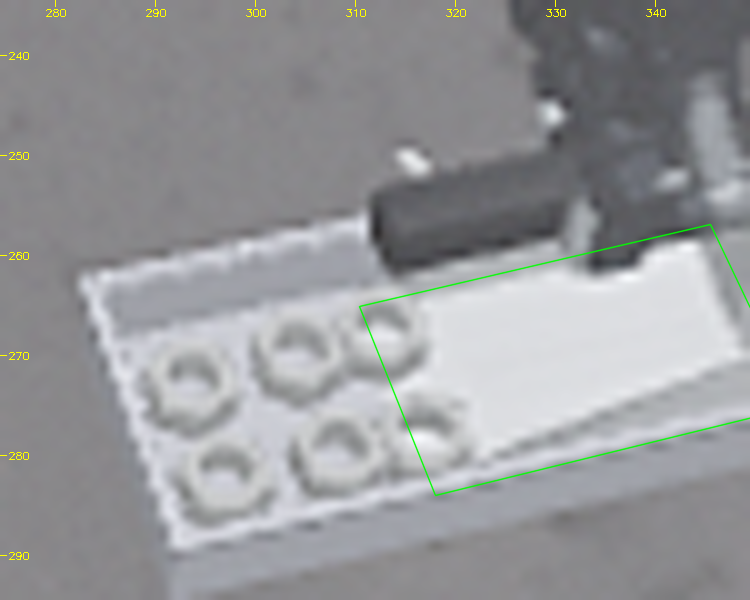

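```bash
python3 -m pendant '{"translation": [[0.008,0,-0.0001],[0.012,0,-0.0002],[0.012,0,-0.0002],[0.01,0,-0.0002],[0,0,0]],"twist":[[0,0,0],[0,0,0],[0,0,0],[0,0,0],[0,0,0]],"fingers":[0,0,0,0,0]}'; python3 tv.py pics/k3.png
```

```text
time: 23.4
tcp_pos: [0.4306, -0.3266, 0.0474]
ee_rot: [0.236, 0.972, -0.003, 0.01]
force: [1.0, -1.4, 7.4]
grip_width: 0.0169
lip tray x,y mm -87.8 -1.2 z 3.1 rear z 5.3 F [ 1.  -1.4  7.4] M [-0.01  0.22  0.01]
```

View pics/k3.png

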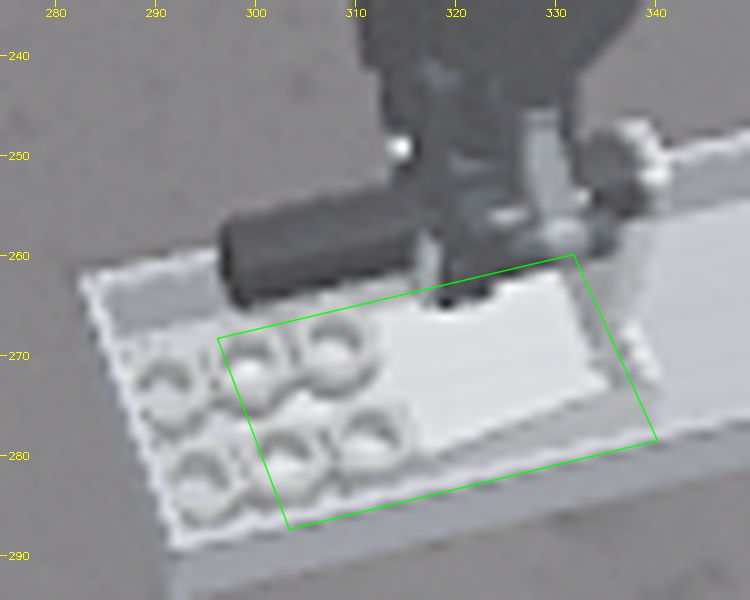

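```bash
python3 -m pendant '{"translation": [[0.008,0,-0.0001],[0.01,0,-0.0002],[0.006,0,-0.0001],[0,0,0]],"twist":[[0,0,0],[0,0,0],[0,0,0],[0,0,0]],"fingers":[0,0,0,0]}'; python3 tv.py pics/k4.png
```

```text
time: 23.78
tcp_pos: [0.41, -0.3161, 0.0475]
ee_rot: [0.236, 0.972, -0.003, 0.01]
force: [2.5, -1.5, 7.6]
grip_width: 0.0171
lip tray x,y mm -110.8 -1.3 z 3.2 rear z 5.5 F [ 2.5 -1.5  7.6] M [-0.11 -0.07  0.07]
```

View pics/k4.png

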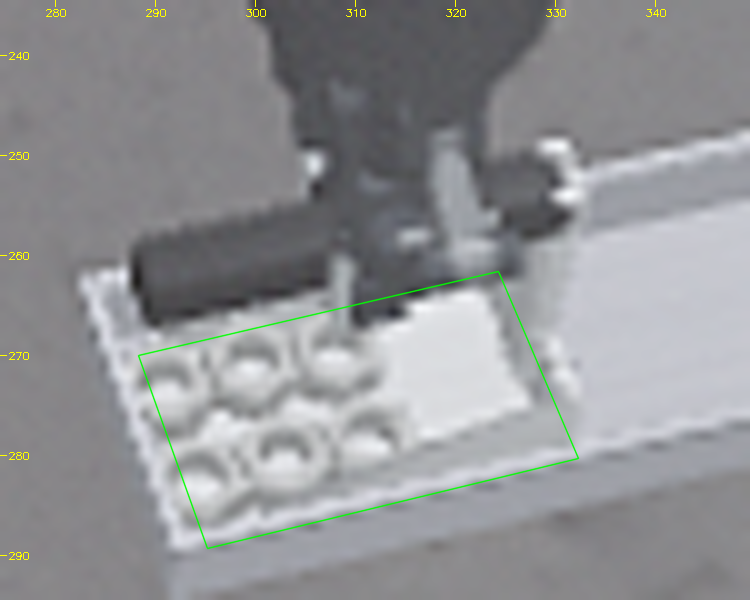

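```bash
python3 -m pendant '{"translation": [[0.004,0,-0.0001],[0.003,0,0],[0,0,0]],"twist":[[0,0,0],[0,0,0],[0,0,0]],"fingers":[0,0,0]}'; python3 -m pendant '{"translation": [[0.002,0,0],[0,0,0]],"twist":[[0,0,0],[0,0,0]],"fingers":[0,0]}'; python3 tv.py pics/k5.png
```

```text
time: 24.08
tcp_pos: [0.4046, -0.3134, 0.0477]
ee_rot: [0.236, 0.972, -0.004, 0.011]
force: [3.7, -1.7, 6.0]
grip_width: 0.0172
time: 24.25
tcp_pos: [0.403, -0.3126, 0.0477]
ee_rot: [0.236, 0.972, -0.004, 0.011]
force: [3.9, -1.9, 6.0]
grip_width: 0.0169
lip tray x,y mm -118.5 -1.4 z 3.4 rear z 5.8 F [ 3.9 -1.9  6. ] M [-0.26 -0.53 -0.  ]
```

View pics/k5.png

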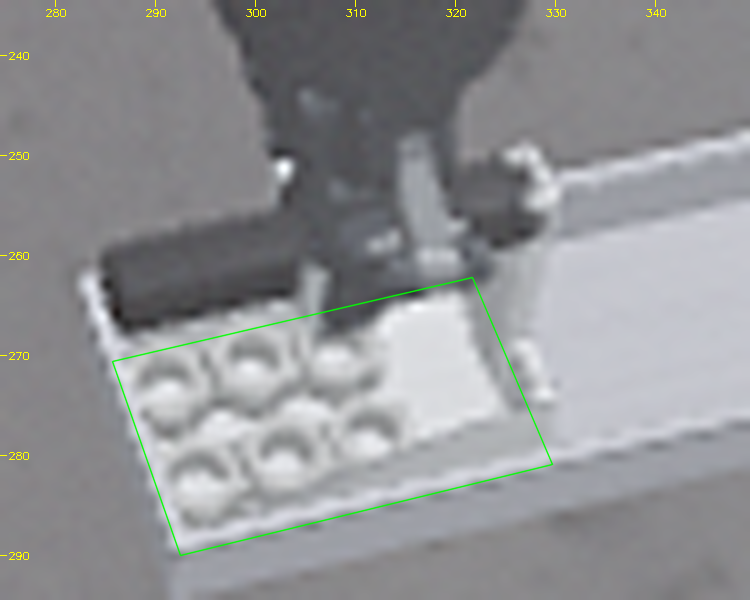

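```bash
python3 -m pendant '{"translation": [[0.002,0,0],[0.001,0,0],[0,0,0]],"twist":[[0,0,0],[0,0,0],[0,0,0]],"fingers":[0,0,0]}'; sed -i 's/^TC=.*/TC=np.array([.469,-.3452]);TA=-27.3/' plan.py; python3 - <<'E'
from plan import *
p,R=cur();s=r.get_state();print(p,s['force'],s['wrist_torque'],R.as_matrix().round(3).tolist())
a=np.radians(TA);t=np.array([np.cos(a),np.sin(a)])
p0,R0=scooppose(-.120,.0035,-.0014,-1.2);print(p0)
for lx in(-.119,):
    p1,R1=scooppose(lx,.006,-.0014,24,pivot=0.0)
    p2,R2=rows(p,R,p1,R1,n=5)
E
```

```text
time: 24.55
tcp_pos: [0.4018, -0.312, 0.0482]
ee_rot: [0.236, 0.972, -0.004, 0.013]
force: [6.6, -2.8, 4.4]
grip_width: 0.0168
[ 0.40178164 -0.31204122  0.0482324 ] [ 6.64265257 -2.81985893  4.43797513] [-0.54882551 -1.32246685  0.02619315] [[-0.888, 0.459, 0.023], [0.459, 0.888, -0.015], [-0.027, -0.002, -1.0]]
[ 0.40177428 -0.3120777   0.04835372]
{"translation": [[-0.003, -0.0, -0.004], [-0.003, -0.0, -0.005], [-0.003, -0.0, -0.005], [-0.002, -0.0, -0.005], [-0.001, -0.0, -0.005]], "twist": [[-0.0, 5.1, -0.0], [-0.0, 5.1, -0.0], [-0.1, 5.1, -0.0], [0.0, 5.2, -0.0], [-0.0, 5.1, -0.0]]}
end [ 0.4157 -0.3192  0.0704] err mm [-0.2  0.2 -0.1] maxstep 0.0058309518948453
```

```bash
python3 -m pendant '{"translation": [[-0.004, 0, -0.004], [-0.004, 0, -0.005], [-0.003, 0, -0.005], [-0.002, 0, -0.005], [-0.001, 0, -0.005],[0,0,0]],"twist":[[0,5.1,0],[0,5.1,0],[0,5.1,0],[0,5.1,0],[0,5.1,0],[0,0,0]],"fingers":[0,0,0,0,0,0]}'; python3 tv.py pics/k6.png
```

```text
time: 25.05
tcp_pos: [0.4146, -0.3176, 0.0653]
ee_rot: [0.23, 0.949, 0.051, -0.21]
force: [-0.8, 0.2, -2.4]
grip_width: 0.0166
lip tray x,y mm -120.9 -0.4 z 45.4 rear z 0.8 F [-0.8  0.2 -2.4] M [-0.16 -0.29  0.01]
```

View pics/k6.png

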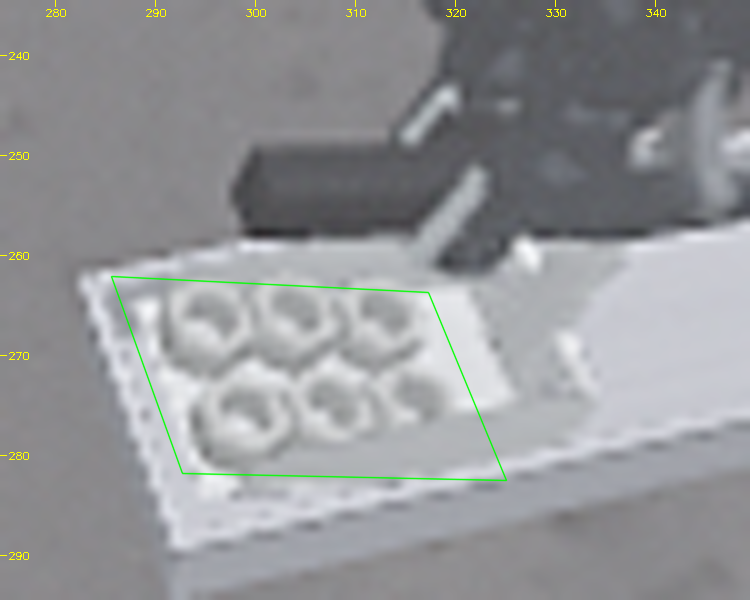

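```bash
python3 -m pendant '{"translation": [[0.003,0,-0.008],[0.007,0,-0.016],[0.01,0,-0.022],[0.01,0,-0.022],[0.01,0,-0.022],[0.01,0,-0.022],[0.004,0,-0.009],[0,0,0]],"twist":[[0,0,0],[0,0,0],[0,0,0],[0,0,0],[0,0,0],[0,0,0],[0,0,0],[0,0,0]],"fingers":[0,0,0,0,0,0,0,0]}'; python3 - <<'E'
from ov import *
from scw import *
s=r.get_state();R=Ro.from_quat(s['ee_rot']).as_matrix()
o,Rs=scoop_from_tool(s['tcp_pos'],R,.060,0);print(o,s['tcp_pos'],s['force'],s['wrist_torque'])
look('scene','pics/l1.png',265,180,90,110,7,tip=False,gam=.7,extra=scoop_wire(o,Rs)[:1])
E
```

```text
time: 25.77
tcp_pos: [0.4163, -0.319, 0.2034]
ee_rot: [0.231, 0.95, 0.048, -0.203]
force: [-0.5, 0.0, -3.6]
grip_width: 0.0171
[ 0.44915461 -0.33609138  0.13935545] [ 0.4162633  -0.31897562  0.20338749] [-0.46904609  0.02075617 -3.6398297 ] [-0.25346442 -0.58591957 -0.02124964]
```

View pics/l1.png

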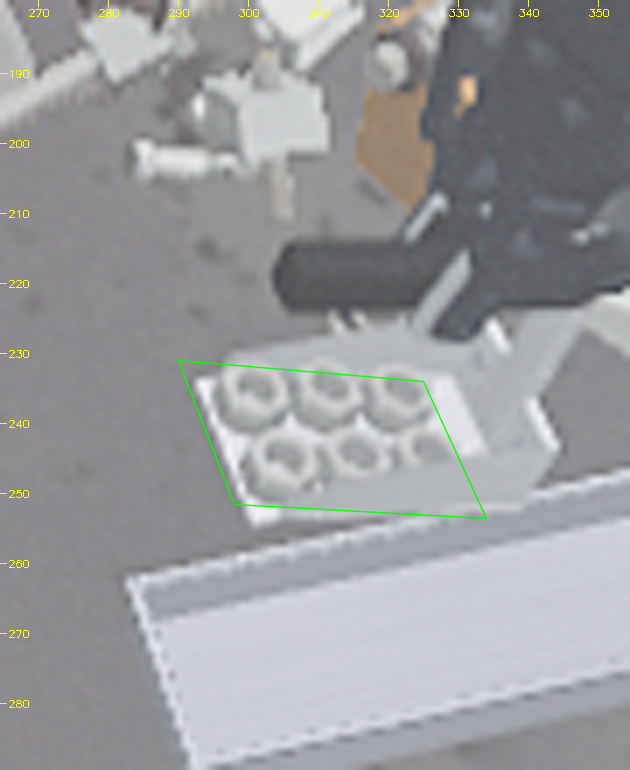

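```bash
cat >> plan.py <<'E'
def sp(lip,az,nose,grip=.060):
    a=np.radians(az);u=np.array([np.cos(a),np.sin(a),0]);zd=-u;up=np.array([0,0,1.]);t=np.radians(nose)
    zs=np.cos(t)*zd+np.sin(t)*up; xs=-np.sin(t)*zd+np.cos(t)*up; ys=np.cross(zs,xs)
    G=np.array(lip)+zs*(grip-.106)+xs*.0906; R=pose(-xs,ys); return G-R.apply(OFF),R
E
python3 - <<'E'
from plan import *
p,R=cur()
p1,R1=sp([.40,-.05,.26],-8,27)
p,R=rows(p,R,p1,R1,n=11)
u=np.array([np.cos(np.radians(10)),np.sin(np.radians(10))]);L=np.array([.577,.340])+.02*u;print(L)
p2,R2=sp([*L,.20],10,24)
p,R=rows(p,R,p2,R2,n=16)
E
```

```text
{"translation": [[0.009, 0.023, -0.003], [0.009, 0.023, -0.004], [0.009, 0.023, -0.004], [0.007, 0.024, -0.004], [0.007, 0.023, -0.005], [0.007, 0.024, -0.005], [0.005, 0.024, -0.005], [0.005, 0.023, -0.005]], "twist": [[0.8, 0.2, -1.6], [0.7, 0.3, -1.6], [0.8, 0.2, -1.6], [0.7, 0.3, -1.5], [0.8, 0.2, -1.6], [0.7, 0.3, -1.6], [0.8, 0.2, -1.6], [0.7, 0.2, -1.6]]}
{"translation": [[0.005, 0.024, -0.006], [0.004, 0.024, -0.006], [0.003, 0.024, -0.006]], "twist": [[0.8, 0.3, -1.6], [0.7, 0.2, -1.5], [0.8, 0.3, -1.6]]}
end [ 0.46   -0.0587  0.2783] err mm [-0.4 -0.3  0.1] maxstep 0.025495097567963924
[0.59669616 0.34347296]
{"translation": [[-0.009, 0.027, -0.001], [-0.01, 0.027, -0.001], [-0.01, 0.027, -0.001], [-0.011, 0.027, -0.001], [-0.011, 0.026, -0.002], [-0.011, 0.027, -0.001], [-0.012, 0.026, -0.002], [-0.013, 0.025, -0.002]], "twist": [[0.5, -0.2, -1.0], [0.5, -0.2, -1.0], [0.5, -0.2, -1.1], [0.4, -0.2, -1.0], [0.5, -0.1, -1.0], [0.5, -0.2, -1.0], [0.5, -0.2, -1.0], [0.5, -0.2, -1.0]]}
{"translation": [[-0.013, 0.026, -0.002], [-0.013, 0.025, -0.003], [-0.014, 0.025, -0.002], [-0.015, 0.025, -0.003], [-0.015, 0.025, -0.003], [-0.015, 0.024, -0.003], [-0.015, 0.024, -0.003], [-0.017, 0.023, -0.003]], "twist": [[0.5, -0.2, -1.0], [0.4, -0.2, -1.1], [0.5, -0.2, -1.0], [0.5, -0.2, -1.0], [0.5, -0.1, -1.0], [0.5, -0.2, -1.0], [0.5, -0.2, -1.0], [0.5, -0.2, -1.1]]}
end [0.656  0.3535 0.2209] err mm [ 0.4 -0.3 -0.5] maxstep 0.029308701779505692
```

```bash
python3 -m pendant '{"translation": [[0.004,0.011,-0.002],[0.005,0.012,-0.002],[0.009, 0.023, -0.004], [0.009, 0.023, -0.004], [0.007, 0.024, -0.004], [0.007, 0.023, -0.005], [0.007, 0.024, -0.005], [0.005, 0.024, -0.005]],"twist": [[0.4,0.1,-0.8],[0.4,0.1,-0.8], [0.7, 0.3, -1.6], [0.8, 0.2, -1.6], [0.7, 0.3, -1.5], [0.8, 0.2, -1.6], [0.7, 0.3, -1.6], [0.8, 0.2, -1.6]],"fingers":[0,0,0,0,0,0,0,0]}'
python3 -m pendant '{"translation": [[0.005, 0.023, -0.005],[0.005, 0.024, -0.006], [0.004, 0.024, -0.006], [0.003, 0.024, -0.006],[-0.009, 0.027, -0.001], [-0.01, 0.027, -0.001], [-0.01, 0.027, -0.001], [-0.011, 0.027, -0.001]],"twist": [[0.7, 0.2, -1.6],[0.8, 0.3, -1.6], [0.7, 0.2, -1.5], [0.8, 0.3, -1.6],[0.5, -0.2, -1.0], [0.5, -0.2, -1.0], [0.5, -0.2, -1.1], [0.4, -0.2, -1.0]],"fingers":[0,0,0,0,0,0,0,0]}'
python3 -m pendant '{"translation": [[-0.011, 0.026, -0.002], [-0.011, 0.027, -0.001], [-0.012, 0.026, -0.002], [-0.013, 0.025, -0.002],[-0.013, 0.026, -0.002], [-0.013, 0.025, -0.003], [-0.014, 0.025, -0.002], [-0.015, 0.025, -0.003]],"twist": [[0.5, -0.1, -1.0], [0.5, -0.2, -1.0], [0.5, -0.2, -1.0], [0.5, -0.2, -1.0],[0.5, -0.2, -1.0], [0.4, -0.2, -1.1], [0.5, -0.2, -1.0], [0.5, -0.2, -1.0]],"fingers":[0,0,0,0,0,0,0,0]}'
python3 -m pendant '{"translation": [[-0.015, 0.025, -0.003], [-0.012, 0.02, -0.002], [-0.01, 0.014, -0.002], [-0.008,0.01,-0.002],[-0.005,0.005,-0.001],[0,0,0]],"twist": [[0.5, -0.1, -1.0], [0.5, -0.2, -1.0], [0.5, -0.2, -1.0], [0.5, -0.2, -1.1],[0,0,0],[0,0,0]],"fingers":[0,0,0,0,0,0]}'
python3 - <<'E'
from ov import *
from scw import *
s=r.get_state();R=Ro.from_quat(s['ee_rot']).as_matrix()
o,Rs=scoop_from_tool(s['tcp_pos'],R,.060,0);print(o,o+Rs@[0,0,.106],Rs.round(3).tolist(),s['tcp_pos'],s['force'],s['qpos'].round(2))
look('scene','pics/l2.png',170,40,100,110,7,tip=False,gam=.7,extra=scoop_wire(o,Rs)[:1])
E
```

```text
time: 26.48
tcp_pos: [0.4443, -0.1502, 0.2495]
ee_rot: [0.125, 0.965, 0.029, -0.226]
force: [0.7, 0.0, -4.6]
grip_width: 0.0171
time: 27.15
tcp_pos: [0.5088, 0.0469, 0.263]
ee_rot: [0.028, 0.973, 0.009, -0.229]
force: [1.3, -1.0, -5.0]
grip_width: 0.017
time: 27.82
tcp_pos: [0.6061, 0.2527, 0.2342]
ee_rot: [-0.049, 0.975, -0.009, -0.217]
force: [-0.3, -0.4, -4.3]
grip_width: 0.0169
time: 28.32
tcp_pos: [0.6463, 0.332, 0.2223]
ee_rot: [-0.087, 0.974, -0.018, -0.21]
force: [0.3, -0.6, -5.2]
grip_width: 0.0168
[0.68253394 0.33857561 0.1580848 ] [0.5875143  0.32141647 0.20182074] [[0.406, -0.177, -0.896], [0.071, 0.984, -0.162], [0.911, 0.002, 0.413]] [0.64634533 0.33195598 0.22228336] [ 0.33953839 -0.58313096 -5.16530271] [ 0.34  0.58  0.98  0.08  2.   -1.39]
```

View pics/l2.png

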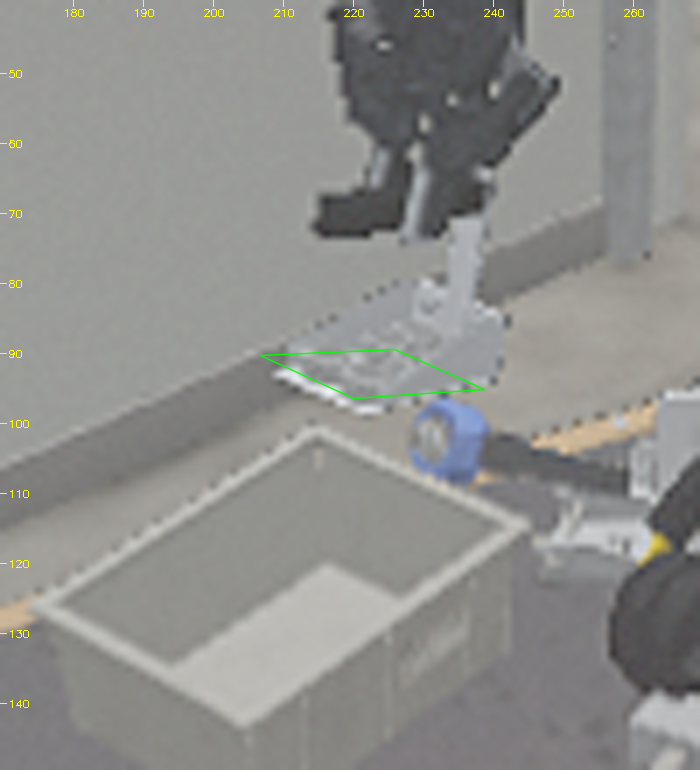

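```bash
python3 - <<'E'
from plan import *
p,R=cur();L=[.597,.343]
p1,R1=sp([*L,.125],10,10)
p,R=rows(p,R,p1,R1,n=5)
p2,R2=sp([*L,.07],10,-46)
p,R=rows(p,R,p2,R2,n=10,off=list(R1.inv().apply(np.array([*L,.125])-p1)))
E
```

```text
{"translation": [[-0.006, 0.004, 0.011], [-0.006, 0.004, 0.011], [-0.005, 0.004, 0.012], [-0.005, 0.004, 0.011], [-0.004, 0.005, 0.012]], "twist": [[0.0, -2.9, 0.0], [0.0, -2.8, 0.1], [0.0, -2.9, -0.0], [0.0, -2.9, 0.0], [0.0, -2.9, 0.0]]}
end [0.6492 0.3526 0.1606] err mm [0.  0.4 0.4] maxstep 0.013601470508735444
{"translation": [[0.004, -0.0, 0.001], [0.004, -0.0, 0.001], [0.004, -0.0, 0.002], [0.005, -0.0, 0.001], [0.006, -0.0, 0.001], [0.006, -0.0, 0.001], [0.007, -0.0, 0.001], [0.007, -0.0, 0.0]], "twist": [[0.0, -5.6, 0.0], [0.0, -5.6, 0.0], [0.0, -5.6, 0.0], [0.0, -5.6, 0.0], [0.0, -5.6, 0.0], [0.0, -5.6, 0.0], [0.0, -5.6, 0.0], [0.0, -5.6, 0.0]]}
{"translation": [[0.008, -0.0, 0.0], [0.008, -0.0, 0.0]], "twist": [[0.0, -5.6, 0.0], [0.0, -5.6, -0.0]]}
end [0.5972 0.3434 0.134 ] err mm [-0.2  0.4  0.4] maxstep 0.008
```

```bash
python3 -m pendant '{"translation": [[-0.006, 0.004, 0.011], [-0.006, 0.004, 0.011], [-0.005, 0.004, 0.012], [-0.005, 0.004, 0.011], [-0.004, 0.005, 0.012],[0,0,0]], "twist": [[0,-2.9,0],[0,-2.8,0],[0,-2.9,0],[0,-2.9,0],[0,-2.9,0],[0,0,0]],"fingers":[0,0,0,0,0,0]}'
python3 - <<'E'
from ov import *
from scw import *
s=r.get_state();R=Ro.from_quat(s['ee_rot']).as_matrix()
o,Rs=scoop_from_tool(s['tcp_pos'],R,.060,0);print(o,o+Rs@[0,0,.106],s['tcp_pos'],s['force'],s['qpos'].round(2))
look('scene','pics/l3.png',170,60,100,100,7,tip=False,gam=.7,extra=scoop_wire(o,Rs)[:1])
E
```

```text
time: 28.87
tcp_pos: [0.6467, 0.3513, 0.1597]
ee_rot: [-0.088, 0.992, -0.007, -0.088]
force: [-1.6, -0.0, -5.9]
grip_width: 0.0167
[0.69738801 0.36033356 0.1065396 ] [0.59464989 0.34204478 0.12515136] [0.64673    0.35125438 0.15970184] [-1.62116866 -0.03648458 -5.90827096] [ 0.38  0.45  1.22  0.04  1.64 -1.37]
```

View pics/l3.png

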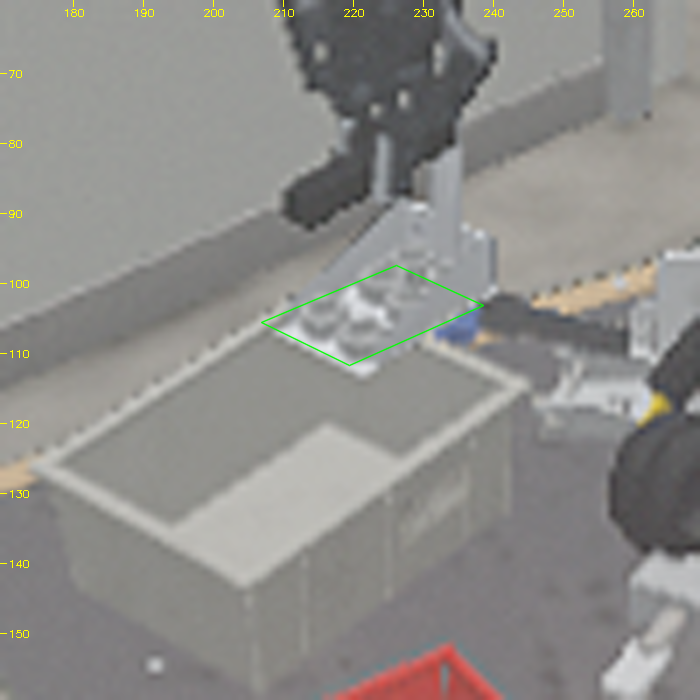

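```bash
python3 -m pendant '{"translation": [[0.004, 0, 0.001], [0.004, 0, 0.001], [0.004, 0, 0.002], [0.005, 0, 0.001], [0.006, 0, 0.001], [0.006, 0, 0.001], [0.007, 0, 0.001], [0.007, 0, 0]],"twist":[[0,-5.6,0],[0,-5.6,0],[0,-5.6,0],[0,-5.6,0],[0,-5.6,0],[0,-5.6,0],[0,-5.6,0],[0,-5.6,0]],"fingers":[0,0,0,0,0,0,0,0]}'
python3 - <<'E'
from ov import *
from scw import *
s=r.get_state();R=Ro.from_quat(s['ee_rot']).as_matrix()
o,Rs=scoop_from_tool(s['tcp_pos'],R,.060,0);print(o,o+Rs@[0,0,.106],s['tcp_pos'],s['force'],s['qpos'].round(2))
look('scene','pics/l4.png',170,60,100,100,7,tip=False,gam=.7,extra=scoop_wire(o,Rs)[:1])
E
```

```text
time: 29.58
tcp_pos: [0.6113, 0.3441, 0.1477]
ee_rot: [-0.082, 0.949, 0.028, 0.302]
force: [1.2, 0.8, -3.8]
grip_width: 0.0171
[0.68416579 0.35691639 0.14702726] [0.59890782 0.34214926 0.0857981 ] [0.61128638 0.34414891 0.14771468] [ 1.16532547  0.75409345 -3.76690781] [ 0.48 -0.06  1.92 -0.27  0.71 -1.11]
```

View pics/l4.png

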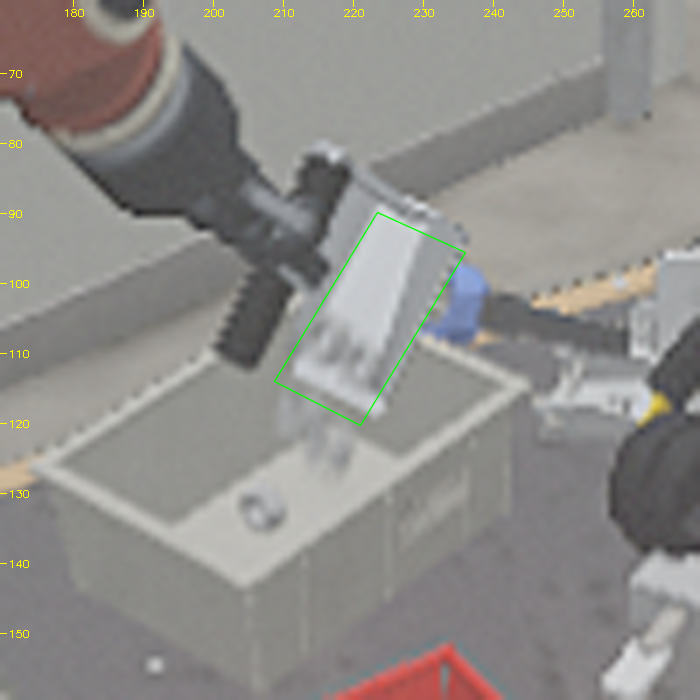

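Nuts are pouring in, one on the bin floor at (207,132). Tip a little further and wait.

```bash
python3 -m pendant '{"translation": [[0.007,0,0],[0.007,0,0],[0,0,0],[0,0,0],[0,0,0]],"twist":[[0,-5.6,0],[0,-5.6,0],[0,0,0],[0,0,0],[0,0,0]],"fingers":[0,0,0,0,0]}'
python3 - <<'E'
from ov import *
s=r.get_state();print(s['tcp_pos'],s['force'],s['qpos'].round(2))
look('scene','pics/l5.png',170,60,100,100,7,tip=False,gam=.7)
look('top','pics/l6.png',105,100,110,100,7,tip=False,gam=.7)
E
```

```text
time: 30.05
tcp_pos: [0.6024, 0.3435, 0.1401]
ee_rot: [-0.079, 0.916, 0.036, 0.392]
force: [0.5, -0.3, -2.7]
grip_width: 0.0171
[0.60243725 0.3434999  0.14005638] [ 0.53293011 -0.29831697 -2.70803368] [ 0.52 -0.12  2.06 -0.55  0.49 -0.83]
```

View pics/l5.png

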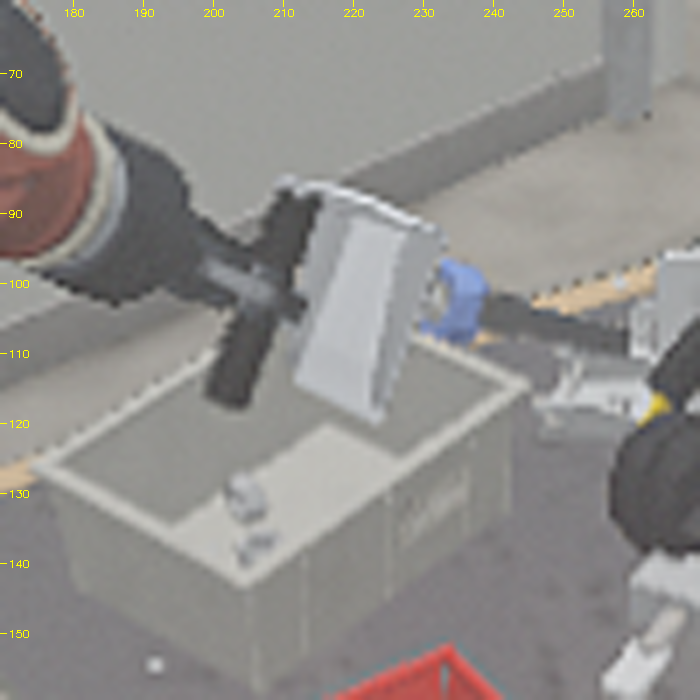

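View pics/l6.png

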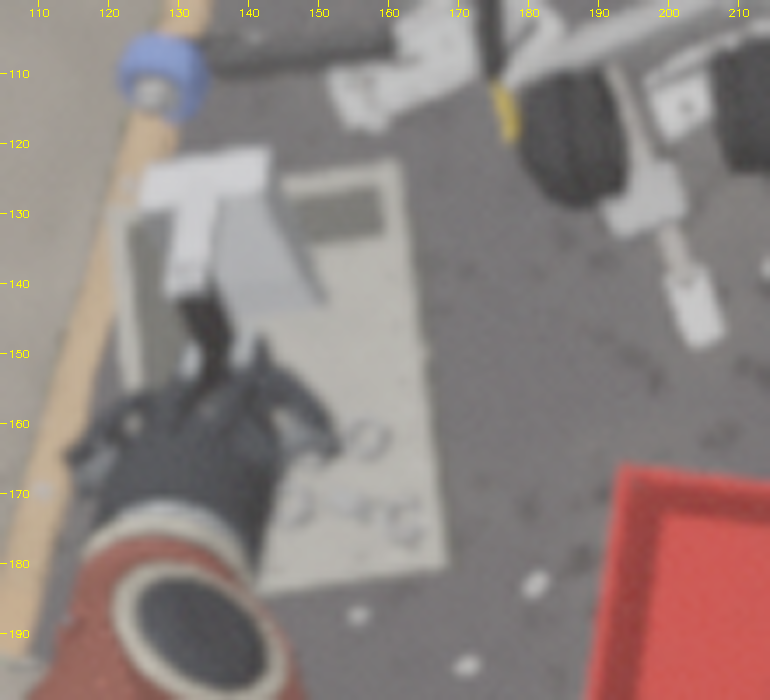

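```bash
python3 - <<'E'
from plan import *
p,R=cur()
p1,R1=sp([.58,.30,.21],8,-10)
p,R=rows(p,R,p1,R1,n=8)
p1,R1=sp([.43,-.13,.18],-16.4,8)
p,R=rows(p,R,p1,R1,n=16)
E
```

```text
{"translation": [[-0.011, -0.005, -0.01], [-0.011, -0.005, -0.01], [-0.01, -0.005, -0.012], [-0.009, -0.005, -0.012], [-0.008, -0.005, -0.013], [-0.007, -0.005, -0.013], [-0.006, -0.005, -0.014], [-0.005, -0.005, -0.014]], "twist": [[0.1, 4.6, 0.2], [0.2, 4.5, 0.2], [0.1, 4.6, 0.2], [0.2, 4.5, 0.2], [0.1, 4.6, 0.2], [0.2, 4.5, 0.2], [0.1, 4.6, 0.3], [0.1, 4.6, 0.2]]}
end [0.6177 0.3054 0.2614] err mm [0.4 0.1 0.2] maxstep 0.016401219466856725
{"translation": [[0.013, -0.027, 0.001], [0.012, -0.027, 0.0], [0.011, -0.027, 0.001], [0.011, -0.028, 0.002], [0.009, -0.027, 0.001], [0.009, -0.028, 0.002], [0.008, -0.029, 0.002], [0.008, -0.028, 0.002]], "twist": [[0.0, 1.1, 1.5], [0.1, 1.1, 1.6], [-0.0, 1.1, 1.5], [0.0, 1.1, 1.5], [0.0, 1.1, 1.5], [0.1, 1.1, 1.6], [0.0, 1.1, 1.5], [0.0, 1.1, 1.5]]}
{"translation": [[0.006, -0.029, 0.002], [0.006, -0.029, 0.002], [0.005, -0.029, 0.003], [0.004, -0.029, 0.002], [0.004, -0.029, 0.003], [0.002, -0.03, 0.002], [0.002, -0.029, 0.003], [0.0, -0.029, 0.003]], "twist": [[0.1, 1.1, 1.6], [-0.0, 1.1, 1.5], [0.0, 1.1, 1.5], [0.1, 1.2, 1.5], [-0.0, 1.1, 1.6], [0.0, 1.1, 1.5], [0.0, 1.1, 1.5], [0.1, 1.1, 1.6]]}
end [ 0.4801 -0.1442  0.2169] err mm [ 0.6  0.4 -0.2] maxstep 0.030149626863362672
```

```bash
python3 -m pendant '{"translation": [[-0.011, -0.003, -0.01], [-0.011, -0.005, -0.01], [-0.01, -0.005, -0.012], [-0.009, -0.005, -0.012], [-0.008, -0.005, -0.013], [-0.007, -0.005, -0.013], [-0.006, -0.006, -0.014], [-0.005, -0.006, -0.014]], "twist": [[0.1, 4.6, 0.2], [0.2, 4.5, 0.2], [0.1, 4.6, 0.2], [0.2, 4.5, 0.2], [0.1, 4.6, 0.2], [0.2, 4.5, 0.2], [0.1, 4.6, 0.3], [0.1, 4.6, 0.2]],"fingers":[0,0,0,0,0,0,0,0]}'
python3 -m pendant '{"translation": [[0.013, -0.027, 0.001], [0.012, -0.027, 0.0], [0.011, -0.027, 0.001], [0.011, -0.028, 0.002], [0.009, -0.027, 0.001], [0.009, -0.028, 0.002], [0.008, -0.029, 0.002], [0.008, -0.028, 0.002]], "twist": [[0.0, 1.1, 1.5], [0.1, 1.1, 1.6], [0.0, 1.1, 1.5], [0.0, 1.1, 1.5], [0.0, 1.1, 1.5], [0.1, 1.1, 1.6], [0.0, 1.1, 1.5], [0.0, 1.1, 1.5]],"fingers":[0,0,0,0,0,0,0,0]}'
python3 -m pendant '{"translation": [[0.006, -0.029, 0.002], [0.006, -0.029, 0.002], [0.005, -0.029, 0.003], [0.004, -0.029, 0.002], [0.004, -0.029, 0.003], [0.002, -0.03, 0.002], [0.002, -0.029, 0.003], [0, -0.029, 0.003]], "twist": [[0.1, 1.1, 1.6], [0, 1.1, 1.5], [0.0, 1.1, 1.5], [0.1, 1.2, 1.5], [0, 1.1, 1.6], [0.0, 1.1, 1.5], [0.0, 1.1, 1.5], [0.1, 1.1, 1.6]],"fingers":[0,0,0,0,0,0,0,0]}'
python3 -m pendant '{"translation":[[0,0,0],[0,0,0]],"twist":[[0,0,0],[0,0,0]],"fingers":[0,0]}'
python3 - <<'E'
from ov import *
from scw import *
s=r.get_state();R=Ro.from_quat(s['ee_rot']).as_matrix()
o,Rs=scoop_from_tool(s['tcp_pos'],R,.060,0);print(o,o+Rs@[0,0,.106],Rs.round(3).tolist(),s['tcp_pos'],s['force'],s['qpos'].round(2))
o2,R2=scoop_from_tool(s['tcp_pos'],R,.060,0)
a=np.radians(-12);Rr=R2@np.array([[np.cos(a),0,np.sin(a)],[0,1,0],[-np.sin(a),0,np.cos(a)]])
G=s['tcp_pos']-R[:,2]*.0467
for sg in(1,-1):
    a=np.radians(sg*12);Rr=R2@np.array([[np.cos(a),0,np.sin(a)],[0,1,0],[-np.sin(a),0,np.cos(a)]]); print(sg,Rr[:,2])
    if Rr[2,2]<R2[2,2]: ok=Rr
o2=G-ok@[.09,0,.06]
w2=[(P,(0,165,255)) for P,_ in scoop_wire(o2,ok)]
look('scene','pics/m1.png',235,120,100,100,7,tip=False,gam=.7,extra=scoop_wire(o,Rs)[:1]+w2)
look('scene','pics/m2.png',170,90,90,70,8,tip=False,gam=.7)
look('top','pics/m3.png',110,110,70,85,8,tip=False,gam=.9)
E
```

```text
time: 30.82
tcp_pos: [0.617, 0.3053, 0.2617]
ee_rot: [-0.07, 0.994, 0.007, 0.085]
force: [1.1, 0.5, -3.1]
grip_width: 0.0171
time: 31.48
tcp_pos: [0.5478, 0.0786, 0.2383]
ee_rot: [0.036, 0.999, 0.008, 0.009]
force: [-0.3, -1.1, -3.0]
grip_width: 0.0167
time: 32.15
tcp_pos: [0.4796, -0.1475, 0.217]
ee_rot: [0.142, 0.987, 0.008, -0.069]
force: [-0.0, 0.2, -1.9]
grip_width: 0.0173
time: 32.32
tcp_pos: [0.4795, -0.147, 0.2161]
ee_rot: [0.143, 0.987, 0.009, -0.069]
force: [0.7, 0.8, -2.2]
grip_width: 0.0171
[ 0.53072219 -0.16224681  0.16487259] [ 0.43005859 -0.13247097  0.17957762] [[0.134, 0.283, -0.95], [-0.037, 0.959, 0.281], [0.99, -0.003, 0.139]] [ 0.47953542 -0.14698655  0.21607736] [ 0.670164    0.84705277 -2.23873378] [-0.43 -0.15  1.79 -0.02  1.64 -1.72]
1 [-0.90109014  0.26711199  0.34159587]
-1 [-0.95671856  0.28241956 -0.07020535]
```

View pics/m1.png

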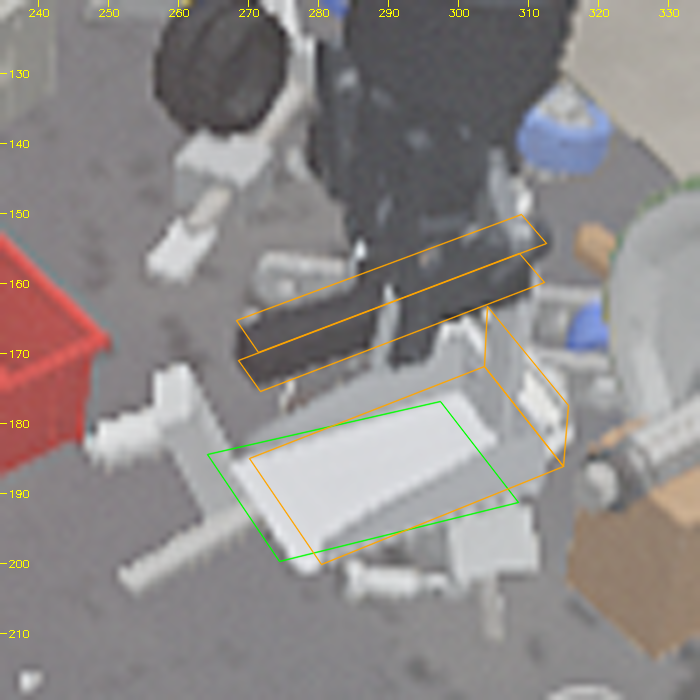

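View pics/m2.png

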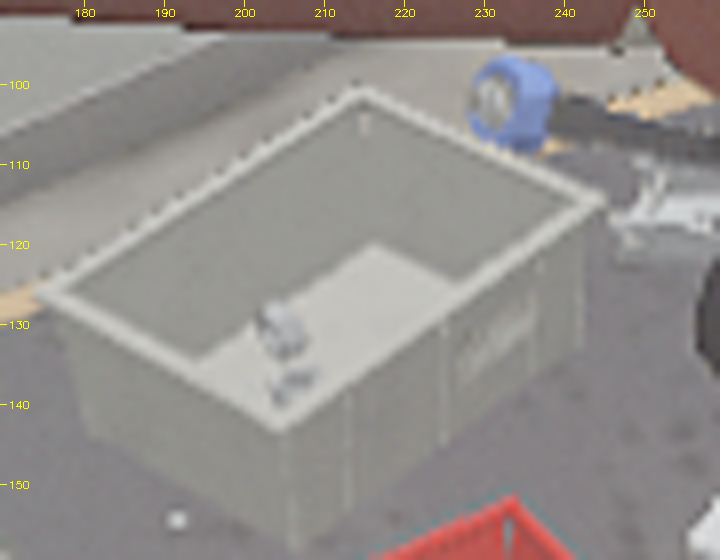

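View pics/m3.png

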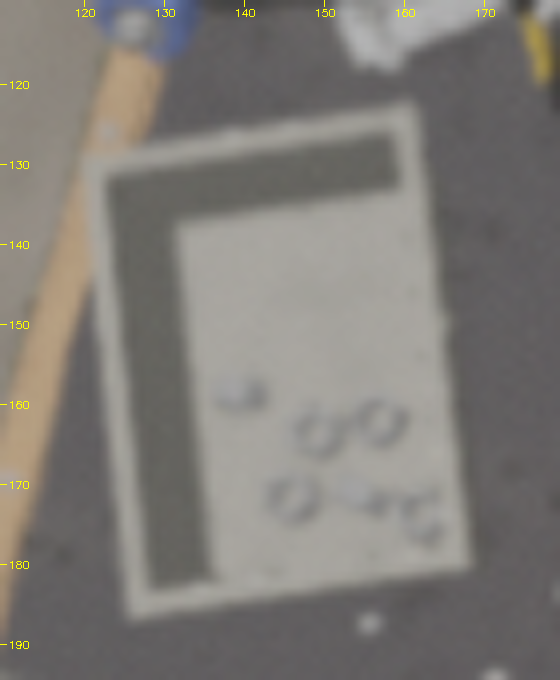

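```bash
python3 -m pendant '{"translation": [[-0.002,0,0.015],[-0.004,0,0.03],[-0.004,0,0.03],[-0.004,0,0.03],[-0.004,0,0.028],[-0.003,0,0.018],[0,0,0],[0,0,0]],"twist":[[0,0.5,0],[0,0.5,0],[0,0,0],[0,0,0],[0,0,0],[0,0,0],[0,0,0],[0,0,0]],"fingers":[0,0,0,0,0,0,0,0]}'
python3 - <<'E'
from ov import *
from scw import *
s=r.get_state();R=Ro.from_quat(s['ee_rot']).as_matrix();print(s['tcp_pos'],s['force'])
o,Rs=scoop_from_tool(s['tcp_pos'],R,.060,0)
G=s['tcp_pos']-R[:,2]*.0467;a=np.radians(-10);ok=Rs@np.array([[np.cos(a),0,np.sin(a)],[0,1,0],[-np.sin(a),0,np.cos(a)]]);o2=G-ok@[.0906,0,.06];print(o2,ok[:,2],o2+ok@[0,0,.106])
look('scene','pics/n1.png',235,150,100,100,7,tip=False,gam=.7,extra=scoop_wire(o2,ok))
E
```

```text
time: 33.13
tcp_pos: [0.4741, -0.1435, 0.0601]
ee_rot: [0.141, 0.987, 0.01, -0.081]
force: [0.4, -0.4, -3.1]
grip_width: 0.0166
[ 0.47405208 -0.14354036  0.06009821] [ 0.38102571 -0.3506541  -3.12923808]
[ 0.53986351 -0.16287404  0.01623528] [-0.9599742   0.27987553 -0.01091873] [ 0.43810625 -0.13320723  0.01507789]
```

View pics/n1.png

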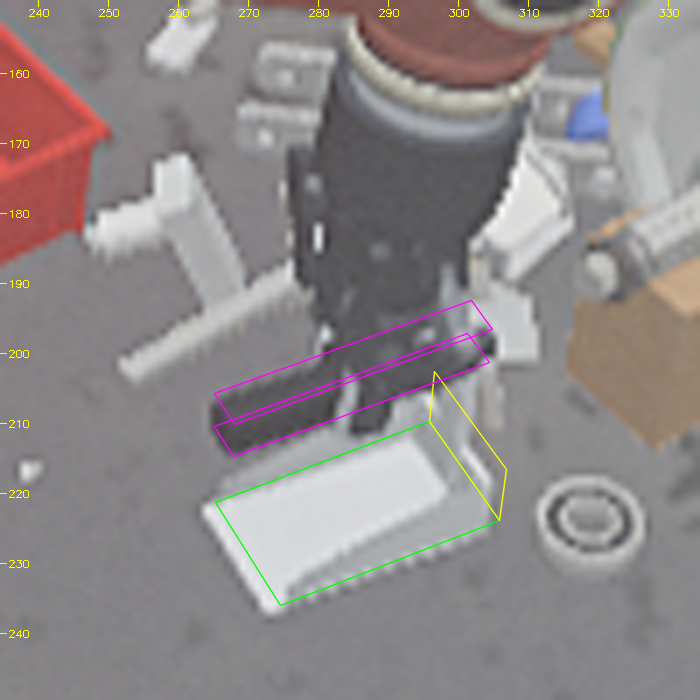

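```bash
python3 -m pendant '{"translation": [[-0.001,0,0.006],[-0.001,0,0.004],[0,0,0.002],[0,0,0]],"twist":[[0,0,0],[0,0,0],[0,0,0],[0,0,0]],"fingers":[0,0,0,0]}'; python3 -m pendant '{"translation": [[0,0,0.001],[0,0,0.001],[0,0,0]],"twist":[[0,0,0],[0,0,0],[0,0,0]],"fingers":[0,0,0]}'
```

```text
time: 33.52
tcp_pos: [0.475, -0.1449, 0.0494]
ee_rot: [0.142, 0.987, 0.009, -0.079]
force: [-1.3, -0.3, -2.8]
grip_width: 0.0176
time: 33.77
tcp_pos: [0.4747, -0.1448, 0.0474]
ee_rot: [0.142, 0.987, 0.009, -0.08]
force: [-0.6, 0.4, -2.8]
grip_width: 0.0171
```

```bash
python3 -m pendant '{"translation": [[0,0,0.001],[0,0,0.001],[0,0,0]],"twist":[[0,0,0],[0,0,0],[0,0,0]],"fingers":[0,0,0]}'; python3 -m pendant '{"translation": [[0,0,0.001],[0,0,0]],"twist":[[0,0,0],[0,0,0]],"fingers":[0,0]}'
```

```text
time: 34.02
tcp_pos: [0.475, -0.1451, 0.047]
ee_rot: [0.142, 0.987, 0.009, -0.079]
force: [-2.0, 1.1, 4.5]
grip_width: 0.0169
time: 34.18
tcp_pos: [0.4752, -0.1452, 0.0469]
ee_rot: [0.142, 0.987, 0.009, -0.079]
force: [-4.8, 1.6, 8.0]
grip_width: 0.0168
```

```bash
python3 -m pendant '{"translation": [[0,0,0],[0,0,0],[0,0,0],[0,0,0],[0,0,0],[0,0,0],[0,0,0]],"twist":[[0,0,0],[0,0,0],[0,0,0],[0,0,0],[0,0,0],[0,0,0],[0,0,0]],"fingers":[1,1,1,1,1,1,1]}'; python3 -m pendant '{"translation": [[0.001,0,-0.01],[0.004,0,-0.025],[0.005,0,-0.03],[0.005,0,-0.03],[0.005,0,-0.03],[0.005,0,-0.03],[0.005,0,-0.03],[0,0,0]],"twist":[[0,0,0],[0,0,0],[0,0,0],[0,0,0],[0,0,0],[0,0,0],[0,0,0],[0,0,0]],"fingers":[1,1,1,1,1,1,1,1]}'; python3 -m pendant '{"translation": [[0.005,0.03,-0.01],[0.005,0.03,-0.01],[0.005,0.03,-0.01],[0.005,0.03,-0.01],[0.005,0.03,-0.01],[0.005,0.03,-0.01],[0.005,0.03,0],[0,0,0]],"twist":[[0,0,0],[0,0,0],[0,0,0],[0,0,0],[0,0,0],[0,0,0],[0,0,0],[0,0,0]],"fingers":[1,1,1,1,1,1,1,1]}'
python3 - <<'E'
from ov import *
s=r.get_state();print(s['tcp_pos'],s['force'],s['grip_width'])
c=cams.capture('scene');cv2.imwrite('pics/o1.png',cv2.resize(c['frame'][:,:,::-1],(800,600),interpolation=cv2.INTER_CUBIC))
c=cams.capture('top');cv2.imwrite('pics/o2.png',cv2.resize(c['frame'][:,:,::-1],(800,600),interpolation=cv2.INTER_CUBIC))
E
```

```text
time: 34.77
tcp_pos: [0.4742, -0.1447, 0.0444]
ee_rot: [0.142, 0.987, 0.009, -0.08]
force: [0.4, 0.2, -0.5]
grip_width: 0.0856
time: 35.43
tcp_pos: [0.4775, -0.1453, 0.2405]
ee_rot: [0.142, 0.987, 0.008, -0.073]
force: [0.0, -0.9, 0.5]
grip_width: 0.0856
time: 36.1
tcp_pos: [0.51, 0.0689, 0.2973]
ee_rot: [0.139, 0.987, 0.01, -0.079]
force: [-0.0, -0.6, 0.1]
grip_width: 0.0853
[0.5099566  0.06889727 0.29734611] [-0.02627282 -0.63999709  0.08281767] 0.08534072081075851
```

View pics/o1.png

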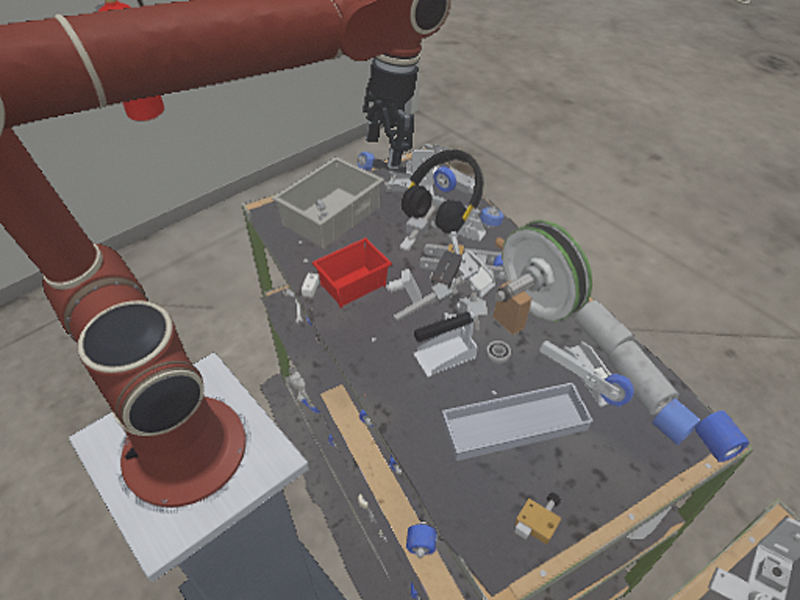

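View pics/o2.png

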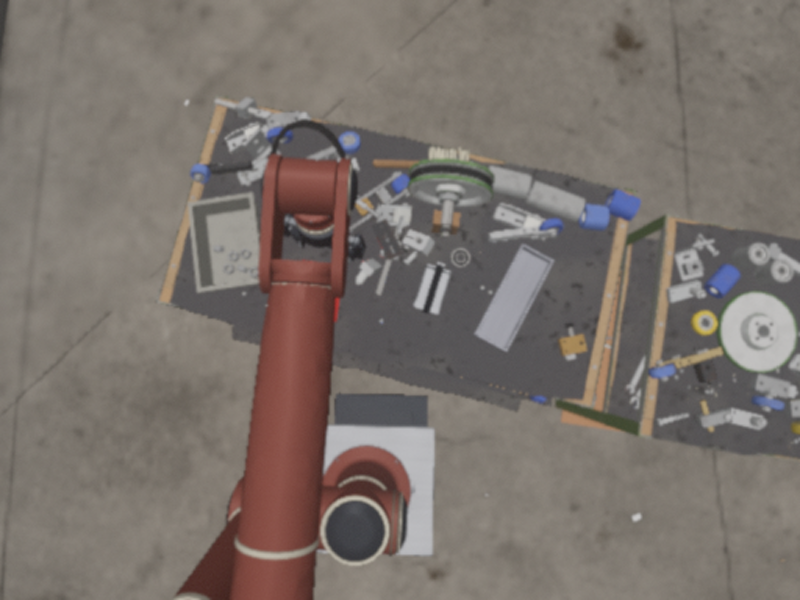

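```bash
python3 - <<'E'
from ov import *
from scw import *
a=np.radians(-16.4);Rs=np.array([[0,-np.sin(a),-np.cos(a)],[0,np.cos(a),-np.sin(a)],[1,0,0]])
o=np.array([.4752+.0573+.008,-.1452-.0169-.0015,0])
look('scene','pics/p1.png',235,170,100,80,7,tip=False,gam=.7,extra=scoop_wire(o,Rs))
look('top','pics/p2.png',240,140,70,70,8,tip=False,gam=.7,extra=scoop_wire(o,Rs)[:1])
E
```

```text
(no output)
```

View pics/p1.png

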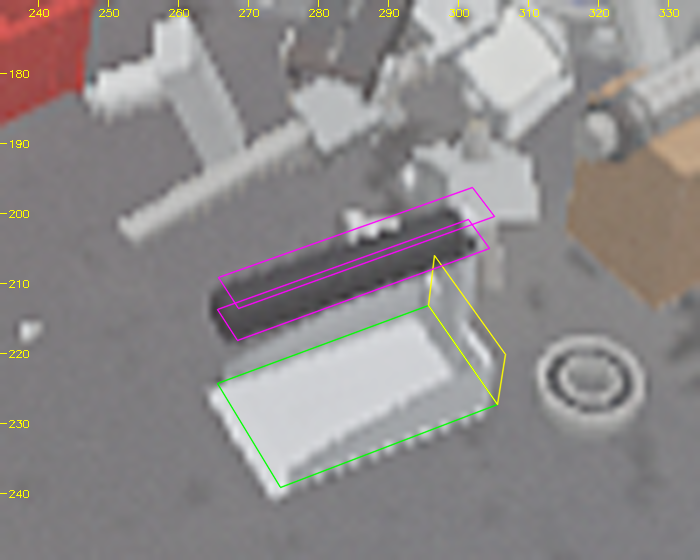

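View pics/p2.png

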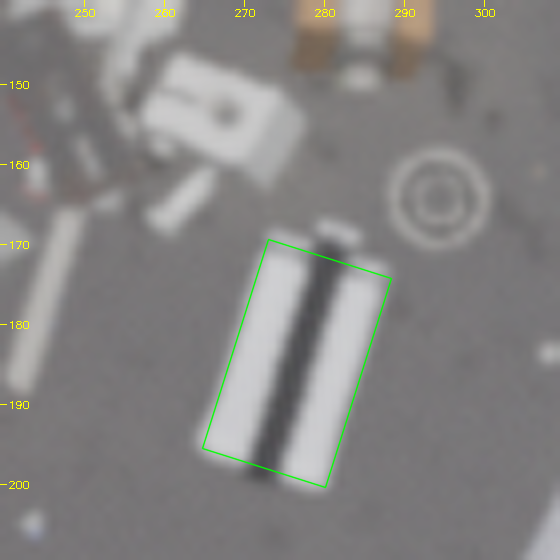

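The scoop lies flat and clear of everything: its lip runs from (265,226) to (274,240) in the scene picture, and the bearing and heap stand apart from it. The nuts are in the grey bin and the tray is empty, so I am handing in.

```bash
python3 - <<'E'
from workcell import workorder
print(workorder.close_job())
E
```

```text
the job is handed in; nothing more can be done
None
```

The job is handed in, at about 36 s on the robot's clock; no verdict was reported.

**What I did:**
- I lifted the scoop out of the small bin, laid it flat on the trolley top and let go of it, then took it again by its bar from above.
- One push along the tray took up all six nuts, and I tipped them into the grey bin.
- I set the scoop back down flat near where it first lay, released it and moved the arm clear.

**Last checks:**
- A top picture taken after tipping shows six nuts in the grey bin.
- The final pictures show an empty tray and the scoop flat on the trolley, clear of the tray, the bins, the heap and the bearing.
- The bearing, slide block and nylon block look unmoved by eye. I did not measure them.

**What disagreed or went wrong:**
- **Tool length:** the real fingertips end about 28 mm short of the reported TCP. I found this by touching the table and in both cameras, and corrected for it.
- **Camera mismatch:** the two cameras put the tray and bins 6 to 10 mm apart in my readings. I took an in-between position for the tray and grey bin and checked the scoop against the tray in the picture.
- **Force reading:** it reached about 99 N briefly when the arm came up against joint 3's limit while tilting. The limit is 120 N. Joint 3 read 2.584 there, against a listed range of 2.58.
- **Grip slip:** the scoop turned about 10 degrees in the grip, which I first saw as I lifted it out of the tray, and I allowed for it when setting it down.

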